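# Clear the caddy onto the rail and stack the soap stock

## Robot

A 7-joint arm with a two-finger parallel gripper is mounted at the origin on the work surface. World frame = base frame: x ahead of the robot, y to its left, z up, the work surface at z = 0. Lengths are in m, angles in rad, forces in N, time in s.
With the tool pointing down it reaches from about 0.35 to 0.9 m from the base axis. Payload 8.1 kg.
Tool frame: the origin (TCP) lies on the centre line of the jaws, within the pads' length; the fingertips stand 14 mm ahead of it and the grasp point (between the pads) lies 5 mm behind it (arm.tip_reach is the distance from the TCP to the fingertips, in m); z points along the fingers, y is the direction in which the jaws open and shut (so a half turn about z gives the same grasp; the last joint's range is limited). The gripper opens to 92 mm and grips with 3 to 60 N. Pads are 19 mm wide; open, the fingers measure 130 mm over their backs; the gripper's body (75 mm by 190 mm) begins 47 mm behind the grasp point.
Start: joints at [1.247, 0.434, 0.025, 1.573, -0.012, 1.134, -0.075], TCP at [0.137, -0.61, 0.241] pointing down, gripper open.
Joint ranges: [-2.62, 2.62], [-0.44, 2.09], [-1.27, 1.32], [0.08, 2.57], [-1.32, 4.46], [0.12, 2], [-2.74, 2.74]. Speed limits (rad/s): [2.22, 2.22, 3.01, 3.01, 3.14, 3.14, 3.14].

## Interface

Orientations are given as a rotation vector (axis times angle).
In Python, from cell import sensors, vision, arm, nets gives the robot as it stands.
- The arm moves only by the shell command python3 -m handwheel 'ROWS' [FORCE]. ROWS is JSON, a list of rows, each an object of numbers: "tx", "ty", "tz": the shift along the tool's x, y, z in cm; "wx", "wy", "wz": the turn, a rotation vector about the tool's x, y, z in degrees; "claw": the opening, from 0 (shut) to 1 (fully open). A call has 1 to 12 rows; each row is the pose to reach, as a shift and turn from the pose commanded when the call began, along the tool's axes at that moment; what a row does not reach only later rows make up. A row lasts 1/12 s, in which the tool goes at most 41.7 mm and 7.16 degrees, less where a joint would pass 70% of its speed; a pose out of reach is approached as far as the arm can. A call with a gripper value outside its range is refused whole. The fingers move at their own pace and stop on an object; FORCE is the grip in N (left out, the last holds). Time passes only in rows, so rows that repeat a pose let the fingers close. It gives the time, the measured TCP pose, the force and the opening at its end, in the units of the state.
- sensors.observe(): the state, without advancing time (a new reading comes with each control period).
- vision.get_image(name): name is "scene" or "top" or "wrist"; returns (picture, depth): 420x560x3 uint8, blue, green, red; 420x560 float32, m along the optical axis (not along the pixel's ray), 0 where there is no reading.
- vision.camera_model(name): a dict with "K" (3x3 intrinsics, pixels), "k1" (the pictures are not rectified: a ray, as slopes to the right and down, at radius r is drawn at 1 + k1 r^2 times it, then the intrinsics apply), "xyz" and "attitude" of the camera in the world; the wrist camera has in their place "hand_eye" (4x4, takes a point from camera to tool coordinates, whose origin is the TCP and whose axes are the flange's). Camera axes: x right, y down, z forward; pixel columns grow to the right and rows downward; lengths in m; the calibration is good to about 2 mm. A picture is of the moment at which its call begins: read the wrist's pose just before it. camera_model takes no time and is no camera call.
- arm.sign_off(): hands the job in, once; it reports no verdict.
Trained networks look in the newest picture that a camera, given by its name, has taken for a name from the list of things; names that differ only in an ending like _2 or _b are one class to them, and where a whole thing is asked for, a point or a joint stands for the part that bears it (a point fixed in the world has none). Each returns a list of dicts, best first, with "score" (0 to 1); they miss things now and then, are a little off and sometimes report something else, mostly with a low value. They report only what shows in the picture. A call takes as long as a camera call.
- nets.cut_out(label, camera): "region" (420x560 bool, what is visible of it) and "uv" ([column, row] in pixels, amid what is visible of it).
The state is a dict: "clock": time; "joints": joint angles; "dq": joint speeds; "joint_efforts": joint torques, N m; "position": TCP position; "ee_rot": TCP orientation; "force": force on the tool from outside, world axes, zero at the start; "ft_torque": the same for the moment, N m; "width": opening from 0.0 (shut) to 1.0 (fully open).
Only numpy, scipy, OpenCV 4.12 (cv2) and the standard library are available. Lean on these libraries where they do the work, as an engineer would, in place of code of your own. Each camera call takes 0.05 s, during which the arm holds its last target.

## Task

Clear the shower caddy off the wooden board: hook it onto the towel rail near the end by the board, well short of the black band (at least 7 cm), then slide it along the rail without unhooking it until its hook is centred over the band, and let it hang there. Then stack every soap carton and the tin that is out on the counter into one neat column centred on the board's cork pad, lying flat (either face up) as they lie now, edges in line with the pad and long sides along its long side: large cartons at the bottom, medium ones above them, the tin on top. Do not push aside or knock over the jar, bottle, pump or tumbler.

Things in the scene. Friction and masses are not known exactly. Their poses are not given: they have to be found in the camera images.
- board: fixed low wooden board on the counter, 200 (own x) x 140 (own y) x 12 mm thick, origin at the centre of its underside; on top, in the middle, a darker cork pad 128 x 70 mm (flat inlay) along the same axes
- pad (a point): centre of the cork pad, on the board's top surface (12 mm above the counter); the column is to stand here
- caddy: loose steel shower caddy (0.3 to 0.45 kg), at first standing on the cork pad: open basket 75 (own x) x 110 (own y) x 40 mm high with soap and sponge fixed in it, a 50 mm wide strap rising from the basket's -x side to a 50 mm wide roof-shaped hook, ridge along own y; the hook's mouth faces own +x. Balanced under the ridge. Origin: centre of the basket's underside
- grip (a point): centre of the wooden grip block on the hook's ridge, 24 (own x) x 44 (own y) x 36 mm high; 183 mm above the caddy's underside, x = y = 0
- leg (a point): lower end of the hook's short leg: x = +22 mm, 108 mm above the caddy's underside. The mouth between it and the basket's rim is 68 mm high
- hook (a point): point under the hook's ridge where the rail's centre line lies when the caddy hangs: x = y = 0, 142 mm above the caddy's underside
- rail: fixed towel rail: a 12 mm thick horizontal steel bar, 400 mm long along its own y, centre line 200 mm above the counter, on a post at each end. Origin on the counter under the bar's middle
- band: black rubber band, 14 mm wide and flush, around the rail's bar in its left half (+y); origin on the bar's centre line in the middle of the band, y along the bar. It is the mark for the caddy; things slide over it freely
- large_1: large cardboard soap carton, 120 long (own x) x 64 wide (own y) x 34 mm high (own z); origin at its centre. May be absent
- large_2: second large carton, like large_1, 120 long (own x) x 64 wide (own y) x 34 mm high (own z); origin at its centre. May be absent
- medium_1: medium cardboard soap carton, 95 long (own x) x 56 wide (own y) x 30 mm high (own z); origin at its centre. May be absent
- medium_2: second medium carton, like medium_1, 95 long (own x) x 56 wide (own y) x 30 mm high (own z); origin at its centre. May be absent
- tin: small closed metal soap tin, 72 long (own x) x 46 wide (own y) x 26 mm high (own z); origin at its centre. May be absent
- jar: bystander: white ceramic jar with a dark wooden cap, 64 mm diameter, 85 mm high, among the cartons; origin at the centre of its underside
- shampoo: bystander: green shampoo bottle, 64 mm diameter, 170 mm high; origin at the centre of its underside
- pump: bystander: black soap pump, 64 mm diameter, 175 mm high; origin at the centre of its underside
- tumbler: bystander: glass tumbler, 74 mm diameter, 95 mm high; origin at the centre of its underside

How it is judged:
On the way, in this order (a step that is already met when the one before it is completed fails the run):
1. the caddy's hook is over the rail, at least 70 mm short of the band on the board's side (x of hook in the frame of band between -0.012 and 0.012 m and z of hook in the frame of band between -0.01 and 0.012 m and angle between the y axis of caddy and the y axis of band, either way round below 0.25 rad and y of hook in the frame of band between -0.4 and -0.07 m), for 0.2 s.
2. still hooked, it comes past 30 to 60 mm from the band (x of hook in the frame of band between -0.012 and 0.012 m and z of hook in the frame of band between -0.01 and 0.012 m and angle between the y axis of caddy and the y axis of band, either way round below 0.25 rad and y of hook in the frame of band between -0.06 and -0.03 m), for 0.04 s.
3. still hooked, its hook reaches the band (within 15 mm) (x of hook in the frame of band between -0.012 and 0.012 m and z of hook in the frame of band between -0.01 and 0.012 m and angle between the y axis of caddy and the y axis of band, either way round below 0.25 rad and y of hook in the frame of band between -0.015 and 0.015 m), for 0.2 s.
At the end, for the whole second after the job is handed in: caddy hanging still on the rail, upright to 0.2 rad, hook within 15 mm of the band's middle (12 mm of the bar's line); each carton and tin present within 15 mm of the pad's centre, flat (0.08 rad), in line with the board (0.17 rad), large below medium below tin; all at rest (all of step 3 and angle between caddy's own z axis and vertical below 0.2 rad and linear speed of each of caddy, large_1, large_2, medium_1, medium_2, tin below 0.03 m/s and horizontal distance between each of large_1, large_2, medium_1, medium_2, tin and pad below 0.015 m and angle between the x axis of each of large_1, large_2, medium_1, medium_2, tin and the x axis of board, either way round below 0.17 rad and angle between the z axis of each of large_1, large_2, medium_1, medium_2, tin and the z axis of board, either way round below 0.08 rad and ((angle between large_1's own z axis and vertical below 1.5 rad and z of medium_1 in the frame of large_1 above 0.02 m) or (angle between large_1's own z axis and vertical above 1.6 rad and z of medium_1 in the frame of large_1 below -0.02 m)) and ((angle between large_1's own z axis and vertical below 1.5 rad and z of medium_2 in the frame of large_1 above 0.02 m) or (angle between large_1's own z axis and vertical above 1.6 rad and z of medium_2 in the frame of large_1 below -0.02 m)) and ((angle between large_1's own z axis and vertical below 1.5 rad and z of tin in the frame of large_1 above 0.02 m) or (angle between large_1's own z axis and vertical above 1.6 rad and z of tin in the frame of large_1 below -0.02 m)) and ((angle between large_2's own z axis and vertical below 1.5 rad and z of medium_1 in the frame of large_2 above 0.02 m) or (angle between large_2's own z axis and vertical above 1.6 rad and z of medium_1 in the frame of large_2 below -0.02 m)) and ((angle between large_2's own z axis and vertical below 1.5 rad and z of medium_2 in the frame of large_2 above 0.02 m) or (angle between large_2's own z axis and vertical above 1.6 rad and z of medium_2 in the frame of large_2 below -0.02 m)) and ((angle between large_2's own z axis and vertical below 1.5 rad and z of tin in the frame of large_2 above 0.02 m) or (angle between large_2's own z axis and vertical above 1.6 rad and z of tin in the frame of large_2 below -0.02 m)) and ((angle between medium_1's own z axis and vertical below 1.5 rad and z of tin in the frame of medium_1 above 0.02 m) or (angle between medium_1's own z axis and vertical above 1.6 rad and z of tin in the frame of medium_1 below -0.02 m)) and ((angle between medium_2's own z axis and vertical below 1.5 rad and z of tin in the frame of medium_2 above 0.02 m) or (angle between medium_2's own z axis and vertical above 1.6 rad and z of tin in the frame of medium_2 below -0.02 m))); the robot touches nothing.
It fails at once if the jar is pushed more than 40 mm away or knocked over (distance of jar from where it was at the start of the episode above 0.04 m or angle between jar's own z axis and vertical above 0.5 rad).
It fails at once if the shampoo is pushed more than 40 mm away or knocked over (distance of shampoo from where it was at the start of the episode above 0.04 m or angle between shampoo's own z axis and vertical above 0.5 rad).
It fails at once if the pump is pushed more than 40 mm away or knocked over (distance of pump from where it was at the start of the episode above 0.04 m or angle between pump's own z axis and vertical above 0.5 rad).
It fails at once if the tumbler is pushed more than 40 mm away or knocked over (distance of tumbler from where it was at the start of the episode above 0.04 m or angle between tumbler's own z axis and vertical above 0.5 rad).
Of large_1, large_2, medium_1, medium_2, tin only 3 to 5 are there at a start; the rules pass over those that are not, and their reading is None.
At some moment in a run one of large_1, large_2, medium_1, medium_2, tin may be knocked a few centimetres aside while the robot is not near it.
Once in a run the grip may slacken for a moment while it holds something.
It also fails if it takes over 210 s, if anything falls off the work surface, if the arm or the gripper's body presses on something with over 40 N, if the wrist force passes 120 N, or if a joint passes its speed limit or range.

## Working session

There is one attempt and no reset: what is moved stays moved. The work goes in short steps, Python scripts to look and compute and a shell command to move; the robot and the scene stay as the last step left them, time stands still between calls to the robot, and variables do not carry over. Pictures are saved under pics/ and viewed, and the job is handed in when it is done.

```bash
ls; mkdir -p pics; cat > h.py <<'E'
import numpy as np, cv2
from scipy.spatial.transform import Rotation as R
from cell import sensors, vision, arm, nets
def cam(name, obs=None):
    m=vision.camera_model(name)
    K=np.array(m["K"]);k1=m["k1"]
    if name=="wrist":
        H=np.array(m["hand_eye"]);o=obs
        T=np.eye(4);T[:3,:3]=R.from_rotvec(o["ee_rot"]).as_matrix();T[:3,3]=o["position"]
        T=T@H
    else:
        T=np.eye(4);a=np.array(m["attitude"])
        T[:3,:3]=a if a.shape==(3,3) else R.from_rotvec(a).as_matrix();T[:3,3]=m["xyz"]
    return K,k1,T
def slopes(K,k1,uv):
    uv=np.asarray(uv,float).reshape(-1,2)
    return cv2.undistortPoints(uv.reshape(-1,1,2),K,np.array([k1,0,0,0,0.])).reshape(-1,2)
def pts(name,depth,uv,obs=None):
    K,k1,T=cam(name,obs);uv=np.asarray(uv).reshape(-1,2)
    s=slopes(K,k1,uv);z=depth[uv[:,1].astype(int),uv[:,0].astype(int)]
    P=np.c_[s*z[:,None],z];return P@T[:3,:3].T+T[:3,3]
def proj(name,P,obs=None):
    K,k1,T=cam(name,obs);P=np.asarray(P,float).reshape(-1,3)
    q=(P-T[:3,3])@T[:3,:3];r,_=cv2.projectPoints(q,np.zeros(3),np.zeros(3),K,np.array([k1,0,0,0,0.]));return r.reshape(-1,2)
def cloud(name,depth,mask=None,obs=None):
    m=depth>0
    if mask is not None:m&=mask
    v,u=np.nonzero(m);return pts(name,depth,np.c_[u,v],obs),np.c_[u,v]
E
python3 - <<'E'
from h import *
o=sensors.observe();print(o)
for n in("scene","top","wrist"):
    print(n,{k:np.round(v,4).tolist() for k,v in vision.camera_model(n).items()})
    p,d=vision.get_image(n);cv2.imwrite(f"pics/a_{n}.png",p);np.savez(f"a_{n}.npz",p=p,d=d)
E
```

```text
pics
{'clock': 0.0, 'joints': array([ 1.24740578,  0.43522383,  0.02498216,  1.57414363, -0.01159002,
        1.13401549, -0.07508703]), 'dq': array([ 8.53705923e-04,  7.94079850e-04,  6.79496329e-04, -6.02193451e-05,
       -2.13789587e-04, -1.41346626e-04,  1.54283503e-03]), 'joint_efforts': array([ 8.96171805e-04, -6.67854738e+01,  9.85653587e-01, -3.14457393e+01,
       -6.03510719e-02,  4.28119116e-02,  1.95771354e-04]), 'position': array([ 0.13669641, -0.60933371,  0.23992656]), 'ee_rot': array([-3.12087923e+00, -3.45839742e-01,  5.35008137e-04]), 'force': array([-0.10973451, -0.6551552 ,  1.06333471]), 'ft_torque': array([0.03472523, 0.01697424, 0.01903277]), 'width': 0.9970683509538492}
scene {'K': [[396.9038, 0.0, 283.2881], [0.0, 396.9038, 208.0756], [0.0, 0.0, 1.0]], 'k1': -0.0354, 'xyz': [1.2346, 0.0482, 0.8076], 'attitude': [-1.653, -1.7917, 0.8166]}
top {'K': [[514.9377, 0.0, 272.4333], [0.0, 514.9377, 201.2921], [0.0, 0.0, 1.0]], 'k1': 0.0347, 'xyz': [0.2957, 0.0117, 1.3336], 'attitude': [-2.1716, 2.1231, -0.2078]}
wrist {'K': [[364.6509, 0.0, 277.8592], [0.0, 364.6509, 210.5331], [0.0, 0.0, 1.0]], 'k1': 0.0099, 'hand_eye': [[0.0002, -0.9666, -0.2562, 0.0695], [1.0, 0.0001, 0.0005, 0.0003], [-0.0005, -0.2562, 0.9666, -0.1442], [0.0, 0.0, 0.0, 1.0]]}
```

View pics/a_top.png

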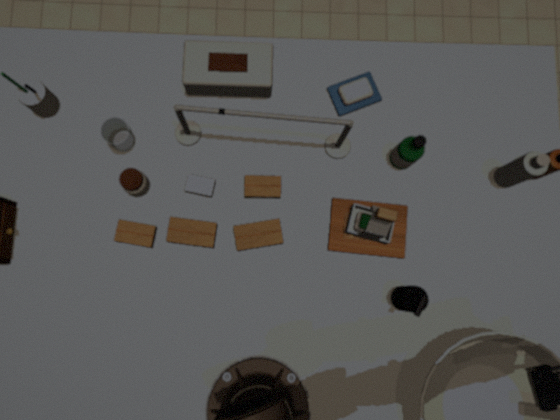

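View pics/a_scene.png

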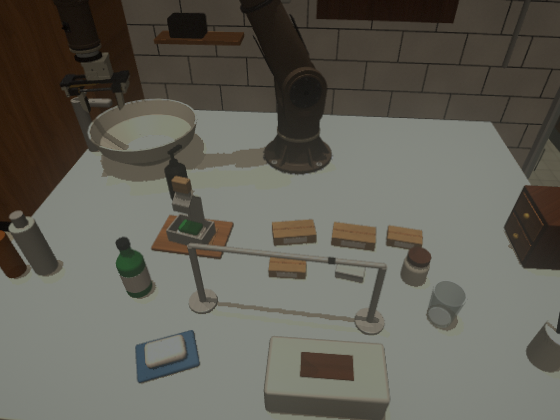

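The top view shows five items: cartons at (135,233), (192,232), (258,235) and (262,186), and the tin at (200,185). The board is at (368,228) with the caddy on it, the rail runs from (180,108) to (350,122), and the band is near (222,111).

```bash
cat > meas.py <<'E'
from h import *
o=sensors.observe()
p,d=vision.get_image("top")
def items(label,zt,n=4,thr=0.3):
    for r in nets.cut_out(label,"top")[:n]:
        if r["score"]<thr: continue
        P,uv=cloud("top",d,r["region"])
        if len(P)<8: continue
        z=np.percentile(P[:,2],70)
        # outline of top plane in world
        sel=np.abs(P[:,2]-z)<0.008
        rect=cv2.minAreaRect((P[sel,:2]*1000).astype(np.float32))
        print(label,"s%.2f"%r["score"],"uv",np.round(r["uv"]),"n",len(P),"z70 %.3f"%z,"med",np.round(np.median(P[sel],0),4),"rect",np.round(rect[0],1),np.round(rect[1],1),round(rect[2],1))
E
cat > run1.py <<'E'
from meas import *
for l in ["large_1","medium_1","tin","board","caddy","grip","rail","band","jar","shampoo","pump","tumbler"]: items(l,0)
print(sensors.observe()["clock"])
E
python3 run1.py
```

```text
large_1 s0.83 uv [257. 235.] n 1238 z70 0.035 med [0.4277 0.0135 0.0332] rect [428.1  13.1] [ 64.3 119.4] 10.7
large_1 s0.60 uv [192. 233.] n 1246 z70 0.034 med [0.4297 0.1812 0.0331] rect [430.6 181.3] [119.8  64.3] 83.5
medium_1 s0.84 uv [136. 230.] n 932 z70 0.031 med [0.4244 0.3237 0.0295] rect [424.8 324.7] [99.4 56.5] 81.1
medium_1 s0.77 uv [262. 186.] n 825 z70 0.030 med [0.5533 0.0052 0.029 ] rect [554.    4.8] [93.3 57.8] 89.0
tin s0.95 uv [201. 186.] n 569 z70 0.026 med [0.5529 0.1667 0.0249] rect [553.4 166.7] [72.5 47.2] 79.0
board s0.66 uv [357. 235.] n 2583 z70 0.012 med [ 0.4316 -0.2529  0.0109] rect [ 455.  -271.7] [200.1 140.7] 85.4
caddy s0.64 uv [369. 225.] n 1490 z70 0.146 med [ 0.4419 -0.2635  0.1463] rect [ 456.5 -271.1] [50.5 58.3] 76.2
caddy s0.58 uv [266. 117.] n 2132 z70 0.202 med [0.6837 0.0011 0.2035] rect [684.8   5.9] [412.7  15.5] 86.4
grip s0.92 uv [372. 226.] n 1584 z70 0.145 med [ 0.4418 -0.264   0.146 ] rect [ 456.5 -271.1] [50.5 58.3] 76.2
rail s0.72 uv [274. 117.] n 1876 z70 0.202 med [ 0.6824 -0.0196  0.2037] rect [684.8   6.5] [410.1  15.5] 86.4
rail s0.71 uv [262. 187.] n 856 z70 0.030 med [0.5533 0.0054 0.029 ] rect [554.    5.1] [94.  57.8] 89.0
jar s0.64 uv [137. 182.] n 671 z70 0.084 med [0.5515 0.3289 0.0841] rect [552.1 328.7] [55.5 55.5] 10.5
shampoo s0.75 uv [408. 150.] n 896 z70 0.122 med [ 0.633  -0.3514  0.1203] rect [ 639.5 -358.1] [52.7 43.4] 51.6
pump s0.92 uv [412. 302.] n 934 z70 0.121 med [ 0.283  -0.3477  0.1175] rect [ 278.6 -357.1] [55.4 57.8] 16.5
0.8
```

```bash
python3 - <<'E'
from h import *
p=np.load("a_top.npz")["p"];d=np.load("a_top.npz")["d"]
z=cv2.resize(p[190:265,320:420],None,fx=6,fy=6,interpolation=cv2.INTER_CUBIC)
s=np.load("a_scene.npz")["p"]
z2=cv2.resize(s[140:290,140:260],None,fx=4,fy=4,interpolation=cv2.INTER_CUBIC)
f=lambda x:np.clip(x.astype(float)*1.8,0,255).astype(np.uint8)
cv2.imwrite("pics/z_top.png",f(z));cv2.imwrite("pics/z_sc.png",f(z2))
z3=cv2.resize(p[90:160,165:365],None,fx=4,fy=4,interpolation=cv2.INTER_CUBIC);cv2.imwrite("pics/z_rail.png",f(z3))
# heights near caddy
P,uv=cloud("top",d)
m=(abs(P[:,0]-.455)<.07)&(abs(P[:,1]+.2717)<.08)
for lo,hi in((.03,.06),(.06,.1),(.1,.16),(.16,.2),(.2,.23)):
    q=P[m&(P[:,2]>lo)&(P[:,2]<hi)]
    if len(q)>5:
        r=cv2.minAreaRect((q[:,:2]*1000).astype(np.float32));print(lo,len(q),np.round(np.median(q,0),4),r)
# rail line
m=(P[:,2]>.19)&(P[:,2]<.215)&(P[:,0]>.64)&(P[:,0]<.74)&(abs(P[:,1])<.24)
q=P[m];a=np.polyfit(q[:,1],q[:,0],1);print("rail x=a*y+b",a,q[:,1].min(),q[:,1].max(),np.median(q[:,2]))
u=uv[m];b=p[u[:,1],u[:,0]].sum(1)
on=abs(q[:,0]-np.polyval(a,q[:,1]))<.003
for y in np.arange(.04,.20,.004):
    k=on&(abs(q[:,1]-y)<.003)
    print(round(y,3),k.sum(),int(b[k].mean()) if k.any() else None,end=' | ')
E
```

```text
0.03 519 [ 0.4605 -0.2487  0.0484] ((462.05157470703125, -271.7640380859375), (110.28665924072266, 76.0077896118164), 76.09439849853516)
0.06 58 [ 0.4264 -0.2593  0.0818] ((425.78057861328125, -262.28900146484375), (49.664710998535156, 4.144714832305908), 71.80001831054688)
0.1 397 [ 0.4402 -0.2639  0.1446] ((455.3077392578125, -270.41015625), (50.488929748535156, 62.22914505004883), 76.37579345703125)
0.16 63 [ 0.4555 -0.254   0.1854] ((455.1614074707031, -264.6714782714844), (45.89482498168945, 17.76074981689453), 48.33692169189453)
0.2 226 [ 0.4612 -0.2706  0.2111] ((462.3204345703125, -271.9750061035156), (44.342891693115234, 25.227693557739258), 77.1031265258789)
rail x=a*y+b [0.06112778 0.68334727] -0.20032754130946903 0.21276745263009128 0.20337017326189966
0.04 8 247 | 0.044 8 243 | 0.048 5 241 | 0.052 9 242 | 0.056 7 253 | 0.06 6 244 | 0.064 5 236 | 0.068 9 239 | 0.072 7 244 | 0.076 6 248 | 0.08 6 242 | 0.084 8 251 | 0.088 8 249 | 0.092 9 232 | 0.096 5 194 | 0.1 5 47 | 0.104 6 48 | 0.108 9 118 | 0.112 7 204 | 0.116 5 240 | 0.12 9 239 | 0.124 9 237 | 0.128 6 237 | 0.132 4 256 | 0.136 8 245 | 0.14 9 240 | 0.144 6 248 | 0.148 5 234 | 0.152 9 238 | 0.156 9 239 | 0.16 10 240 | 0.164 9 240 | 0.168 7 241 | 0.172 10 245 | 0.176 8 241 | 0.18 7 233 | 0.184 8 249 | 0.188 9 245 | 0.192 9 233 | 0.196 7 234 |
```

View pics/z_top.png

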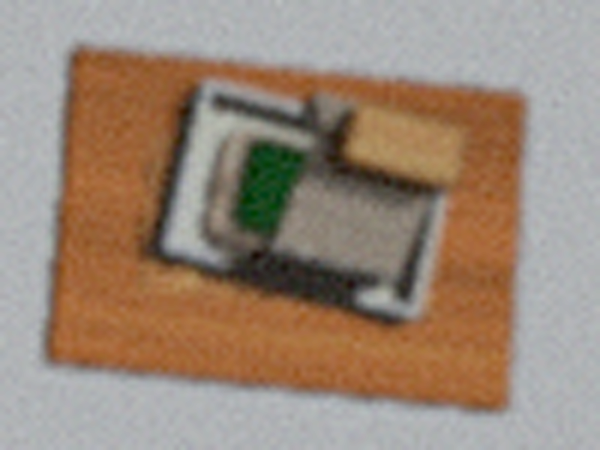

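View pics/z_sc.png

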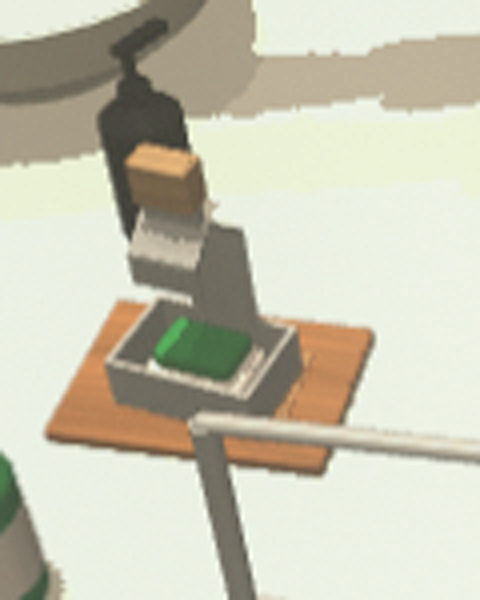

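View pics/z_rail.png

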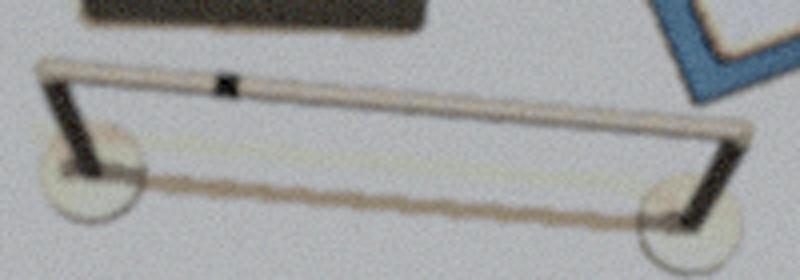

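```bash
cat > plan.py <<'E'
import sys
from h import *
def plan(x,y,z,yaw_y):
    o=sensors.observe();M=R.from_rotvec(o["ee_rot"]).as_matrix();p=np.array(o["position"])
    c=np.degrees(np.arctan2(M[1,1],M[0,1]));dyaw=(yaw_y-c+90)%180-90
    W=R.from_euler("z",np.radians(yaw_y-0)) 
    # target orientation: tool z down, tool y at c+dyaw
    a=np.radians(c+dyaw);ty=np.array([np.cos(a),np.sin(a),0]);tz=np.array([0,0,-1.]);tx=np.cross(ty,tz)
    T=np.c_[tx,ty,tz];w=np.degrees(R.from_matrix(M.T@T).as_rotvec())
    t=M.T@(np.array([x,y,z])-p)*100
    print("clock %.2f"%o["clock"],"pos",np.round(p,4),"yawy %.1f"%c,"width %.3f"%o["width"],"F",np.round(o["force"],1),"J",np.round(o["joints"],2))
    print("shift cm",np.round(t,2),"turn deg",np.round(w,2))
if __name__=="__main__": plan(*map(float,sys.argv[1:5]))
E
python3 plan.py .462 -.272 .30 -13.9;python3 plan.py .137 -.61 .30 -77.4
```

```text
clock 0.80 pos [ 0.1369 -0.6099  0.2408] yawy -77.4 width 0.998 F [ 1.  -0.  -0.7] J [ 1.25  0.43  0.03  1.57 -0.01  1.13 -0.08]
shift cm [ 39.12 -25.85  -5.93] turn deg [ 1.000e-02  1.000e-02 -6.345e+01]
clock 0.80 pos [ 0.1369 -0.6099  0.2408] yawy -77.4 width 0.998 F [ 1.  -0.  -0.7] J [ 1.25  0.43  0.03  1.57 -0.01  1.13 -0.08]
shift cm [ 0.01  0.02 -5.92] turn deg [0.01 0.   0.05]
```

```bash
python3 -m handwheel '[{"tz":-4},{"tz":-6,"tx":3,"ty":-2,"wz":-5},{"tz":-6,"tx":6,"ty":-4,"wz":-11},{"tz":-6,"tx":9,"ty":-6,"wz":-17},{"tz":-6,"tx":12,"ty":-8,"wz":-23},{"tz":-6,"tx":15,"ty":-10,"wz":-29},{"tz":-6,"tx":18,"ty":-12,"wz":-35},{"tz":-6,"tx":21,"ty":-14,"wz":-41},{"tz":-6,"tx":24,"ty":-16,"wz":-47},{"tz":-6,"tx":27,"ty":-18,"wz":-53},{"tz":-6,"tx":30,"ty":-20,"wz":-58},{"tz":-6,"tx":33,"ty":-22,"wz":-63.4}]' 40; python3 plan.py .462 -.272 .30 -13.9
```

```text
clock 0.80 pos [ 0.1369 -0.6099  0.2408] yawy -77.4 width 0.998 F [ 1.  -0.  -0.7] J [ 1.25  0.43  0.03  1.57 -0.01  1.13 -0.08]
shift cm [ 39.12 -25.85  -5.93] turn deg [ 1.000e-02  1.000e-02 -6.345e+01]invalid input
```

```bash
python3 -m handwheel '[{"tx":0,"ty":0,"tz":-4,"wx":0,"wy":0,"wz":0,"claw":1},{"tx":3,"ty":-2,"tz":-6,"wx":0,"wy":0,"wz":-5,"claw":1}]' 40; python3 plan.py .462 -.272 .30 -13.9
```

```text
clock: 0.97
position: [0.1557, -0.5876, 0.3024]
ee_rot: [3.105, 0.465, -0.006]
force: [-1.2, -0.9, 0.5]
width: 1.005
clock 0.97 pos [ 0.1557 -0.5876  0.3024] yawy -72.9 width 1.005 F [-1.2 -0.9  0.5] J [ 1.22  0.36  0.01  1.53  0.    1.25 -0.05]
shift cm [ 3.854e+01 -2.119e+01  3.000e-02] turn deg [-4.000e-02  2.800e-01 -5.905e+01]
```

```bash
python3 -m handwheel '[{"tx":3.5,"ty":-2,"wz":-5,"claw":1},{"tx":7,"ty":-4,"wz":-11,"claw":1},{"tx":10.5,"ty":-6,"wz":-16,"claw":1},{"tx":14,"ty":-8,"wz":-22,"claw":1},{"tx":17.5,"ty":-10,"wz":-27,"claw":1},{"tx":21,"ty":-12,"wz":-33,"claw":1},{"tx":24.5,"ty":-14,"wz":-38,"claw":1},{"tx":28,"ty":-16,"wz":-44,"claw":1},{"tx":31.5,"ty":-18,"wz":-49,"claw":1},{"tx":35,"ty":-20,"wz":-55,"claw":1},{"tx":38.5,"ty":-21.2,"wz":-59,"claw":1},{"tx":38.5,"ty":-21.2,"wz":-59,"claw":1}]' 40; python3 plan.py .462 -.272 .30 -13.9
```

```text
clock 0.97 pos [ 0.1557 -0.5876  0.3024] yawy -72.9 width 1.005 F [-1.2 -0.9  0.5] J [ 1.22  0.36  0.01  1.53  0.    1.25 -0.05]
shift cm [ 3.854e+01 -2.119e+01  3.000e-02] turn deg [-4.000e-02  2.800e-01 -5.905e+01]invalid input
```

```bash
python3 -m handwheel '[{"tx":3.5,"ty":-2,"tz":0,"wx":0,"wy":0,"wz":-5,"claw":1},{"tx":7,"ty":-4,"tz":0,"wx":0,"wy":0,"wz":-11,"claw":1},{"tx":10.5,"ty":-6,"tz":0,"wx":0,"wy":0,"wz":-16,"claw":1},{"tx":14,"ty":-8,"tz":0,"wx":0,"wy":0,"wz":-22,"claw":1},{"tx":17.5,"ty":-10,"tz":0,"wx":0,"wy":0,"wz":-27,"claw":1},{"tx":21,"ty":-12,"tz":0,"wx":0,"wy":0,"wz":-33,"claw":1},{"tx":24.5,"ty":-14,"tz":0,"wx":0,"wy":0,"wz":-38,"claw":1},{"tx":28,"ty":-16,"tz":0,"wx":0,"wy":0,"wz":-44,"claw":1},{"tx":31.5,"ty":-18,"tz":0,"wx":0,"wy":0,"wz":-49,"claw":1},{"tx":35,"ty":-20,"tz":0,"wx":0,"wy":0,"wz":-55,"claw":1},{"tx":38.5,"ty":-21.2,"tz":0,"wx":0,"wy":0,"wz":-59,"claw":1},{"tx":38.5,"ty":-21.2,"tz":0,"wx":0,"wy":0,"wz":-59,"claw":1}]' 40; python3 plan.py .462 -.272 .30 -13.9
```

```text
clock: 1.97
position: [0.4699, -0.2582, 0.3012]
ee_rot: [2.451, 1.965, 0.008]
force: [-0.1, 0.2, 0.7]
width: 0.997
clock 1.97 pos [ 0.4699 -0.2582  0.3012] yawy -12.6 width 0.997 F [-0.1  0.2  0.7] J [ 0.72  0.28 -0.4   1.67  0.11  1.21  0.07]
shift cm [-1.52 -0.47  0.11] turn deg [ 0.18 -0.21  1.35]
```

```bash
python3 -m handwheel '[{"tx":-1.5,"ty":-0.5,"tz":0,"wx":0,"wy":0,"wz":1.3,"claw":1},{"tx":-1.5,"ty":-0.5,"tz":0,"wx":0,"wy":0,"wz":1.3,"claw":1},{"tx":-1.5,"ty":-0.5,"tz":0,"wx":0,"wy":0,"wz":1.3,"claw":1}]' 40; python3 plan.py .462 -.272 .196 -13.9
python3 - <<'E'
from h import *
o=sensors.observe()
p,d=vision.get_image("wrist")
P,uv=cloud("wrist",d,None,o)
m=(P[:,2]>.2)&(P[:,2]<.225)&(abs(P[:,0]-.462)<.06)&(abs(P[:,1]+.272)<.06)
q=P[m];print(len(q),np.median(q,0),cv2.minAreaRect((q[:,:2]*1000).astype(np.float32)))
b=np.clip(p.astype(float)*1.8,0,255).astype(np.uint8)
cv2.imwrite("pics/w1.png",b)
E
```

```text
clock: 2.22
position: [0.4551, -0.2799, 0.3006]
ee_rot: [2.49, 1.916, -0.001]
force: [0.6, -0.5, 0.5]
width: 1.0
clock 2.22 pos [ 0.4551 -0.2799  0.3006] yawy -14.8 width 1.000 F [ 0.6 -0.5  0.5] J [ 0.75  0.27 -0.38  1.68  0.11  1.21  0.09]
shift cm [ 0.94  0.47 10.46] turn deg [-0.03  0.04 -0.93]
2301 [ 0.46268327 -0.27199066  0.21289571] ((462.2393798828125, -274.07867431640625), (43.968170166015625, 23.86298179626465), 75.08037567138672)
```

View pics/w1.png

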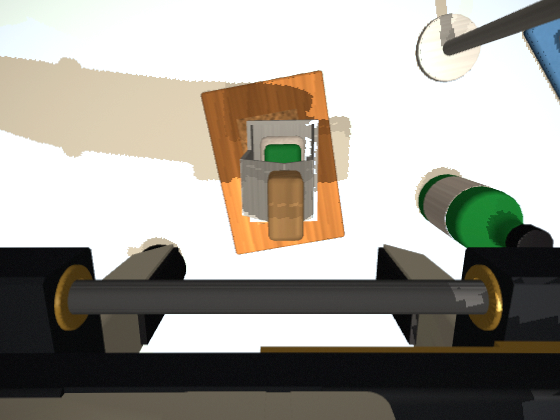

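The picture shows the grip block at pixel (285,205), mapping to (0.4625, -0.273, top 0.213), which agrees with the top camera to 2 mm.

```bash
python3 plan.py .4625 -.273 .195 -14.3
```

```text
clock 2.27 pos [ 0.4554 -0.2793  0.3007] yawy -14.8 width 1.000 F [-0.4  0.   0.3] J [ 0.75  0.27 -0.38  1.68  0.11  1.21  0.09]
shift cm [ 0.8   0.53 10.57] turn deg [-0.01  0.01 -0.49]
```

```bash
python3 -m handwheel '[{"tx":0.8,"ty":0.5,"tz":1.5,"wx":0,"wy":0,"wz":-0.5,"claw":1},{"tx":0.8,"ty":0.5,"tz":3,"wx":0,"wy":0,"wz":-0.5,"claw":1},{"tx":0.8,"ty":0.5,"tz":4.5,"wx":0,"wy":0,"wz":-0.5,"claw":1},{"tx":0.8,"ty":0.5,"tz":6,"wx":0,"wy":0,"wz":-0.5,"claw":1},{"tx":0.8,"ty":0.5,"tz":7.5,"wx":0,"wy":0,"wz":-0.5,"claw":1},{"tx":0.8,"ty":0.5,"tz":9,"wx":0,"wy":0,"wz":-0.5,"claw":1},{"tx":0.8,"ty":0.5,"tz":10,"wx":0,"wy":0,"wz":-0.5,"claw":1},{"tx":0.8,"ty":0.5,"tz":10.5,"wx":0,"wy":0,"wz":-0.5,"claw":1},{"tx":0.8,"ty":0.5,"tz":10.5,"wx":0,"wy":0,"wz":-0.5,"claw":1},{"tx":0.8,"ty":0.5,"tz":10.5,"wx":0,"wy":0,"wz":-0.5,"claw":1}]' 40; python3 plan.py .4625 -.273 .195 -14.3
```

```text
clock: 3.1
position: [0.4631, -0.2721, 0.1961]
ee_rot: [2.478, 1.93, 0.0]
force: [-0.8, 0.8, 0.1]
width: 1.0
clock 3.10 pos [ 0.4631 -0.2721  0.1961] yawy -14.2 width 1.000 F [-0.8  0.8  0.1] J [ 0.72  0.37 -0.38  1.82  0.16  0.98  0.03]
shift cm [-0.1  -0.03  0.11] turn deg [0.02 0.   0.13]
```

Close on it, with a high grip force because the grip may slacken.

```bash
python3 -m handwheel '[{"tx":-0.1,"ty":0,"tz":0.1,"wx":0,"wy":0,"wz":0,"claw":0.6},{"tx":-0.1,"ty":0,"tz":0.1,"wx":0,"wy":0,"wz":0,"claw":0.3},{"tx":-0.1,"ty":0,"tz":0.1,"wx":0,"wy":0,"wz":0,"claw":0.1},{"tx":-0.1,"ty":0,"tz":0.1,"wx":0,"wy":0,"wz":0,"claw":0.1},{"tx":-0.1,"ty":0,"tz":0.1,"wx":0,"wy":0,"wz":0,"claw":0.1},{"tx":-0.1,"ty":0,"tz":0.1,"wx":0,"wy":0,"wz":0,"claw":0.1},{"tx":-0.1,"ty":0,"tz":0.1,"wx":0,"wy":0,"wz":0,"claw":0.1},{"tx":-0.1,"ty":0,"tz":0.1,"wx":0,"wy":0,"wz":0,"claw":0.1}]' 50; python3 plan.py .4625 -.273 .195 -14.3
```

```text
clock: 3.77
position: [0.4627, -0.273, 0.1947]
ee_rot: [2.478, 1.931, -0.0]
force: [0.4, -0.3, -0.5]
width: 0.465
clock 3.77 pos [ 0.4627 -0.273   0.1947] yawy -14.2 width 0.465 F [ 0.4 -0.3 -0.5] J [ 0.72  0.37 -0.38  1.82  0.16  0.98  0.03]
shift cm [-0.01 -0.01 -0.03] turn deg [-0.    0.    0.15]
```

```bash
python3 -m handwheel '[{"tx":0,"ty":0,"tz":0,"wx":0,"wy":0,"wz":0,"claw":0.1},{"tx":0,"ty":0,"tz":0,"wx":0,"wy":0,"wz":0,"claw":0.1},{"tx":0,"ty":0,"tz":0,"wx":0,"wy":0,"wz":0,"claw":0.1},{"tx":0,"ty":0,"tz":0,"wx":0,"wy":0,"wz":0,"claw":0.1},{"tx":0,"ty":0,"tz":0,"wx":0,"wy":0,"wz":0,"claw":0.1},{"tx":0,"ty":0,"tz":0,"wx":0,"wy":0,"wz":0,"claw":0.1}]' 50
```

```text
clock: 4.27
position: [0.4626, -0.2729, 0.1947]
ee_rot: [-2.478, -1.931, 0.0]
force: [-0.2, 0.5, -1.5]
width: 0.257
```

```bash
python3 -m handwheel '[{"tx":0,"ty":0,"tz":-0.5,"wx":0,"wy":0,"wz":0,"claw":0.1},{"tx":0,"ty":0,"tz":-1.5,"wx":0,"wy":0,"wz":0,"claw":0.1},{"tx":0,"ty":0,"tz":-2.5,"wx":0,"wy":0,"wz":0,"claw":0.1},{"tx":0,"ty":0,"tz":-3.7,"wx":0,"wy":0,"wz":0,"claw":0.1},{"tx":0,"ty":0,"tz":-5,"wx":0,"wy":0,"wz":0,"claw":0.1},{"tx":0,"ty":0,"tz":-6.3,"wx":0,"wy":0,"wz":0,"claw":0.1},{"tx":0,"ty":0,"tz":-7.6,"wx":0,"wy":0,"wz":0,"claw":0.1},{"tx":0,"ty":0,"tz":-8.9,"wx":0,"wy":0,"wz":0,"claw":0.1},{"tx":0,"ty":0,"tz":-10,"wx":0,"wy":0,"wz":0,"claw":0.1},{"tx":0,"ty":0,"tz":-11,"wx":0,"wy":0,"wz":0,"claw":0.1},{"tx":0,"ty":0,"tz":-11.6,"wx":0,"wy":0,"wz":0,"claw":0.1},{"tx":0,"ty":0,"tz":-11.6,"wx":0,"wy":0,"wz":0,"claw":0.1}]' 50; python3 plan.py .57 -.07 .311 -3.6
```

```text
clock: 5.27
position: [0.4632, -0.2732, 0.3123]
ee_rot: [2.477, 1.929, 0.001]
force: [-0.1, 1.2, -3.4]
width: 0.259
clock 5.27 pos [ 0.4632 -0.2732  0.3123] yawy -14.2 width 0.259 F [-0.1  1.2 -3.4] J [ 0.74  0.27 -0.39  1.65  0.11  1.24  0.08]
shift cm [22.31  5.38  0.13] turn deg [  0.12   0.05 -10.56]
```

```bash
python3 -m handwheel '[{"tx":1,"ty":0.2,"tz":0,"wx":0,"wy":0,"wz":-0.5,"claw":0.1},{"tx":3,"ty":0.7,"tz":0,"wx":0,"wy":0,"wz":-1.5,"claw":0.1},{"tx":5.5,"ty":1.3,"tz":0,"wx":0,"wy":0,"wz":-2.6,"claw":0.1},{"tx":8,"ty":1.9,"tz":0,"wx":0,"wy":0,"wz":-3.8,"claw":0.1},{"tx":10.5,"ty":2.5,"tz":0,"wx":0,"wy":0,"wz":-5,"claw":0.1},{"tx":13,"ty":3.1,"tz":0,"wx":0,"wy":0,"wz":-6.2,"claw":0.1},{"tx":15.5,"ty":3.7,"tz":0,"wx":0,"wy":0,"wz":-7.4,"claw":0.1},{"tx":18,"ty":4.3,"tz":0,"wx":0,"wy":0,"wz":-8.6,"claw":0.1},{"tx":20,"ty":4.8,"tz":0.1,"wx":0,"wy":0,"wz":-9.6,"claw":0.1},{"tx":21.5,"ty":5.2,"tz":0.1,"wx":0,"wy":0,"wz":-10.2,"claw":0.1},{"tx":22.3,"ty":5.4,"tz":0.1,"wx":0,"wy":0,"wz":-10.6,"claw":0.1},{"tx":22.3,"ty":5.4,"tz":0.1,"wx":0,"wy":0,"wz":-10.6,"claw":0.1}]' 50; 
cat > chk.py <<'E'
from h import *
import sys
o=sensors.observe()
for n in("scene","top"):
    p,d=vision.get_image(n);cv2.imwrite(f"pics/{sys.argv[1]}_{n}.png",np.clip(p.astype(float)*1.6,0,255).astype(np.uint8));np.savez(f"{sys.argv[1]}_{n}.npz",p=p,d=d)
E
python3 chk.py b;  python3 plan.py .57 -.07 .311 -3.6
```

```text
clock: 6.27
position: [0.5699, -0.0677, 0.3092]
ee_rot: [-2.285, -2.154, -0.0]
force: [-0.3, 1.2, -4.8]
width: 0.258
clock 6.37 pos [ 0.5692 -0.0708  0.3093] yawy -3.6 width 0.258 F [-1.1 -0.5 -4.3] J [ 0.4   0.35 -0.51  1.56  0.18  1.27 -0.2 ]
shift cm [ 0.09  0.08 -0.17] turn deg [-0.05  0.05  0.  ]
```

View pics/b_scene.png

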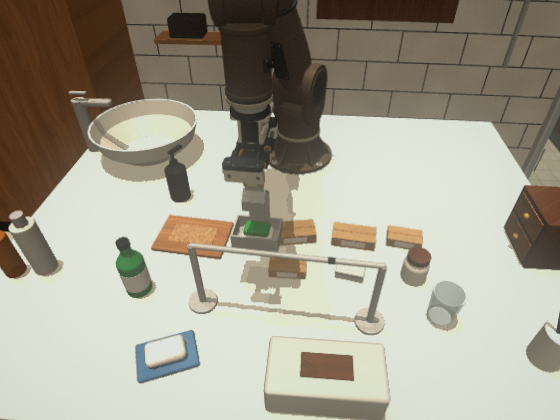

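The caddy hangs upright in the grip at (258,225), and the cork pad is visible at (195,235). I'll cross-check the bar and measure the pad.

```bash
python3 - <<'E'
from h import *
for n in("scene","top"):
    f=np.load(f"b_{n}.npz");d=f["d"];p=f["p"]
    P,uv=cloud(n,d)
    m=(P[:,2]>.19)&(P[:,2]<.215)&(P[:,0]>.66)&(P[:,0]<.71)&(abs(P[:,1])<.19)
    q=P[m];a=np.polyfit(q[:,1],q[:,0],1);print(n,"rail",a,len(q),np.median(q[:,2]),np.percentile(q[:,0]-np.polyval(a,q[:,1]),[2,98]))
    on=abs(q[:,0]-np.polyval(a,q[:,1]))<.005
    b=p[uv[m][:,1],uv[m][:,0]].sum(1);k=on&(b<.45*np.median(b))&(q[:,1]>.05)&(q[:,1]<.15);print("band",np.median(q[k],0),k.sum(),q[k][:,1].min(),q[k][:,1].max())
    m=(abs(P[:,2]-.012)<.006)&(abs(P[:,0]-.455)<.12)&(abs(P[:,1]+.272)<.13)
    hsv=cv2.cvtColor(p,cv2.COLOR_BGR2HSV);s=hsv[uv[:,1],uv[:,0]]
    w=m&(s[:,1]>90);r=cv2.minAreaRect((P[w,:2]*1000).astype(np.float32));print("board",r,w.sum())
    g=p[uv[w][:,1],uv[w][:,0]].astype(int);np.save(f"g_{n}.npy",np.c_[P[w],g])
    lo,hi=uv[w].min(0),uv[w].max(0);cv2.imwrite(f"pics/pad_{n}.png",cv2.resize(np.clip(p[lo[1]:hi[1],lo[0]:hi[0]].astype(float)*1.5,0,255).astype(np.uint8),None,fx=6,fy=6))
E
```

```text
scene rail [0.05929879 0.68757916] 1075 0.20349905102684196 [-0.00644782  0.00416973]
band [0.69713315 0.10341138 0.20285594] 8 0.09752229497173256 0.10588156675684401
board ((454.511474609375, -271.0167236328125), (199.9711456298828, 142.6942901611328), 85.27185821533203) 2159
top rail [0.06092768 0.68344691] 538 0.20371228748431258 [-0.00526714  0.0070533 ]
band [0.6889407  0.10366578 0.2063036 ] 18 0.09921317774056364 0.1081796109034749
board ((448.9335632324219, -345.0837097167969), (54.22866439819336, 137.3219757080078), 88.81814575195312) 525
```

View pics/pad_top.png

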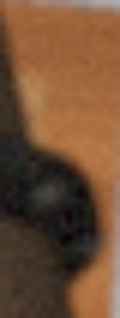

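```bash
python3 plan.py .681 -.07 .309 -3.5
```

```text
clock 6.37 pos [ 0.5692 -0.0708  0.3093] yawy -3.6 width 0.258 F [-1.1 -0.5 -4.3] J [ 0.4   0.35 -0.51  1.56  0.18  1.27 -0.2 ]
shift cm [ 0.79 11.16  0.02] turn deg [-0.05  0.05 -0.1 ]
```

```bash
python3 -m handwheel '[{"tx":0.1,"ty":0.5,"tz":0,"wx":0,"wy":0,"wz":0,"claw":0.1},{"tx":0.1,"ty":1.5,"tz":0,"wx":0,"wy":0,"wz":0,"claw":0.1},{"tx":0.2,"ty":2.7,"tz":0,"wx":0,"wy":0,"wz":0,"claw":0.1},{"tx":0.3,"ty":4,"tz":0,"wx":0,"wy":0,"wz":0,"claw":0.1},{"tx":0.4,"ty":5.3,"tz":0,"wx":0,"wy":0,"wz":0,"claw":0.1},{"tx":0.5,"ty":6.5,"tz":0,"wx":0,"wy":0,"wz":0,"claw":0.1},{"tx":0.6,"ty":7.7,"tz":0,"wx":0,"wy":0,"wz":0,"claw":0.1},{"tx":0.6,"ty":8.9,"tz":0,"wx":0,"wy":0,"wz":0,"claw":0.1},{"tx":0.7,"ty":10,"tz":0,"wx":0,"wy":0,"wz":0,"claw":0.1},{"tx":0.8,"ty":10.8,"tz":0,"wx":0,"wy":0,"wz":0,"claw":0.1},{"tx":0.8,"ty":11.2,"tz":0,"wx":0,"wy":0,"wz":0,"claw":0.1},{"tx":0.8,"ty":11.2,"tz":0,"wx":0,"wy":0,"wz":0,"claw":0.1}]' 50; python3 chk.py c;  python3 plan.py .681 -.07 .244 -3.5
```

```text
clock: 7.37
position: [0.6825, -0.0693, 0.3092]
ee_rot: [-2.29, -2.151, 0.0]
force: [-0.3, -0.7, -4.5]
width: 0.257
clock 7.47 pos [ 0.6816 -0.0691  0.3096] yawy -3.6 width 0.261 F [-0.3 -0.2 -3.9] J [ 0.3   0.54 -0.47  1.27  0.24  1.38 -0.22]
shift cm [-0.09 -0.05  6.56] turn deg [-0.03  0.01 -0.07]
```

View pics/c_scene.png

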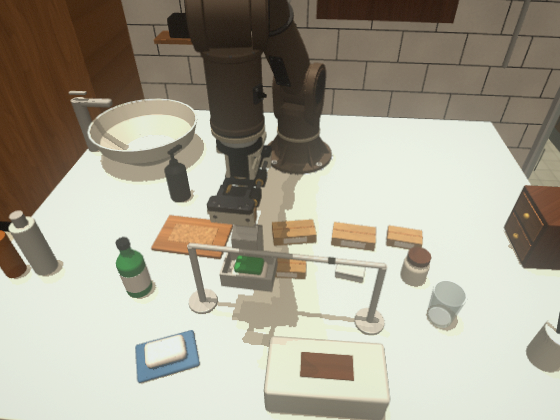

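The bar passes through the mouth, with the basket at (248,268) below it. Now I'll lower the caddy.

```bash
python3 -m handwheel '[{"tx":-0.1,"ty":0,"tz":0.4,"wx":0,"wy":0,"wz":0,"claw":0.1},{"tx":-0.1,"ty":0,"tz":1,"wx":0,"wy":0,"wz":0,"claw":0.1},{"tx":-0.1,"ty":0,"tz":1.7,"wx":0,"wy":0,"wz":0,"claw":0.1},{"tx":-0.1,"ty":0,"tz":2.4,"wx":0,"wy":0,"wz":0,"claw":0.1},{"tx":-0.1,"ty":0,"tz":3.1,"wx":0,"wy":0,"wz":0,"claw":0.1},{"tx":-0.1,"ty":0,"tz":3.8,"wx":0,"wy":0,"wz":0,"claw":0.1},{"tx":-0.1,"ty":0,"tz":4.5,"wx":0,"wy":0,"wz":0,"claw":0.1},{"tx":-0.1,"ty":0,"tz":5.2,"wx":0,"wy":0,"wz":0,"claw":0.1},{"tx":-0.1,"ty":0,"tz":5.8,"wx":0,"wy":0,"wz":0,"claw":0.1},{"tx":-0.1,"ty":0,"tz":6.2,"wx":0,"wy":0,"wz":0,"claw":0.1},{"tx":-0.1,"ty":0,"tz":6.4,"wx":0,"wy":0,"wz":0,"claw":0.1},{"tx":-0.1,"ty":0,"tz":6.4,"wx":0,"wy":0,"wz":0,"claw":0.1}]' 50; python3 plan.py .681 -.07 .244 -3.5
```

```text
clock: 8.47
position: [0.6816, -0.0699, 0.2452]
ee_rot: [-2.289, -2.151, 0.001]
force: [-0.7, -0.4, -3.8]
width: 0.257
clock 8.47 pos [ 0.6816 -0.0699  0.2452] yawy -3.6 width 0.257 F [-0.7 -0.4 -3.8] J [ 0.3   0.58 -0.47  1.37  0.26  1.25 -0.24]
shift cm [-0.01 -0.06  0.12] turn deg [-0.04  0.   -0.05]
```

```bash
python3 -m handwheel '[{"tx":0,"ty":0,"tz":0.2,"wx":0,"wy":0,"wz":0,"claw":0.1},{"tx":0,"ty":0,"tz":0.2,"wx":0,"wy":0,"wz":0,"claw":0.1},{"tx":0,"ty":0,"tz":0.2,"wx":0,"wy":0,"wz":0,"claw":0.1},{"tx":0,"ty":0,"tz":0.2,"wx":0,"wy":0,"wz":0,"claw":0.1},{"tx":0,"ty":0,"tz":0.2,"wx":0,"wy":0,"wz":0,"claw":0.1}]' 50; python3 chk.py d;  python3 plan.py .6917 .1035 .243 -3.5
python3 - <<'E'
from h import *
for n in("scene","top"):
    d=np.load(f"d_{n}.npz")["d"];P,uv=cloud(n,d)
    m=(abs(P[:,0]-.681)<.06)&(abs(P[:,1]+.07)<.08)
    for lo,hi in((.085,.115),):
        q=P[m&(P[:,2]>lo)&(P[:,2]<hi)];r=cv2.minAreaRect((q[:,:2]*1000).astype(np.float32));print(n,len(q),r,np.percentile(q[:,2],[50,90]))
E
```

```text
clock: 8.88
position: [0.6819, -0.0698, 0.244]
ee_rot: [2.289, 2.151, 0.0]
force: [-0.4, -0.0, -3.5]
width: 0.26
clock 8.98 pos [ 0.6818 -0.0699  0.2439] yawy -3.6 width 0.257 F [-0.   0.6 -3.7] J [ 0.3   0.58 -0.47  1.37  0.26  1.25 -0.24]
shift cm [17.37 -0.09  0.09] turn deg [ 0.02  0.   -0.05]
scene 1252 ((681.6580810546875, -70.83843994140625), (112.06768035888672, 77.68133544921875), 85.95878601074219) [0.09924336 0.10494216]
top 201 ((673.6295166015625, -65.69683837890625), (103.08477783203125, 62.74967575073242), 84.26383972167969) [0.09870475 0.1058505 ]
```

View pics/d_scene.png

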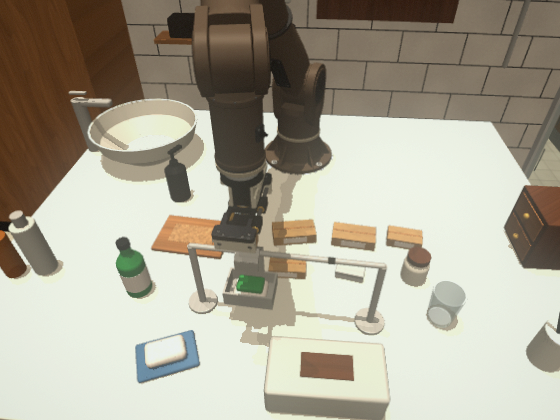

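```bash
python3 -m handwheel '[{"tx":0.5,"ty":0,"tz":0,"wx":0,"wy":0,"wz":0,"claw":0.1},{"tx":1.5,"ty":0,"tz":0,"wx":0,"wy":0,"wz":0,"claw":0.1},{"tx":2.5,"ty":0,"tz":0,"wx":0,"wy":0,"wz":0,"claw":0.1},{"tx":3.5,"ty":0,"tz":0,"wx":0,"wy":0,"wz":0,"claw":0.1},{"tx":4.5,"ty":0,"tz":0,"wx":0,"wy":0,"wz":0,"claw":0.1},{"tx":5.5,"ty":0,"tz":0,"wx":0,"wy":0,"wz":0,"claw":0.1},{"tx":6.5,"ty":0,"tz":0,"wx":0,"wy":0,"wz":0,"claw":0.1},{"tx":7.3,"ty":0,"tz":0,"wx":0,"wy":0,"wz":0,"claw":0.1},{"tx":8,"ty":0,"tz":0,"wx":0,"wy":0,"wz":0,"claw":0.1}]' 50; python3 plan.py .6917 .1035 .243 -3.5
```

```text
clock: 9.73
position: [0.6867, 0.0114, 0.2437]
ee_rot: [-2.288, -2.152, -0.0]
force: [-0.2, 0.5, -3.5]
width: 0.261
clock 9.73 pos [0.6867 0.0114 0.2437] yawy -3.5 width 0.261 F [-0.2  0.5 -3.5] J [ 0.19  0.58 -0.47  1.37  0.27  1.25 -0.36]
shift cm [ 9.22 -0.07  0.07] turn deg [-0.   -0.01 -0.  ]
```

```bash
python3 -m handwheel '[{"tx":0.8,"ty":0,"tz":0,"wx":0,"wy":0,"wz":0,"claw":0.1},{"tx":1.8,"ty":0,"tz":0,"wx":0,"wy":0,"wz":0,"claw":0.1},{"tx":2.8,"ty":0,"tz":0,"wx":0,"wy":0,"wz":0,"claw":0.1},{"tx":3.8,"ty":0,"tz":0,"wx":0,"wy":0,"wz":0,"claw":0.1},{"tx":4.8,"ty":0,"tz":0,"wx":0,"wy":0,"wz":0,"claw":0.1},{"tx":5.8,"ty":0,"tz":0,"wx":0,"wy":0,"wz":0,"claw":0.1},{"tx":6.8,"ty":0,"tz":0,"wx":0,"wy":0,"wz":0,"claw":0.1},{"tx":7.8,"ty":0,"tz":0,"wx":0,"wy":0,"wz":0,"claw":0.1},{"tx":8.6,"ty":0,"tz":0,"wx":0,"wy":0,"wz":0,"claw":0.1},{"tx":9.2,"ty":0,"tz":0,"wx":0,"wy":0,"wz":0,"claw":0.1},{"tx":9.3,"ty":0,"tz":0,"wx":0,"wy":0,"wz":0,"claw":0.1},{"tx":9.3,"ty":0,"tz":0,"wx":0,"wy":0,"wz":0,"claw":0.1}]' 50; python3 plan.py .6917 .1035 .243 -3.5
```

```text
clock: 10.73
position: [0.6925, 0.1032, 0.2437]
ee_rot: [-2.289, -2.152, 0.0]
force: [-0.3, -0.4, -4.1]
width: 0.26
clock 10.73 pos [0.6925 0.1032 0.2437] yawy -3.5 width 0.260 F [-0.3 -0.4 -4.1] J [ 0.05  0.61 -0.48  1.33  0.28  1.27 -0.49]
shift cm [ 0.02 -0.08  0.07] turn deg [-0.01  0.   -0.02]
```

Lower it onto the bar until the weight comes off the wrist.

```bash
python3 -m handwheel '[{"tx":0,"ty":0,"tz":0.1,"wx":0,"wy":0,"wz":0,"claw":0.1},{"tx":0,"ty":0,"tz":0.2,"wx":0,"wy":0,"wz":0,"claw":0.1},{"tx":0,"ty":0,"tz":0.3,"wx":0,"wy":0,"wz":0,"claw":0.1},{"tx":0,"ty":0,"tz":0.3,"wx":0,"wy":0,"wz":0,"claw":0.1},{"tx":0,"ty":0,"tz":0.3,"wx":0,"wy":0,"wz":0,"claw":0.1},{"tx":0,"ty":0,"tz":0.3,"wx":0,"wy":0,"wz":0,"claw":0.1}]' 50; python3 chk.py e
```

```text
clock: 11.23
position: [0.6926, 0.1025, 0.2433]
ee_rot: [2.289, 2.15, 0.003]
force: [-5.7, 0.0, 12.1]
width: 0.259
```

View pics/e_scene.png

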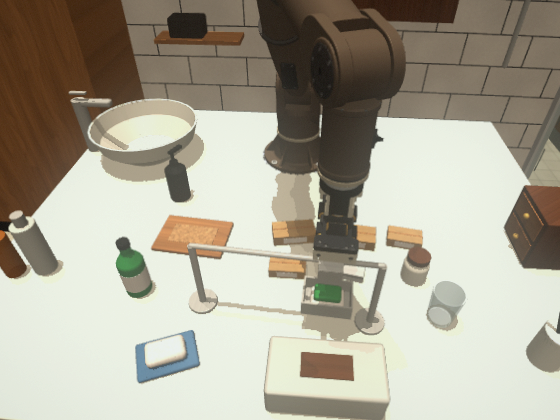

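```bash
python3 -m handwheel '[{"tx":0,"ty":-0.1,"tz":-0.15,"wx":0,"wy":0,"wz":0,"claw":0.1},{"tx":0.1,"ty":-0.2,"tz":-0.15,"wx":0,"wy":0,"wz":0,"claw":0.1},{"tx":0.1,"ty":-0.2,"tz":-0.1,"wx":0,"wy":0,"wz":0,"claw":0.1},{"tx":0.1,"ty":-0.2,"tz":-0.1,"wx":0,"wy":0,"wz":0,"claw":0.1},{"tx":0.1,"ty":-0.2,"tz":-0.1,"wx":0,"wy":0,"wz":0,"claw":0.1}]' 50
```

```text
clock: 11.75
position: [0.6907, 0.1033, 0.2417]
ee_rot: [2.29, 2.151, -0.001]
force: [-1.1, -0.5, 0.5]
width: 0.258
```

Nearly no force is left: it is seated at about (0.6907, 0.1033). I'll release slowly, then rise.

```bash
python3 -m handwheel '[{"tx":0,"ty":0,"tz":0.05,"wx":0,"wy":0,"wz":0,"claw":0.24},{"tx":0,"ty":0,"tz":0.05,"wx":0,"wy":0,"wz":0,"claw":0.28},{"tx":0,"ty":0,"tz":0.05,"wx":0,"wy":0,"wz":0,"claw":0.34},{"tx":0,"ty":0,"tz":0.05,"wx":0,"wy":0,"wz":0,"claw":0.4},{"tx":0,"ty":0,"tz":0.05,"wx":0,"wy":0,"wz":0,"claw":0.5},{"tx":0,"ty":0,"tz":0.05,"wx":0,"wy":0,"wz":0,"claw":0.6},{"tx":0,"ty":0,"tz":0.05,"wx":0,"wy":0,"wz":0,"claw":0.7},{"tx":0,"ty":0,"tz":0.05,"wx":0,"wy":0,"wz":0,"claw":0.8},{"tx":0,"ty":0,"tz":0.05,"wx":0,"wy":0,"wz":0,"claw":0.8},{"tx":0,"ty":0,"tz":0.05,"wx":0,"wy":0,"wz":0,"claw":0.8}]' 50
python3 -m handwheel '[{"tx":0,"ty":0,"tz":-0.5,"wx":0,"wy":0,"wz":0,"claw":0.8},{"tx":0,"ty":0,"tz":-1.5,"wx":0,"wy":0,"wz":0,"claw":0.8},{"tx":0,"ty":0,"tz":-3,"wx":0,"wy":0,"wz":0,"claw":0.9},{"tx":0,"ty":0,"tz":-5,"wx":0,"wy":0,"wz":0,"claw":1},{"tx":0,"ty":0,"tz":-7,"wx":0,"wy":0,"wz":0,"claw":1},{"tx":0,"ty":-3,"tz":-9,"wx":0,"wy":0,"wz":0,"claw":1},{"tx":0,"ty":-6,"tz":-9,"wx":0,"wy":0,"wz":0,"claw":1},{"tx":0,"ty":-9,"tz":-9,"wx":0,"wy":0,"wz":0,"claw":1},{"tx":0,"ty":-12,"tz":-9,"wx":0,"wy":0,"wz":0,"claw":1},{"tx":0,"ty":-15,"tz":-9,"wx":0,"wy":0,"wz":0,"claw":1},{"tx":0,"ty":-18,"tz":-9,"wx":0,"wy":0,"wz":0,"claw":1},{"tx":0,"ty":-21,"tz":-9,"wx":0,"wy":0,"wz":0,"claw":1}]' 50
python3 chk.py f
python3 - <<'E'
from h import *
for n in("scene","top"):
    d=np.load(f"f_{n}.npz")["d"];P,uv=cloud(n,d)
    m=(abs(P[:,0]-.69)<.06)&(abs(P[:,1]-.103)<.08)
    for lo,hi in((.07,.115),(.24,.27)):
        q=P[m&(P[:,2]>lo)&(P[:,2]<hi)];r=cv2.minAreaRect((q[:,:2]*1000).astype(np.float32));print(n,len(q),r,np.percentile(q[:,2],[50,90]))
E
```

```text
clock: 12.58
position: [0.6906, 0.1039, 0.2412]
ee_rot: [2.289, 2.151, -0.0]
force: [0.1, -0.0, 0.7]
width: 0.773
clock: 13.58
position: [0.4796, 0.1172, 0.3322]
ee_rot: [2.288, 2.151, 0.002]
force: [-0.5, -0.9, 0.0]
width: 0.999
scene 1615 ((692.8174438476562, 102.94679260253906), (110.40335845947266, 78.60979461669922), 86.55606842041016) [0.09418807 0.10231597]
scene 335 ((691.016357421875, 103.02073669433594), (43.82607650756836, 25.86911964416504), 86.1113052368164) [0.25709082 0.25974323]
top 301 ((690.3328247070312, 97.16421508789062), (98.69300842285156, 72.16263580322266), 86.9078369140625) [0.09321004 0.10165376]
top 257 ((689.3782958984375, 102.68620300292969), (44.218406677246094, 25.16179084777832), 86.69921112060547) [0.25770875 0.26091561]
```

View pics/f_scene.png

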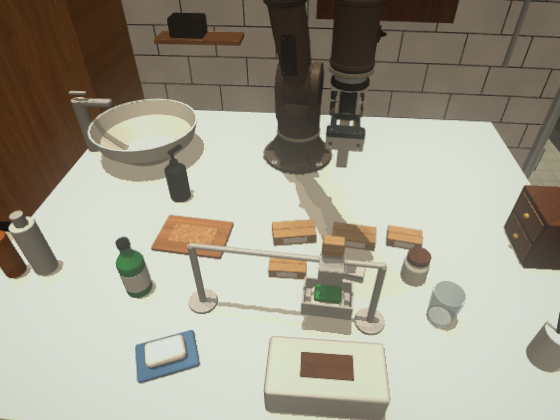

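View pics/f_top.png

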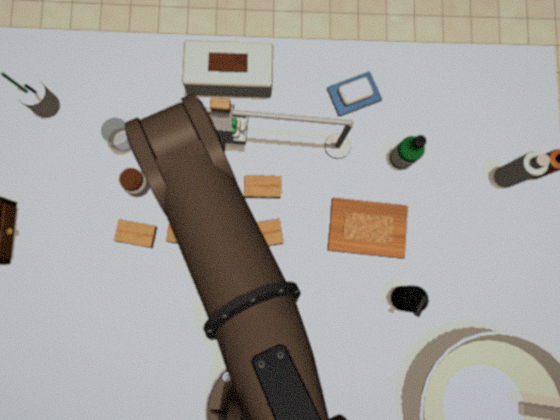

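The caddy hangs at y ≈ 0.103 over the band, upright. Next is the first large carton.

```bash
python3 plan.py .428 .0135 .20 10.7
```

```text
clock 13.68 pos [0.4772 0.1181 0.3329] yawy -3.4 width 1.000 F [0.5 0.5 0.2] J [ 0.13  0.2  -0.57  1.71  0.11  1.27 -0.53]
shift cm [-10.72  -4.31  13.3 ] turn deg [  0.06   0.06 -14.07]
```

```bash
python3 -m handwheel '[{"tx":-2,"ty":-1,"tz":2,"wx":0,"wy":0,"wz":-3,"claw":1},{"tx":-4,"ty":-2,"tz":4,"wx":0,"wy":0,"wz":-6,"claw":1},{"tx":-6,"ty":-3,"tz":6,"wx":0,"wy":0,"wz":-9,"claw":1},{"tx":-8,"ty":-4,"tz":8,"wx":0,"wy":0,"wz":-12,"claw":1},{"tx":-10,"ty":-4.3,"tz":10.5,"wx":0,"wy":0,"wz":-14,"claw":1},{"tx":-10.7,"ty":-4.3,"tz":13,"wx":0,"wy":0,"wz":-14,"claw":1},{"tx":-10.7,"ty":-4.3,"tz":13.3,"wx":0,"wy":0,"wz":-14,"claw":1},{"tx":-10.7,"ty":-4.3,"tz":13.3,"wx":0,"wy":0,"wz":-14,"claw":1},{"tx":-10.7,"ty":-4.3,"tz":13.3,"wx":0,"wy":0,"wz":-14,"claw":1}]' 40
cat > wm.py <<'E'
# wrist measure: python3 wm.py name ztop x y [half]
import sys
from h import *
n,zt,x,y=sys.argv[1],*map(float,sys.argv[2:5])
hw=float(sys.argv[5]) if len(sys.argv)>5 else .09
o=sensors.observe();p,d=vision.get_image("wrist");P,uv=cloud("wrist",d,None,o)
m=(abs(P[:,2]-zt)<.006)&(abs(P[:,0]-x)<hw)&(abs(P[:,1]-y)<hw)
mask=np.zeros(d.shape,np.uint8);mask[uv[m][:,1],uv[m][:,0]]=1
nl,lab,st,ce=cv2.connectedComponentsWithStats(mask)
for i in range(1,nl):
    if st[i,4]<300: continue
    q,_=cloud("wrist",d,lab==i,o);r=cv2.minAreaRect((q[:,:2]*1000).astype(np.float32))
    w,h=r[1];a=r[2] if w>h else r[2]+90
    print("n",len(q),"centre",np.round(r[0],1),"LxW",round(max(w,h),1),round(min(w,h),1),"long",round(a,1),"short",round(a-90,1),"z",round(float(np.median(q[:,2])),4),"uv",np.round(ce[i]))
cv2.imwrite(f"pics/{n}.png",np.clip(p.astype(float)*1.3,0,255).astype(np.uint8))
E
python3 wm.py w2 .034 .428 .0135;python3 plan.py .428 .0135 .02 10.7
```

```text
clock: 14.43
position: [0.4327, 0.0139, 0.1996]
ee_rot: [2.009, 2.415, 0.003]
force: [0.1, 0.9, 0.9]
width: 1.0
n 9791 centre [428.3  10.7] LxW 120.3 64.1 long 100.7 short 10.7 z 0.0342 uv [271. 193.]
clock 14.48 pos [0.4329 0.0141 0.1999] yawy 10.5 width 1.000 F [0.6 0.5 0.3] J [ 0.31  0.22 -0.54  2.04  0.14  0.92 -0.12]
shift cm [ 0.03 -0.54 17.98] turn deg [ 0.15 -0.01 -0.19]
```

View pics/w2.png

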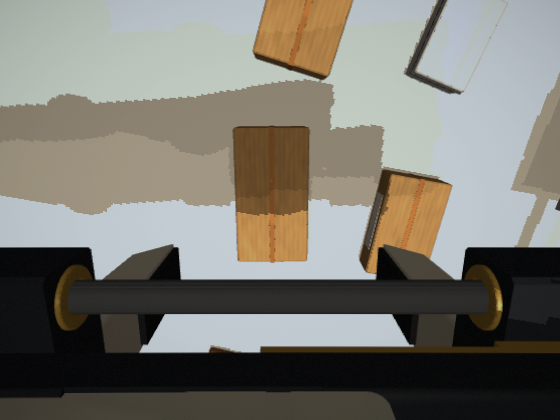

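```bash
python3 -m handwheel '[{"tx":-0.2,"ty":-0.5,"tz":2,"wx":0,"wy":0,"wz":0,"claw":1},{"tx":-0.2,"ty":-0.5,"tz":4.5,"wx":0,"wy":0,"wz":0,"claw":1},{"tx":-0.2,"ty":-0.5,"tz":7,"wx":0,"wy":0,"wz":0,"claw":1},{"tx":-0.2,"ty":-0.5,"tz":9.5,"wx":0,"wy":0,"wz":0,"claw":1},{"tx":-0.2,"ty":-0.5,"tz":12,"wx":0,"wy":0,"wz":0,"claw":1},{"tx":-0.2,"ty":-0.5,"tz":14,"wx":0,"wy":0,"wz":0,"claw":1},{"tx":-0.2,"ty":-0.5,"tz":15.5,"wx":0,"wy":0,"wz":0,"claw":1},{"tx":-0.2,"ty":-0.5,"tz":16.5,"wx":0,"wy":0,"wz":0,"claw":1},{"tx":-0.2,"ty":-0.5,"tz":17.5,"wx":0,"wy":0,"wz":0,"claw":1},{"tx":-0.2,"ty":-0.5,"tz":18,"wx":0,"wy":0,"wz":0,"claw":1},{"tx":-0.2,"ty":-0.5,"tz":18,"wx":0,"wy":0,"wz":0,"claw":1},{"tx":-0.2,"ty":-0.5,"tz":18,"wx":0,"wy":0,"wz":0,"claw":1}]' 40
python3 plan.py .4283 .0115 .02 10.7
```

```text
clock: 15.48
position: [0.4279, 0.0105, 0.0189]
ee_rot: [2.009, 2.414, 0.001]
force: [0.4, 0.1, -0.4]
width: 0.998
clock 15.48 pos [0.4279 0.0105 0.0189] yawy 10.5 width 0.998 F [ 0.4  0.1 -0.4] J [ 0.15  0.5  -0.38  2.24  0.42  0.47 -0.38]
shift cm [ 0.09  0.06 -0.11] turn deg [ 0.07  0.01 -0.21]
```

```bash
python3 -m handwheel '[{"tx":0.1,"ty":0,"tz":-0.1,"wx":0,"wy":0,"wz":-0.2,"claw":0.5},{"tx":0.1,"ty":0,"tz":-0.1,"wx":0,"wy":0,"wz":-0.2,"claw":0.5},{"tx":0.1,"ty":0,"tz":-0.1,"wx":0,"wy":0,"wz":-0.2,"claw":0.5},{"tx":0.1,"ty":0,"tz":-0.1,"wx":0,"wy":0,"wz":-0.2,"claw":0.5},{"tx":0.1,"ty":0,"tz":-0.1,"wx":0,"wy":0,"wz":-0.2,"claw":0.5},{"tx":0.1,"ty":0,"tz":-0.1,"wx":0,"wy":0,"wz":-0.2,"claw":0.5},{"tx":0.1,"ty":0,"tz":-0.1,"wx":0,"wy":0,"wz":-0.2,"claw":0.5},{"tx":0.1,"ty":0,"tz":-0.1,"wx":0,"wy":0,"wz":-0.2,"claw":0.5}]' 40
python3 plan.py .4283 .0115 .02 10.7
```

```text
clock: 16.15
position: [0.427, 0.0108, 0.0195]
ee_rot: [2.006, 2.417, 0.001]
force: [-1.0, -0.1, 6.4]
width: 0.693
clock 16.15 pos [0.427  0.0108 0.0195] yawy 10.6 width 0.693 F [-1.  -0.1  6.4] J [ 0.15  0.5  -0.39  2.24  0.42  0.47 -0.38]
shift cm [ 0.04  0.14 -0.05] turn deg [ 0.04  0.01 -0.06]
```

```bash
python3 -m handwheel '[{"tx":0,"ty":0,"tz":-1,"wx":0,"wy":0,"wz":0,"claw":0.5},{"tx":0,"ty":0,"tz":-2,"wx":0,"wy":0,"wz":0,"claw":0.5},{"tx":0,"ty":0,"tz":-3.5,"wx":0,"wy":0,"wz":0,"claw":0.5},{"tx":0,"ty":0,"tz":-5,"wx":0,"wy":0,"wz":0,"claw":0.5},{"tx":0,"ty":0,"tz":-6,"wx":0,"wy":0,"wz":0,"claw":0.5},{"tx":0,"ty":0,"tz":-7,"wx":0,"wy":0,"wz":0,"claw":0.5},{"tx":0,"ty":0,"tz":-7,"wx":0,"wy":0,"wz":0,"claw":0.5}]' 40
python3 plan.py .4548 -.2724 .09 -4.7
```

```text
clock: 16.73
position: [0.4273, 0.0109, 0.0905]
ee_rot: [2.005, 2.417, 0.002]
force: [0.3, -0.3, -2.3]
width: 0.691
clock 16.73 pos [0.4273 0.0109 0.0905] yawy 10.6 width 0.691 F [ 0.3 -0.3 -2.3] J [ 0.24  0.38 -0.49  2.18  0.29  0.65 -0.26]
shift cm [-28.35  -2.52   0.06] turn deg [1.000e-01 1.000e-02 1.533e+01]
```

```bash
python3 -m handwheel '[{"tx":-1,"ty":-0.1,"tz":0,"wx":0,"wy":0,"wz":0.5,"claw":0.5},{"tx":-3,"ty":-0.3,"tz":0,"wx":0,"wy":0,"wz":1.5,"claw":0.5},{"tx":-6,"ty":-0.5,"tz":0,"wx":0,"wy":0,"wz":3,"claw":0.5},{"tx":-9,"ty":-0.8,"tz":0,"wx":0,"wy":0,"wz":5,"claw":0.5},{"tx":-12,"ty":-1.1,"tz":0,"wx":0,"wy":0,"wz":7,"claw":0.5},{"tx":-15,"ty":-1.4,"tz":0,"wx":0,"wy":0,"wz":9,"claw":0.5},{"tx":-18,"ty":-1.6,"tz":0,"wx":0,"wy":0,"wz":11,"claw":0.5},{"tx":-21,"ty":-1.9,"tz":0,"wx":0,"wy":0,"wz":13,"claw":0.5},{"tx":-24,"ty":-2.2,"tz":0,"wx":0,"wy":0,"wz":14,"claw":0.5},{"tx":-26.5,"ty":-2.4,"tz":0,"wx":0,"wy":0,"wz":15,"claw":0.5},{"tx":-28,"ty":-2.5,"tz":0,"wx":0,"wy":0,"wz":15.3,"claw":0.5},{"tx":-28.4,"ty":-2.5,"tz":0,"wx":0,"wy":0,"wz":15.3,"claw":0.5}]' 40
python3 -m handwheel '[{"tx":0,"ty":0,"tz":0,"wx":0,"wy":0,"wz":0,"claw":0.5},{"tx":0,"ty":0,"tz":0,"wx":0,"wy":0,"wz":0,"claw":0.5}]' 40
python3 plan.py .4548 -.2724 .0325 -4.7
python3 wm.py w3 .105 .4548 -.2724
```

```text
clock: 17.73
position: [0.4535, -0.2763, 0.0881]
ee_rot: [-2.314, -2.124, 0.002]
force: [0.2, 0.1, -2.4]
width: 0.694
clock: 17.9
position: [0.4542, -0.2714, 0.0887]
ee_rot: [-2.307, -2.13, -0.0]
force: [-0.4, 1.3, -2.7]
width: 0.693
clock 17.90 pos [ 0.4542 -0.2714  0.0887] yawy -4.6 width 0.693 F [-0.4  1.3 -2.7] J [ 0.71  0.49 -0.36  1.95  0.25  0.74  0.12]
shift cm [-0.1   0.07  5.62] turn deg [-0.06 -0.07  0.12]
n 25180 centre [ 457.9 -238.1] LxW 99.4 54.1 long 175.0 short 85.0 z 0.1034 uv [277. 210.]
n 5082 centre [ 453.8 -285.3] LxW 64.3 19.6 long 175.2 short 85.2 z 0.1033 uv [277. 329.]
```

View pics/w3.png

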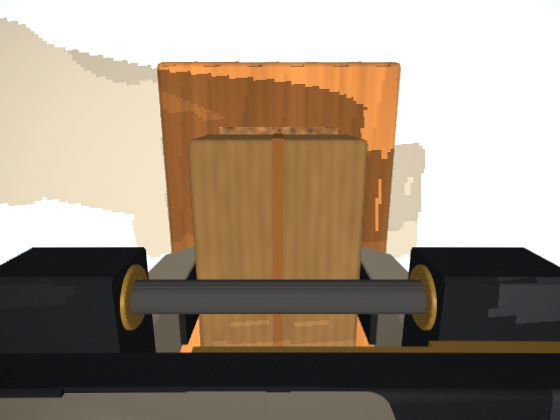

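```bash
python3 -m handwheel '[{"tx":-0.1,"ty":0.1,"tz":1,"wx":0,"wy":0,"wz":0,"claw":0.5},{"tx":-0.1,"ty":0.1,"tz":2,"wx":0,"wy":0,"wz":0,"claw":0.5},{"tx":-0.1,"ty":0.1,"tz":3,"wx":0,"wy":0,"wz":0,"claw":0.5},{"tx":-0.1,"ty":0.1,"tz":4,"wx":0,"wy":0,"wz":0,"claw":0.5},{"tx":-0.1,"ty":0.1,"tz":4.7,"wx":0,"wy":0,"wz":0,"claw":0.5},{"tx":-0.1,"ty":0.1,"tz":5.2,"wx":0,"wy":0,"wz":0,"claw":0.5},{"tx":-0.1,"ty":0.1,"tz":5.5,"wx":0,"wy":0,"wz":0,"claw":0.5},{"tx":-0.1,"ty":0.1,"tz":5.7,"wx":0,"wy":0,"wz":0,"claw":0.5},{"tx":-0.1,"ty":0.1,"tz":5.7,"wx":0,"wy":0,"wz":0,"claw":0.5},{"tx":-0.1,"ty":0.1,"tz":5.7,"wx":0,"wy":0,"wz":0,"claw":0.5}]' 40
python3 plan.py .4548 -.2724 .0315 -4.7
```

```text
clock: 18.78
position: [0.4557, -0.274, 0.0325]
ee_rot: [2.31, 2.129, 0.0]
force: [-0.6, 1.0, -1.6]
width: 0.693
clock 18.78 pos [ 0.4557 -0.274   0.0325] yawy -4.7 width 0.693 F [-0.6  1.  -1.6] J [ 0.67  0.58 -0.32  1.98  0.3   0.62  0.08]
shift cm [ 0.16 -0.1   0.1 ] turn deg [0.02 0.01 0.04]
```

```bash
python3 -m handwheel '[{"tx":0.1,"ty":-0.1,"tz":0.1,"wx":0,"wy":0,"wz":0,"claw":0.5},{"tx":0.1,"ty":-0.1,"tz":0.1,"wx":0,"wy":0,"wz":0,"claw":0.65},{"tx":0.1,"ty":-0.1,"tz":0.1,"wx":0,"wy":0,"wz":0,"claw":0.7},{"tx":0.1,"ty":-0.1,"tz":0.1,"wx":0,"wy":0,"wz":0,"claw":0.76},{"tx":0.1,"ty":-0.1,"tz":0.1,"wx":0,"wy":0,"wz":0,"claw":0.85},{"tx":0.1,"ty":-0.1,"tz":0.1,"wx":0,"wy":0,"wz":0,"claw":0.95},{"tx":0.1,"ty":-0.1,"tz":0.1,"wx":0,"wy":0,"wz":0,"claw":1},{"tx":0.1,"ty":-0.1,"tz":0.1,"wx":0,"wy":0,"wz":0,"claw":1},{"tx":0.1,"ty":-0.1,"tz":-0.5,"wx":0,"wy":0,"wz":0,"claw":1},{"tx":0.1,"ty":-0.1,"tz":-2,"wx":0,"wy":0,"wz":0,"claw":1},{"tx":0.1,"ty":-0.1,"tz":-4,"wx":0,"wy":0,"wz":0,"claw":1},{"tx":0.1,"ty":-0.1,"tz":-6,"wx":0,"wy":0,"wz":0,"claw":1}]' 40
python3 -m handwheel '[{"tx":0,"ty":0,"tz":-3,"wx":0,"wy":0,"wz":0,"claw":1},{"tx":3,"ty":0,"tz":-6,"wx":0,"wy":0,"wz":0,"claw":1},{"tx":6,"ty":0,"tz":-9,"wx":0,"wy":0,"wz":0,"claw":1},{"tx":9,"ty":0,"tz":-9,"wx":0,"wy":0,"wz":0,"claw":1}]' 40
python3 run1.py | egrep "large|medium|tin|board|jar"; python3 plan.py .4306 .1813 .2 -6.5
```

```text
clock: 19.78
position: [0.4542, -0.2725, 0.093]
ee_rot: [-2.309, -2.129, 0.0]
force: [0.6, -0.1, -0.7]
width: 1.0
clock: 20.12
position: [0.4645, -0.1831, 0.1877]
ee_rot: [2.306, 2.123, 0.006]
force: [2.5, -0.2, 0.3]
width: 1.0
large_1 s0.90 uv [192. 231.] n 1261 z70 0.035 med [0.4303 0.1815 0.0335] rect [430.8 181.2] [119.9  64.3] 83.8
large_1 s0.47 uv [200. 186.] n 526 z70 0.026 med [0.5527 0.1658 0.025 ] rect [553.2 166.8] [71.6 46.1] 78.9
medium_1 s0.58 uv [138. 230.] n 904 z70 0.031 med [0.424  0.3238 0.0295] rect [424.6 324.2] [98.6 56. ] 81.4
medium_1 s0.48 uv [120. 136.] n 924 z70 0.077 med [0.678  0.3817 0.0774] rect [670.5 374.6] [72.  64.9] 42.2
tin s0.76 uv [198. 184.] n 537 z70 0.026 med [0.5528 0.1662 0.025 ] rect [553.3 167.1] [72.3 46.1] 78.9
board s0.52 uv [330. 216.] n 170 z70 0.012 med [ 0.4826 -0.1785  0.0108] rect [ 469.1 -178.3] [ 11.9 121.7] 85.4
jar s0.92 uv [137. 183.] n 639 z70 0.084 med [0.5512 0.3281 0.0842] rect [551.  329.1] [55.6 52.8] 89.8
clock 20.77 pos [ 0.4617 -0.1835  0.182 ] yawy -4.7 width 0.999 F [-0.1 -0.2  0.2] J [ 0.61  0.33 -0.43  1.93  0.17  0.92  0.02]
shift cm [36.11 -6.09 -1.8 ] turn deg [-0.03 -0.01  1.8 ]
```

```bash
python3 -m handwheel '[{"tx":2,"ty":-0.5,"tz":-1.8,"wx":0,"wy":0,"wz":1.8,"claw":1},{"tx":5.5,"ty":-1,"tz":-1.8,"wx":0,"wy":0,"wz":1.8,"claw":1},{"tx":9,"ty":-1.5,"tz":-1.8,"wx":0,"wy":0,"wz":1.8,"claw":1},{"tx":12.5,"ty":-2,"tz":-1.8,"wx":0,"wy":0,"wz":1.8,"claw":1},{"tx":16,"ty":-2.7,"tz":-1.8,"wx":0,"wy":0,"wz":1.8,"claw":1},{"tx":19.5,"ty":-3.3,"tz":-1.8,"wx":0,"wy":0,"wz":1.8,"claw":1},{"tx":23,"ty":-4,"tz":-1.8,"wx":0,"wy":0,"wz":1.8,"claw":1},{"tx":26.5,"ty":-4.5,"tz":-1.8,"wx":0,"wy":0,"wz":1.8,"claw":1},{"tx":30,"ty":-5,"tz":-1.8,"wx":0,"wy":0,"wz":1.8,"claw":1},{"tx":33.5,"ty":-5.7,"tz":-1.8,"wx":0,"wy":0,"wz":1.8,"claw":1},{"tx":36.1,"ty":-6.1,"tz":-1.8,"wx":0,"wy":0,"wz":1.8,"claw":1},{"tx":36.1,"ty":-6.1,"tz":-1.8,"wx":0,"wy":0,"wz":1.8,"claw":1}]' 40
python3 wm.py w4 .034 .4306 .1813; python3 wm.py w4 .034 .4306 .1813;python3 plan.py .4306 .1813 .02 -6.5
```

```text
clock: 21.77
position: [0.4294, 0.1877, 0.2007]
ee_rot: [-2.334, -2.099, -0.005]
force: [-0.7, 0.9, 0.4]
width: 0.999
n 9580 centre [430.5 180. ] LxW 120.4 64.0 long 83.6 short -6.4 z 0.0342 uv [279. 200.]
n 9678 centre [430.5 180.2] LxW 120.0 64.2 long 83.6 short -6.4 z 0.0342 uv [278. 196.]
clock 21.87 pos [0.4301 0.1824 0.2001] yawy -6.3 width 1.002 F [-0.5 -0.6  1. ] J [-0.01  0.29 -0.62  1.96  0.2   0.95 -0.83]
shift cm [-0.11  0.07 18.01] turn deg [-0.02 -0.    0.19]
```

```bash
python3 -m handwheel '[{"tx":-0.1,"ty":0,"tz":2,"wx":0,"wy":0,"wz":0,"claw":1},{"tx":-0.1,"ty":0,"tz":4.5,"wx":0,"wy":0,"wz":0,"claw":1},{"tx":-0.1,"ty":0,"tz":7,"wx":0,"wy":0,"wz":0,"claw":1},{"tx":-0.1,"ty":0,"tz":9.5,"wx":0,"wy":0,"wz":0,"claw":1},{"tx":-0.1,"ty":0,"tz":12,"wx":0,"wy":0,"wz":0,"claw":1},{"tx":-0.1,"ty":0,"tz":14,"wx":0,"wy":0,"wz":0,"claw":1},{"tx":-0.1,"ty":0,"tz":15.5,"wx":0,"wy":0,"wz":0,"claw":1},{"tx":-0.1,"ty":0,"tz":16.5,"wx":0,"wy":0,"wz":0,"claw":1},{"tx":-0.1,"ty":0,"tz":17.5,"wx":0,"wy":0,"wz":0,"claw":1},{"tx":-0.1,"ty":0,"tz":18,"wx":0,"wy":0,"wz":0,"claw":1},{"tx":-0.1,"ty":0,"tz":18,"wx":0,"wy":0,"wz":0,"claw":1},{"tx":-0.1,"ty":0,"tz":18,"wx":0,"wy":0,"wz":0,"claw":1}]' 40
python3 plan.py .4305 .1807 .02 -6.4
```

```text
clock: 22.87
position: [0.4306, 0.1805, 0.0205]
ee_rot: [2.343, 2.092, 0.0]
force: [0.9, 0.7, 1.0]
width: 1.001
clock 22.87 pos [0.4306 0.1805 0.0205] yawy -6.5 width 1.001 F [0.9 0.7 1. ] J [-0.17  0.55 -0.46  2.14  0.46  0.54 -1.08]
shift cm [ 0.02 -0.01  0.05] turn deg [ 0.02 -0.   -0.07]
```

```bash
python3 -m handwheel '[{"tx":0,"ty":0,"tz":0,"wx":0,"wy":0,"wz":0,"claw":0.5},{"tx":0,"ty":0,"tz":0,"wx":0,"wy":0,"wz":0,"claw":0.5},{"tx":0,"ty":0,"tz":0,"wx":0,"wy":0,"wz":0,"claw":0.5},{"tx":0,"ty":0,"tz":0,"wx":0,"wy":0,"wz":0,"claw":0.5},{"tx":0,"ty":0,"tz":0,"wx":0,"wy":0,"wz":0,"claw":0.5},{"tx":0,"ty":0,"tz":0,"wx":0,"wy":0,"wz":0,"claw":0.5},{"tx":0,"ty":0,"tz":0,"wx":0,"wy":0,"wz":0,"claw":0.5},{"tx":0,"ty":0,"tz":0,"wx":0,"wy":0,"wz":0,"claw":0.5}]' 40
python3 -m handwheel '[{"tx":0,"ty":0,"tz":-1,"wx":0,"wy":0,"wz":0,"claw":0.5},{"tx":0,"ty":0,"tz":-2,"wx":0,"wy":0,"wz":0,"claw":0.5},{"tx":0,"ty":0,"tz":-3.5,"wx":0,"wy":0,"wz":0,"claw":0.5},{"tx":0,"ty":0,"tz":-5,"wx":0,"wy":0,"wz":0,"claw":0.5},{"tx":0,"ty":0,"tz":-6.5,"wx":0,"wy":0,"wz":0,"claw":0.5},{"tx":0,"ty":0,"tz":-8,"wx":0,"wy":0,"wz":0,"claw":0.5},{"tx":0,"ty":0,"tz":-9.5,"wx":0,"wy":0,"wz":0,"claw":0.5},{"tx":0,"ty":0,"tz":-10,"wx":0,"wy":0,"wz":0,"claw":0.5},{"tx":0,"ty":0,"tz":-10,"wx":0,"wy":0,"wz":0,"claw":0.5}]' 40
python3 plan.py .4548 -.2720 .12 -4.7
```

```text
clock: 23.53
position: [0.4304, 0.1807, 0.0205]
ee_rot: [2.343, 2.093, 0.0]
force: [-0.2, -0.7, 5.3]
width: 0.696
clock: 24.28
position: [0.4309, 0.181, 0.1217]
ee_rot: [2.342, 2.092, 0.004]
force: [0.4, -0.8, -3.4]
width: 0.692
clock 24.28 pos [0.4309 0.181  0.1217] yawy -6.5 width 0.692 F [ 0.4 -0.8 -3.4] J [-0.06  0.39 -0.58  2.05  0.31  0.77 -0.93]
shift cm [-44.74   7.47   0.14] turn deg [ 0.14 -0.07 -1.76]
```

```bash
python3 -m handwheel '[{"tx":-1,"ty":0.2,"tz":0,"wx":0,"wy":0,"wz":0,"claw":0.5},{"tx":-3,"ty":0.5,"tz":0,"wx":0,"wy":0,"wz":0,"claw":0.5},{"tx":-6,"ty":1,"tz":0,"wx":0,"wy":0,"wz":-0.5,"claw":0.5},{"tx":-9,"ty":1.5,"tz":0,"wx":0,"wy":0,"wz":-0.5,"claw":0.5},{"tx":-12,"ty":2,"tz":0,"wx":0,"wy":0,"wz":-1,"claw":0.5},{"tx":-15,"ty":2.5,"tz":0,"wx":0,"wy":0,"wz":-1,"claw":0.5},{"tx":-18,"ty":3,"tz":0,"wx":0,"wy":0,"wz":-1,"claw":0.5},{"tx":-21,"ty":3.5,"tz":0,"wx":0,"wy":0,"wz":-1.4,"claw":0.5},{"tx":-24,"ty":4,"tz":0,"wx":0,"wy":0,"wz":-1.8,"claw":0.5},{"tx":-27,"ty":4.5,"tz":0,"wx":0,"wy":0,"wz":-1.8,"claw":0.5},{"tx":-30,"ty":5,"tz":0,"wx":0,"wy":0,"wz":-1.8,"claw":0.5},{"tx":-33,"ty":5.5,"tz":0,"wx":0,"wy":0,"wz":-1.8,"claw":0.5}]' 40
python3 plan.py .4548 -.2720 .12 -4.7
```

```text
clock: 25.28
position: [0.4463, -0.1556, 0.1192]
ee_rot: [-2.309, -2.128, 0.002]
force: [0.7, 0.3, -3.7]
width: 0.695
clock 25.28 pos [ 0.4463 -0.1556  0.1192] yawy -4.7 width 0.695 F [ 0.7  0.3 -3.7] J [ 0.62  0.4  -0.51  2.04  0.27  0.77 -0.13]
shift cm [-11.53   1.79  -0.09] turn deg [-0.12 -0.    0.02]
```

```bash
python3 -m handwheel '[{"tx":-2.5,"ty":0.4,"tz":0,"wx":0,"wy":0,"wz":0,"claw":0.5},{"tx":-5,"ty":0.8,"tz":0,"wx":0,"wy":0,"wz":0,"claw":0.5},{"tx":-7.5,"ty":1.1,"tz":0,"wx":0,"wy":0,"wz":0,"claw":0.5},{"tx":-9.5,"ty":1.4,"tz":0,"wx":0,"wy":0,"wz":0,"claw":0.5},{"tx":-10.8,"ty":1.8,"tz":0,"wx":0,"wy":0,"wz":0,"claw":0.5},{"tx":-11.5,"ty":1.8,"tz":0,"wx":0,"wy":0,"wz":0,"claw":0.5},{"tx":-11.5,"ty":1.8,"tz":0,"wx":0,"wy":0,"wz":0,"claw":0.5},{"tx":-11.5,"ty":1.8,"tz":0,"wx":0,"wy":0,"wz":0,"claw":0.5}]' 40
python3 plan.py .4548 -.2720 .067 -4.7; python3 wm.py w5 .046 .4548 -.272 .12; python3 wm.py w5 .134 .4548 -.272 .12;
```

```text
clock: 25.95
position: [0.456, -0.2685, 0.1198]
ee_rot: [-2.308, -2.129, -0.0]
force: [-0.1, 0.3, -2.6]
width: 0.695
clock 25.95 pos [ 0.456  -0.2685  0.1198] yawy -4.6 width 0.695 F [-0.1  0.3 -2.6] J [ 0.79  0.47 -0.48  1.92  0.28  0.83  0.08]
shift cm [-0.36 -0.09  5.27] turn deg [-0.05 -0.06  0.08]
n 24696 centre [ 459.7 -235.3] LxW 99.4 53.8 long 175.5 short 85.5 z 0.1337 uv [277. 211.]
n 4986 centre [ 455.6 -283.1] LxW 64.4 19.2 long 175.1 short 85.1 z 0.1336 uv [277. 329.]
```

View pics/w5.png

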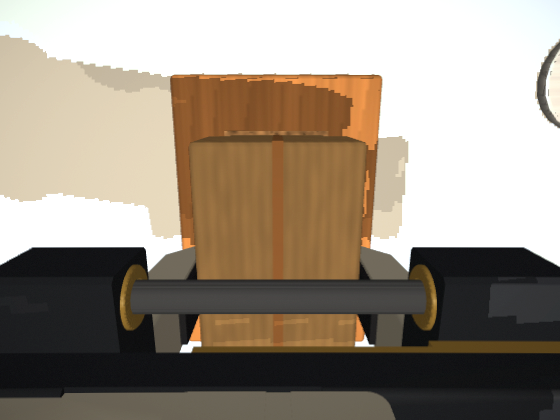

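```bash
python3 -m handwheel '[{"tx":-0.3,"ty":-0.1,"tz":1,"wx":0,"wy":0,"wz":0,"claw":0.5},{"tx":-0.3,"ty":-0.1,"tz":2,"wx":0,"wy":0,"wz":0,"claw":0.5},{"tx":-0.3,"ty":-0.1,"tz":3,"wx":0,"wy":0,"wz":0,"claw":0.5},{"tx":-0.3,"ty":-0.1,"tz":3.8,"wx":0,"wy":0,"wz":0,"claw":0.5},{"tx":-0.3,"ty":-0.1,"tz":4.4,"wx":0,"wy":0,"wz":0,"claw":0.5},{"tx":-0.3,"ty":-0.1,"tz":4.8,"wx":0,"wy":0,"wz":0,"claw":0.5},{"tx":-0.3,"ty":-0.1,"tz":5,"wx":0,"wy":0,"wz":0,"claw":0.5},{"tx":-0.3,"ty":-0.1,"tz":5,"wx":0,"wy":0,"wz":0,"claw":0.5},{"tx":-0.3,"ty":-0.1,"tz":5,"wx":0,"wy":0,"wz":0,"claw":0.5}]' 40
python3 plan.py .4548 -.2720 .0665 -4.7
```

```text
clock: 26.8
position: [0.4554, -0.2725, 0.0703]
ee_rot: [2.31, 2.129, 0.0]
force: [0.2, 0.5, -2.4]
width: 0.693
clock 26.80 pos [ 0.4554 -0.2725  0.0703] yawy -4.6 width 0.693 F [ 0.2  0.5 -2.4] J [ 0.76  0.54 -0.44  1.96  0.34  0.72  0.04]
shift cm [ 0.04 -0.06  0.38] turn deg [0.01 0.   0.05]
```

```bash
python3 -m handwheel '[{"tx":0,"ty":-0.1,"tz":0.2,"wx":0,"wy":0,"wz":0,"claw":0.5},{"tx":0,"ty":-0.1,"tz":0.35,"wx":0,"wy":0,"wz":0,"claw":0.5},{"tx":0,"ty":-0.1,"tz":0.35,"wx":0,"wy":0,"wz":0,"claw":0.5},{"tx":0,"ty":-0.1,"tz":0.35,"wx":0,"wy":0,"wz":0,"claw":0.65},{"tx":0,"ty":-0.1,"tz":0.35,"wx":0,"wy":0,"wz":0,"claw":0.7},{"tx":0,"ty":-0.1,"tz":0.35,"wx":0,"wy":0,"wz":0,"claw":0.76},{"tx":0,"ty":-0.1,"tz":0.35,"wx":0,"wy":0,"wz":0,"claw":0.85},{"tx":0,"ty":-0.1,"tz":0.35,"wx":0,"wy":0,"wz":0,"claw":0.95},{"tx":0,"ty":-0.1,"tz":0.35,"wx":0,"wy":0,"wz":0,"claw":1},{"tx":0,"ty":-0.1,"tz":0.35,"wx":0,"wy":0,"wz":0,"claw":1}]' 40
python3 -m handwheel '[{"tx":0,"ty":0,"tz":-1,"wx":0,"wy":0,"wz":0,"claw":1},{"tx":0,"ty":0,"tz":-3,"wx":0,"wy":0,"wz":0,"claw":1},{"tx":0,"ty":0,"tz":-6,"wx":0,"wy":0,"wz":0,"claw":1},{"tx":0,"ty":0,"tz":-9,"wx":0,"wy":0,"wz":0,"claw":1},{"tx":2,"ty":0,"tz":-12,"wx":0,"wy":0,"wz":0,"claw":1},{"tx":5,"ty":0,"tz":-14,"wx":0,"wy":0,"wz":0,"claw":1},{"tx":8.5,"ty":0,"tz":-14,"wx":0,"wy":0,"wz":0,"claw":1},{"tx":12,"ty":0,"tz":-14,"wx":0,"wy":0,"wz":0,"claw":1},{"tx":15.5,"ty":0,"tz":-14,"wx":0,"wy":0,"wz":0,"claw":1},{"tx":19,"ty":0,"tz":-14,"wx":0,"wy":0,"wz":0,"claw":1},{"tx":22.5,"ty":0,"tz":-14,"wx":0,"wy":0,"wz":0,"claw":1},{"tx":26,"ty":0,"tz":-14,"wx":0,"wy":0,"wz":0,"claw":1}]' 40
cat > pile.py <<'E'
import sys
from h import *
for n in("top","scene"):
    p,d=vision.get_image(n);P,uv=cloud(n,d)
    near=(abs(P[:,0]-.4548)<.13)&(abs(P[:,1]+.2714)<.13)
    for z in(.012,.046,.080,.110,.140,.166):
        q=P[near&(abs(P[:,2]-z)<.005)]
        if len(q)<150: continue
        r=cv2.minAreaRect((q[:,:2]*1000).astype(np.float32));w,h=r[1];a=r[2] if w>h else r[2]+90
        print(n,"z",z,len(q),"zmed %.4f"%np.median(q[:,2]),np.round(r[0],1),"LxW",round(max(w,h),1),round(min(w,h),1),"long",round(a,1))
    cv2.imwrite(f"pics/{sys.argv[1]}_{n}.png",np.clip(p.astype(float)*1.6,0,255).astype(np.uint8))
E
python3 pile.py g; python3 run1.py | egrep "medium|tin|jar"; python3 plan.py .554 .0048 .18 -1
```

```text
clock: 27.63
position: [0.4543, -0.2724, 0.0669]
ee_rot: [2.31, 2.129, 0.0]
force: [0.1, 0.9, -0.7]
width: 0.981
clock: 28.63
position: [0.4751, -0.0115, 0.2077]
ee_rot: [2.309, 2.129, 0.001]
force: [0.2, 0.2, 0.2]
width: 0.998
top z 0.012 2090 zmed 0.0112 [ 454.6 -283.9] LxW 227.5 213.1 long 3.8
top z 0.08 1143 zmed 0.0789 [ 454.3 -270.9] LxW 120.0 64.0 long 85.8
scene z 0.012 1087 zmed 0.0116 [ 456.6 -272.7] LxW 203.1 138.8 long 86.0
scene z 0.08 720 zmed 0.0787 [ 454.7 -271.8] LxW 122.5 67.4 long 85.8
medium_1 s0.85 uv [137. 233.] n 966 z70 0.031 med [0.4244 0.3237 0.0294] rect [424.9 324.3] [98.4 56. ] 81.2
tin s0.65 uv [199. 185.] n 521 z70 0.026 med [0.5525 0.1659 0.0252] rect [553.3 166.4] [71.7 46.5] 79.3
jar s0.88 uv [138. 184.] n 677 z70 0.084 med [0.5513 0.3284 0.0842] rect [551.5 329. ] [56.3 56.3] 19.6
jar s0.59 uv [408. 150.] n 824 z70 0.122 med [ 0.6326 -0.3521  0.1207] rect [ 639.9 -359. ] [51.5 44.4] 46.8
clock 29.38 pos [ 0.4753 -0.0135  0.2067] yawy -4.7 width 1.002 F [ 0.2 -0.  -0.1] J [ 0.43  0.3  -0.63  1.93  0.21  0.98 -0.38]
shift cm [2.47 7.7  2.67] turn deg [-0.01  0.   -3.68]
```

View pics/g_top.png

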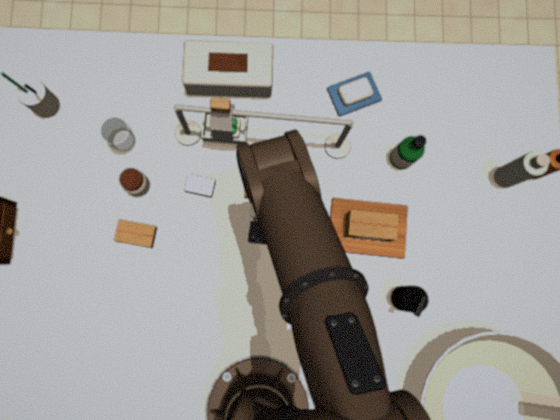

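The top view shows both large cartons stacked square and centred at (372,225); the depth gives (0.4545, -0.271). Next is the medium carton at (0.554, 0.005).

```bash
python3 -m handwheel '[{"tx":0.5,"ty":2,"tz":0.7,"wx":0,"wy":0,"wz":-1,"claw":1},{"tx":1,"ty":4,"tz":1.5,"wx":0,"wy":0,"wz":-2,"claw":1},{"tx":2,"ty":6,"tz":2.2,"wx":0,"wy":0,"wz":-3,"claw":1},{"tx":2.5,"ty":7,"tz":2.7,"wx":0,"wy":0,"wz":-3.7,"claw":1},{"tx":2.5,"ty":7,"tz":2.7,"wx":0,"wy":0,"wz":-3.7,"claw":1},{"tx":2.5,"ty":7,"tz":2.7,"wx":0,"wy":0,"wz":-3.7,"claw":1}]' 40
python3 wm.py w6 .030 .554 .0048; python3 wm.py w6 .030 .554 .0048;python3 plan.py .549 .005 .02 -1
```

```text
clock: 29.88
position: [0.5465, 0.0064, 0.1792]
ee_rot: [-2.238, -2.203, 0.001]
force: [0.1, -0.4, -0.4]
width: 1.001
n 7469 centre [554.4   2.9] LxW 95.4 56.4 long 90.1 short 0.1 z 0.0303 uv [287. 200.]
n 7471 centre [554.5   2.7] LxW 95.7 56.3 long 90.1 short 0.1 z 0.0303 uv [287. 199.]
clock 29.98 pos [0.5462 0.0058 0.1798] yawy -1.0 width 0.999 F [-0.5 -0.3  0.9] J [ 0.34  0.44 -0.6   1.81  0.3   0.99 -0.41]
shift cm [-0.07  0.29 15.98] turn deg [-0.04  0.02  0.04]
```

View pics/w6.png

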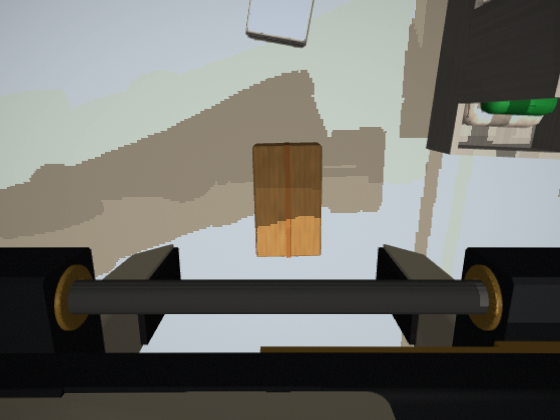

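```bash
python3 -m handwheel '[{"tx":-0.4,"ty":0.2,"tz":2,"wx":0,"wy":0,"wz":-1,"claw":1},{"tx":-0.4,"ty":0.2,"tz":4.5,"wx":0,"wy":0,"wz":-1,"claw":1},{"tx":-0.4,"ty":0.2,"tz":7,"wx":0,"wy":0,"wz":-1,"claw":1},{"tx":-0.4,"ty":0.2,"tz":9.5,"wx":0,"wy":0,"wz":-1,"claw":1},{"tx":-0.4,"ty":0.2,"tz":12,"wx":0,"wy":0,"wz":-1,"claw":1},{"tx":-0.4,"ty":0.2,"tz":13.5,"wx":0,"wy":0,"wz":-1,"claw":1},{"tx":-0.4,"ty":0.2,"tz":14.7,"wx":0,"wy":0,"wz":-1,"claw":1},{"tx":-0.4,"ty":0.2,"tz":15.5,"wx":0,"wy":0,"wz":-1,"claw":1},{"tx":-0.4,"ty":0.2,"tz":16,"wx":0,"wy":0,"wz":-1,"claw":1},{"tx":-0.4,"ty":0.2,"tz":16,"wx":0,"wy":0,"wz":-1,"claw":1},{"tx":-0.4,"ty":0.2,"tz":16,"wx":0,"wy":0,"wz":-1,"claw":1}]' 40
python3 plan.py .549 .0025 .02 0
```

```text
clock: 30.9
position: [0.5494, 0.002, 0.0204]
ee_rot: [2.22, 2.222, 0.001]
force: [-1.1, 0.0, 0.0]
width: 1.0
clock 30.90 pos [0.5494 0.002  0.0204] yawy 0.0 width 1.000 F [-1.1  0.   0. ] J [ 0.25  0.65 -0.49  1.94  0.48  0.67 -0.54]
shift cm [ 0.05 -0.04  0.04] turn deg [0.05 0.   0.04]
```

```bash
python3 -m handwheel '[{"tx":0,"ty":0,"tz":0,"wx":0,"wy":0,"wz":0,"claw":0.5},{"tx":0,"ty":0,"tz":0,"wx":0,"wy":0,"wz":0,"claw":0.5},{"tx":0,"ty":0,"tz":0,"wx":0,"wy":0,"wz":0,"claw":0.5},{"tx":0,"ty":0,"tz":0,"wx":0,"wy":0,"wz":0,"claw":0.5},{"tx":0,"ty":0,"tz":0,"wx":0,"wy":0,"wz":0,"claw":0.5},{"tx":0,"ty":0,"tz":0,"wx":0,"wy":0,"wz":0,"claw":0.5},{"tx":0,"ty":0,"tz":0,"wx":0,"wy":0,"wz":0,"claw":0.5},{"tx":0,"ty":0,"tz":0,"wx":0,"wy":0,"wz":0,"claw":0.5},{"tx":0,"ty":0,"tz":0,"wx":0,"wy":0,"wz":0,"claw":0.5},{"tx":0,"ty":0,"tz":0,"wx":0,"wy":0,"wz":0,"claw":0.5}]' 40
python3 -m handwheel '[{"tx":0,"ty":0,"tz":-1,"wx":0,"wy":0,"wz":0,"claw":0.5},{"tx":0,"ty":0,"tz":-2,"wx":0,"wy":0,"wz":0,"claw":0.5},{"tx":0,"ty":0,"tz":-3.5,"wx":0,"wy":0,"wz":0,"claw":0.5},{"tx":0,"ty":0,"tz":-5,"wx":0,"wy":0,"wz":0,"claw":0.5},{"tx":0,"ty":0,"tz":-6.5,"wx":0,"wy":0,"wz":0,"claw":0.5},{"tx":0,"ty":-1,"tz":-8,"wx":0,"wy":0,"wz":0,"claw":0.5},{"tx":0,"ty":-2,"tz":-9.5,"wx":0,"wy":0,"wz":0,"claw":0.5},{"tx":0,"ty":-3,"tz":-11,"wx":0,"wy":0,"wz":0,"claw":0.5},{"tx":0,"ty":-3.5,"tz":-12.5,"wx":0,"wy":0,"wz":0,"claw":0.5},{"tx":0,"ty":-4,"tz":-13,"wx":0,"wy":0,"wz":0,"claw":0.5}]' 40
python3 plan.py .4548 -.2720 .15 -4.7
```

```text
clock: 31.73
position: [0.5495, 0.002, 0.02]
ee_rot: [2.22, 2.222, 0.001]
force: [1.6, -0.5, 3.7]
width: 0.605
clock: 32.57
position: [0.509, 0.0023, 0.1522]
ee_rot: [2.219, 2.222, 0.002]
force: [0.4, -0.0, -1.6]
width: 0.606
clock 32.57 pos [0.509  0.0023 0.1522] yawy 0.1 width 0.606 F [ 0.4 -0.  -1.6] J [ 0.36  0.42 -0.62  1.93  0.31  0.89 -0.41]
shift cm [-27.42  -5.45   0.21] turn deg [0.13 0.01 4.77]
```

```bash
python3 -m handwheel '[{"tx":-1,"ty":-0.2,"tz":0,"wx":0,"wy":0,"wz":0.5,"claw":0.5},{"tx":-3,"ty":-0.6,"tz":0,"wx":0,"wy":0,"wz":1,"claw":0.5},{"tx":-6,"ty":-1.2,"tz":0,"wx":0,"wy":0,"wz":1.5,"claw":0.5},{"tx":-9,"ty":-1.8,"tz":0,"wx":0,"wy":0,"wz":2,"claw":0.5},{"tx":-12,"ty":-2.4,"tz":0,"wx":0,"wy":0,"wz":2.5,"claw":0.5},{"tx":-15,"ty":-3,"tz":0,"wx":0,"wy":0,"wz":3,"claw":0.5},{"tx":-18,"ty":-3.6,"tz":0,"wx":0,"wy":0,"wz":3.5,"claw":0.5},{"tx":-21,"ty":-4.2,"tz":0,"wx":0,"wy":0,"wz":4,"claw":0.5},{"tx":-24,"ty":-4.8,"tz":0,"wx":0,"wy":0,"wz":4.8,"claw":0.5},{"tx":-26.5,"ty":-5.2,"tz":0,"wx":0,"wy":0,"wz":4.8,"claw":0.5},{"tx":-27.5,"ty":-5.5,"tz":0,"wx":0,"wy":0,"wz":4.8,"claw":0.5},{"tx":-27.5,"ty":-5.5,"tz":0,"wx":0,"wy":0,"wz":4.8,"claw":0.5}]' 40
python3 -m handwheel '[{"tx":0,"ty":0,"tz":0,"wx":0,"wy":0,"wz":0,"claw":0.5},{"tx":0,"ty":0,"tz":0,"wx":0,"wy":0,"wz":0,"claw":0.5}]' 40
python3 plan.py .4548 -.2730 .1005 -4.7; python3 wm.py w7 .16 .4548 -.2730
```

```text
clock: 33.57
position: [0.4522, -0.2768, 0.1486]
ee_rot: [-2.317, -2.12, 0.003]
force: [0.6, 0.2, -2.7]
width: 0.609
clock: 33.73
position: [0.4544, -0.2716, 0.1494]
ee_rot: [-2.309, -2.128, -0.001]
force: [0.1, 0.1, -1.7]
width: 0.608
clock 33.73 pos [ 0.4544 -0.2716  0.1494] yawy -4.7 width 0.608 F [ 0.1  0.1 -1.7] J [ 0.84  0.44 -0.54  1.88  0.28  0.9   0.09]
shift cm [-0.14  0.06  4.89] turn deg [-0.02 -0.06  0.03]
n 17000 centre [ 457.1 -245. ] LxW 90.4 44.3 long 175.2 short 85.2 z 0.1597 uv [277. 225.]
n 4225 centre [ 453.5 -289.9] LxW 56.0 16.7 long 175.7 short 85.7 z 0.1597 uv [277. 329.]
```

View pics/w7.png

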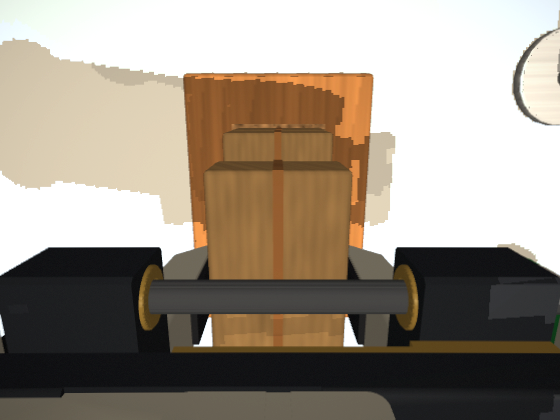

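```bash
python3 -m handwheel '[{"tx":-0.1,"ty":0.1,"tz":1,"wx":0,"wy":0,"wz":0,"claw":0.5},{"tx":-0.1,"ty":0.1,"tz":2,"wx":0,"wy":0,"wz":0,"claw":0.5},{"tx":-0.1,"ty":0.1,"tz":3,"wx":0,"wy":0,"wz":0,"claw":0.5},{"tx":-0.1,"ty":0.1,"tz":3.8,"wx":0,"wy":0,"wz":0,"claw":0.5},{"tx":-0.1,"ty":0.1,"tz":4.3,"wx":0,"wy":0,"wz":0,"claw":0.5},{"tx":-0.1,"ty":0.1,"tz":4.6,"wx":0,"wy":0,"wz":0,"claw":0.5},{"tx":-0.1,"ty":0.1,"tz":4.6,"wx":0,"wy":0,"wz":0,"claw":0.5},{"tx":-0.1,"ty":0.1,"tz":4.6,"wx":0,"wy":0,"wz":0,"claw":0.5}]' 40
python3 plan.py .4548 -.2725 .1002 -4.7
```

```text
clock: 34.45
position: [0.4552, -0.2741, 0.1037]
ee_rot: [-2.311, -2.127, -0.0]
force: [0.6, -0.6, -0.4]
width: 0.602
clock 34.45 pos [ 0.4552 -0.2741  0.1037] yawy -4.7 width 0.602 F [ 0.6 -0.6 -0.4] J [ 0.82  0.5  -0.51  1.92  0.33  0.8   0.05]
shift cm [ 0.16 -0.06  0.35] turn deg [-0.01 -0.01 -0.05]
```

```bash
python3 -m handwheel '[{"tx":0.1,"ty":-0.1,"tz":0.2,"wx":0,"wy":0,"wz":0,"claw":0.5},{"tx":0.1,"ty":-0.1,"tz":0.35,"wx":0,"wy":0,"wz":0,"claw":0.5},{"tx":0.1,"ty":-0.1,"tz":0.35,"wx":0,"wy":0,"wz":0,"claw":0.5},{"tx":0.1,"ty":-0.1,"tz":0.35,"wx":0,"wy":0,"wz":0,"claw":0.57},{"tx":0.1,"ty":-0.1,"tz":0.35,"wx":0,"wy":0,"wz":0,"claw":0.62},{"tx":0.1,"ty":-0.1,"tz":0.35,"wx":0,"wy":0,"wz":0,"claw":0.68},{"tx":0.1,"ty":-0.1,"tz":0.35,"wx":0,"wy":0,"wz":0,"claw":0.76},{"tx":0.1,"ty":-0.1,"tz":0.35,"wx":0,"wy":0,"wz":0,"claw":0.86},{"tx":0.1,"ty":-0.1,"tz":0.35,"wx":0,"wy":0,"wz":0,"claw":0.95},{"tx":0.1,"ty":-0.1,"tz":0.35,"wx":0,"wy":0,"wz":0,"claw":0.95}]' 40
python3 -m handwheel '[{"tx":0,"ty":0,"tz":-1,"wx":0,"wy":0,"wz":0,"claw":1},{"tx":0,"ty":0,"tz":-3,"wx":0,"wy":0,"wz":0,"claw":1},{"tx":0,"ty":0,"tz":-6,"wx":0,"wy":0,"wz":0,"claw":1},{"tx":0,"ty":0,"tz":-9,"wx":0,"wy":0,"wz":0,"claw":1},{"tx":2,"ty":0,"tz":-11,"wx":0,"wy":0,"wz":0,"claw":1},{"tx":5,"ty":-0.5,"tz":-11,"wx":0,"wy":0,"wz":0,"claw":1},{"tx":8.5,"ty":-1,"tz":-11,"wx":0,"wy":0,"wz":0,"claw":1},{"tx":12,"ty":-1.5,"tz":-11,"wx":0,"wy":0,"wz":0,"claw":1},{"tx":15.5,"ty":-2,"tz":-11,"wx":0,"wy":0,"wz":0,"claw":1},{"tx":19,"ty":-3,"tz":-11,"wx":0,"wy":0,"wz":0,"claw":1},{"tx":22.5,"ty":-4,"tz":-11,"wx":0,"wy":0,"wz":0,"claw":1},{"tx":26,"ty":-5,"tz":-11,"wx":0,"wy":0,"wz":0,"claw":1}]' 40
python3 pile.py i; python3 run1.py | egrep "medium|tin|jar"; python3 plan.py .42 .3235 .2 -8.7
```

```text
clock: 35.28
position: [0.4543, -0.2731, 0.1003]
ee_rot: [2.312, 2.127, -0.0]
force: [0.7, 0.7, -0.1]
width: 0.916
clock: 36.28
position: [0.4254, -0.0081, 0.211]
ee_rot: [2.311, 2.127, 0.001]
force: [1.3, 0.2, -0.1]
width: 0.998
top z 0.012 2359 zmed 0.0110 [ 467.2 -272.6] LxW 232.0 199.5 long 175.0
top z 0.08 260 zmed 0.0789 [ 453.9 -270.5] LxW 121.0 64.5 long 85.6
top z 0.11 853 zmed 0.1089 [ 454.6 -269.3] LxW 95.6 56.1 long 84.9
scene z 0.012 1094 zmed 0.0117 [ 455.1 -272.5] LxW 201.4 142.0 long 85.1
scene z 0.08 241 zmed 0.0789 [ 463.1 -270.9] LxW 126.0 61.0 long 92.4
scene z 0.11 514 zmed 0.1087 [ 455.5 -270.3] LxW 97.2 61.1 long 85.7
medium_1 s0.93 uv [375. 223.] n 986 z70 0.110 med [ 0.4541 -0.2687  0.1088] rect [ 454.3 -269.6] [95.1 56.8] 85.0
medium_1 s0.84 uv [138. 230.] n 908 z70 0.031 med [0.4244 0.3239 0.0293] rect [424.6 324.3] [98.2 56.4] 81.0
tin s0.72 uv [199. 188.] n 520 z70 0.026 med [0.5526 0.1657 0.0252] rect [553.4 166.8] [73.9 46.8] 78.9
tin s0.43 uv [122. 138.] n 948 z70 0.077 med [0.6774 0.3839 0.0778] rect [670.2 374. ] [72.6 64.8] 41.1
tin s0.34 uv [225. 124.] n 1688 z70 0.193 med [0.6707 0.1041 0.1928] rect [678.9  99.5] [50.2 65.1] 21.7
jar s0.71 uv [138. 181.] n 679 z70 0.085 med [0.5514 0.3284 0.0844] rect [552.8 329. ] [55.8 54.9] 75.7
jar s0.67 uv [406. 150.] n 901 z70 0.121 med [ 0.6327 -0.351   0.1195] rect [ 639.8 -356.8] [51.8 47. ] 43.7
clock 37.03 pos [ 0.426  -0.0101  0.2102] yawy -4.8 width 0.997 F [-0.3 -0.7  0.4] J [ 0.51  0.22 -0.71  2.03  0.17  0.95 -0.37]
shift cm [33.2  -3.38  1.02] turn deg [-0.01 -0.    3.91]
```

View pics/i_top.png

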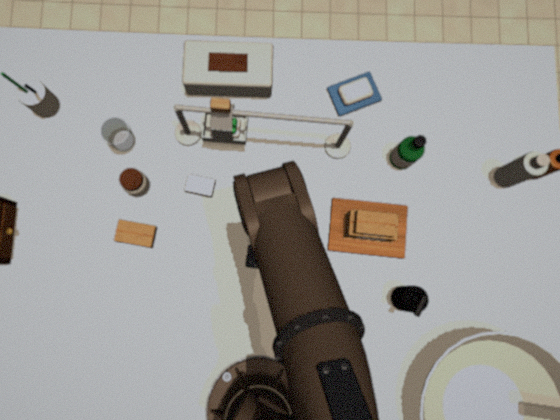

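The stack stays square and the first medium carton is within 2 mm. Next is the medium carton at (0.4246, 0.324), beside the jar. I'll offset the grasp toward the robot to keep the gripper body clear of the jar.

```bash
python3 -m handwheel '[{"tx":3,"ty":-0.3,"tz":0.5,"wx":0,"wy":0,"wz":1,"claw":1},{"tx":6,"ty":-0.7,"tz":1,"wx":0,"wy":0,"wz":1,"claw":1},{"tx":9,"ty":-1,"tz":1,"wx":0,"wy":0,"wz":2,"claw":1},{"tx":12,"ty":-1.4,"tz":1,"wx":0,"wy":0,"wz":2,"claw":1},{"tx":15,"ty":-1.7,"tz":1,"wx":0,"wy":0,"wz":3,"claw":1},{"tx":18,"ty":-2,"tz":1,"wx":0,"wy":0,"wz":3,"claw":1},{"tx":21,"ty":-2.4,"tz":1,"wx":0,"wy":0,"wz":4,"claw":1},{"tx":24,"ty":-2.8,"tz":1,"wx":0,"wy":0,"wz":4,"claw":1},{"tx":27,"ty":-3.1,"tz":1,"wx":0,"wy":0,"wz":4,"claw":1},{"tx":30,"ty":-3.4,"tz":1,"wx":0,"wy":0,"wz":4,"claw":1},{"tx":32.2,"ty":-3.6,"tz":1,"wx":0,"wy":0,"wz":4,"claw":1},{"tx":33.2,"ty":-3.6,"tz":1,"wx":0,"wy":0,"wz":4,"claw":1}]' 40
python3 -m handwheel '[{"tx":0,"ty":0,"tz":0,"wx":0,"wy":0,"wz":0,"claw":1},{"tx":0,"ty":0,"tz":0,"wx":0,"wy":0,"wz":0,"claw":1}]' 40
python3 wm.py w8 .030 .4246 .324; python3 wm.py w8 .085 .552 .329;python3 plan.py .411 .325 .02 -9
```

```text
clock: 38.03
position: [0.4166, 0.3276, 0.2003]
ee_rot: [-2.38, -2.048, -0.002]
force: [-0.0, -0.5, 0.7]
width: 1.003
clock: 38.2
position: [0.4175, 0.3234, 0.1998]
ee_rot: [2.384, 2.046, -0.002]
force: [-0.4, -0.5, -0.5]
width: 0.999
n 6638 centre [424.  322.5] LxW 95.3 56.4 long 81.1 short -8.9 z 0.0302 uv [284. 191.]
n 4897 centre [552.2 328.1] LxW 55.7 55.3 long 106.0 short 16.0 z 0.0853 uv [460. 174.]
clock 38.30 pos [0.418  0.3222 0.1999] yawy -8.8 width 0.998 F [-0.4  0.7 -0.4] J [-0.2   0.42 -0.75  1.82  0.33  1.03 -1.23]
shift cm [ 0.19 -0.73 17.99] turn deg [0.   0.09 0.16]
```

View pics/w8.png

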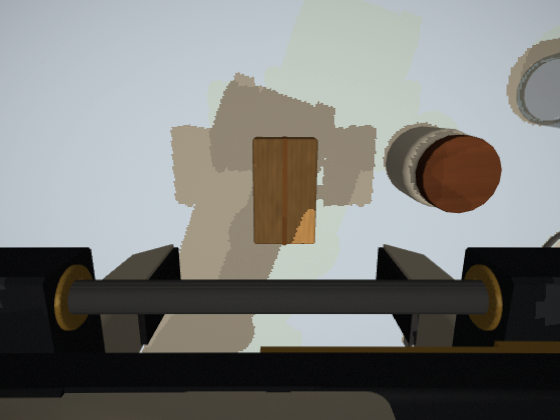

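```bash
python3 -m handwheel '[{"tx":0,"ty":-0.7,"tz":2,"wx":0,"wy":0,"wz":0,"claw":1},{"tx":0,"ty":-0.7,"tz":4.5,"wx":0,"wy":0,"wz":0,"claw":1},{"tx":0,"ty":-0.7,"tz":7,"wx":0,"wy":0,"wz":0,"claw":1},{"tx":0,"ty":-0.7,"tz":9.5,"wx":0,"wy":0,"wz":0,"claw":1},{"tx":0,"ty":-0.7,"tz":11.5,"wx":0,"wy":0,"wz":0,"claw":1},{"tx":0,"ty":-0.7,"tz":13.5,"wx":0,"wy":0,"wz":0,"claw":1},{"tx":0,"ty":-0.7,"tz":15,"wx":0,"wy":0,"wz":0,"claw":1},{"tx":0,"ty":-0.7,"tz":16.5,"wx":0,"wy":0,"wz":0,"claw":1},{"tx":0,"ty":-0.7,"tz":17.5,"wx":0,"wy":0,"wz":0,"claw":1},{"tx":0,"ty":-0.7,"tz":17.8,"wx":0,"wy":0,"wz":0,"claw":1},{"tx":0,"ty":-0.7,"tz":17.8,"wx":0,"wy":0,"wz":0,"claw":1}]' 40
python3 plan.py .411 .323 .022 -9
```

```text
clock: 39.22
position: [0.4108, 0.324, 0.0219]
ee_rot: [2.385, 2.044, -0.002]
force: [0.2, 0.2, -0.2]
width: 0.999
clock 39.22 pos [0.4108 0.324  0.0219] yawy -8.8 width 0.999 F [ 0.2  0.2 -0.2] J [-0.34  0.64 -0.6   1.99  0.57  0.68 -1.45]
shift cm [-0.1   0.04 -0.01] turn deg [-0.02  0.06  0.19]
```

```bash
python3 -m handwheel '[{"tx":-0.1,"ty":0,"tz":0,"wx":0,"wy":0,"wz":0,"claw":0.5},{"tx":-0.1,"ty":0,"tz":0,"wx":0,"wy":0,"wz":0,"claw":0.5},{"tx":-0.1,"ty":0,"tz":0,"wx":0,"wy":0,"wz":0,"claw":0.5},{"tx":-0.1,"ty":0,"tz":0,"wx":0,"wy":0,"wz":0,"claw":0.5},{"tx":-0.1,"ty":0,"tz":0,"wx":0,"wy":0,"wz":0,"claw":0.5},{"tx":-0.1,"ty":0,"tz":0,"wx":0,"wy":0,"wz":0,"claw":0.5},{"tx":-0.1,"ty":0,"tz":0,"wx":0,"wy":0,"wz":0,"claw":0.5},{"tx":-0.1,"ty":0,"tz":0,"wx":0,"wy":0,"wz":0,"claw":0.5},{"tx":-0.1,"ty":0,"tz":0,"wx":0,"wy":0,"wz":0,"claw":0.5},{"tx":-0.1,"ty":0,"tz":0,"wx":0,"wy":0,"wz":0,"claw":0.5}]' 40
python3 -m handwheel '[{"tx":0,"ty":0,"tz":-1,"wx":0,"wy":0,"wz":0,"claw":0.5},{"tx":0,"ty":0,"tz":-2.5,"wx":0,"wy":0,"wz":0,"claw":0.5},{"tx":0,"ty":0,"tz":-4,"wx":0,"wy":0,"wz":0,"claw":0.5},{"tx":0,"ty":0,"tz":-6,"wx":0,"wy":0,"wz":0,"claw":0.5},{"tx":0,"ty":0,"tz":-8,"wx":0,"wy":0,"wz":0,"claw":0.5},{"tx":0,"ty":0,"tz":-10,"wx":0,"wy":0,"wz":0,"claw":0.5},{"tx":0,"ty":0,"tz":-12,"wx":0,"wy":0,"wz":0,"claw":0.5},{"tx":0,"ty":0,"tz":-14,"wx":0,"wy":0,"wz":0,"claw":0.5},{"tx":0,"ty":0,"tz":-15.5,"wx":0,"wy":0,"wz":0,"claw":0.5},{"tx":0,"ty":0,"tz":-16,"wx":0,"wy":0,"wz":0,"claw":0.5}]' 40
python3 wm.py w9 .195 .411 .323; python3 plan.py .4548 -.2725 .18 -4.7
```

```text
clock: 40.05
position: [0.4109, 0.3242, 0.0226]
ee_rot: [2.384, 2.045, 0.001]
force: [0.8, -1.1, 5.8]
width: 0.604
clock: 40.88
position: [0.4104, 0.3249, 0.1846]
ee_rot: [-2.384, -2.046, -0.004]
force: [0.4, 0.2, -1.5]
width: 0.609
n 16378 centre [415.3 350.1] LxW 90.2 44.9 long 170.8 short 80.8 z 0.1923 uv [277. 227.]
n 4152 centre [408. 305.] LxW 56.1 16.9 long 171.1 short 81.1 z 0.1922 uv [277. 329.]
clock 40.93 pos [0.4106 0.3248 0.1843] yawy -8.7 width 0.608 F [-0.1 -0.2 -1. ] J [-0.21  0.43 -0.75  1.85  0.35  0.99 -1.26]
shift cm [-58.37  13.43   0.34] turn deg [ 0.09 -0.1  -4.03]
```

View pics/w9.png

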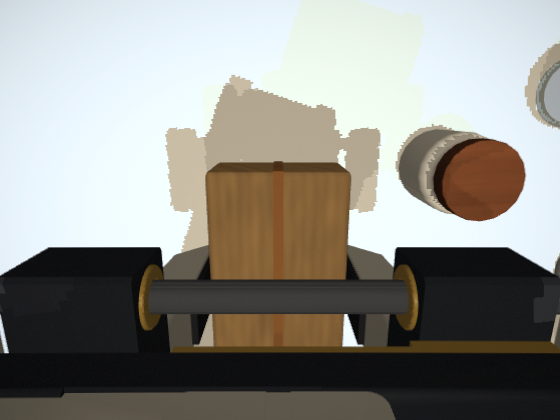

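```bash
python3 -m handwheel '[{"tx":-1,"ty":0.2,"tz":0,"wx":0,"wy":0,"wz":0,"claw":0.5},{"tx":-3,"ty":0.7,"tz":0,"wx":0,"wy":0,"wz":0,"claw":0.5},{"tx":-6,"ty":1.4,"tz":0,"wx":0,"wy":0,"wz":-0.5,"claw":0.5},{"tx":-9,"ty":2.1,"tz":0,"wx":0,"wy":0,"wz":-0.5,"claw":0.5},{"tx":-12,"ty":2.8,"tz":0,"wx":0,"wy":0,"wz":-1,"claw":0.5},{"tx":-15,"ty":3.5,"tz":0,"wx":0,"wy":0,"wz":-1,"claw":0.5},{"tx":-18,"ty":4.2,"tz":0,"wx":0,"wy":0,"wz":-1.5,"claw":0.5},{"tx":-21,"ty":4.9,"tz":0,"wx":0,"wy":0,"wz":-1.5,"claw":0.5},{"tx":-24,"ty":5.5,"tz":0,"wx":0,"wy":0,"wz":-2,"claw":0.5},{"tx":-27,"ty":6.2,"tz":0,"wx":0,"wy":0,"wz":-2,"claw":0.5},{"tx":-30,"ty":6.9,"tz":0,"wx":0,"wy":0,"wz":-2.5,"claw":0.5},{"tx":-33,"ty":7.6,"tz":0,"wx":0,"wy":0,"wz":-2.5,"claw":0.5}]' 40
python3 plan.py .4548 -.2745 .18 -4.7
```

```text
clock: 41.93
position: [0.4337, -0.016, 0.181]
ee_rot: [-2.338, -2.096, 0.003]
force: [1.2, -0.2, -1.2]
width: 0.605
clock 41.93 pos [ 0.4337 -0.016   0.181 ] yawy -6.2 width 0.605 F [ 1.2 -0.2 -1.2] J [ 0.52  0.28 -0.72  2.05  0.24  0.9  -0.44]
shift cm [-25.47   4.91   0.1 ] turn deg [-0.15  0.02 -1.55]
```

```bash
python3 -m handwheel '[{"tx":-3,"ty":0.6,"tz":0,"wx":0,"wy":0,"wz":-0.5,"claw":0.5},{"tx":-6,"ty":1.2,"tz":0,"wx":0,"wy":0,"wz":-1,"claw":0.5},{"tx":-9,"ty":1.8,"tz":0,"wx":0,"wy":0,"wz":-1.5,"claw":0.5},{"tx":-12,"ty":2.4,"tz":0,"wx":0,"wy":0,"wz":-1.5,"claw":0.5},{"tx":-15,"ty":2.9,"tz":0,"wx":0,"wy":0,"wz":-1.5,"claw":0.5},{"tx":-18,"ty":3.4,"tz":0,"wx":0,"wy":0,"wz":-1.5,"claw":0.5},{"tx":-21,"ty":4,"tz":0,"wx":0,"wy":0,"wz":-1.5,"claw":0.5},{"tx":-23.5,"ty":4.5,"tz":0,"wx":0,"wy":0,"wz":-1.5,"claw":0.5},{"tx":-25,"ty":4.8,"tz":0,"wx":0,"wy":0,"wz":-1.5,"claw":0.5},{"tx":-25.5,"ty":4.9,"tz":0,"wx":0,"wy":0,"wz":-1.5,"claw":0.5},{"tx":-25.5,"ty":4.9,"tz":0,"wx":0,"wy":0,"wz":-1.5,"claw":0.5},{"tx":-25.5,"ty":4.9,"tz":0,"wx":0,"wy":0,"wz":-1.5,"claw":0.5}]' 40
python3 plan.py .4548 -.2745 .1325 -4.7; python3 wm.py w10 .188 .4548 -.2730
```

```text
clock: 42.93
position: [0.4561, -0.2707, 0.1817]
ee_rot: [-2.309, -2.128, -0.001]
force: [1.1, -0.4, -1.7]
width: 0.608
clock 42.93 pos [ 0.4561 -0.2707  0.1817] yawy -4.7 width 0.608 F [ 1.1 -0.4 -1.7] J [ 0.89  0.41 -0.61  1.84  0.28  0.97  0.08]
shift cm [-0.39 -0.09  4.92] turn deg [-0.05 -0.08  0.02]
n 16473 centre [ 458.9 -245.1] LxW 89.7 44.9 long 175.2 short 85.2 z 0.1894 uv [277. 225.]
n 4151 centre [ 455.  -290.8] LxW 56.1 16.7 long 175.7 short 85.7 z 0.1894 uv [277. 329.]
```

View pics/w10.png

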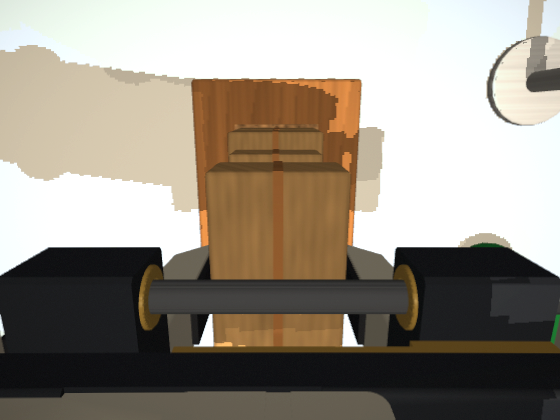

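```bash
python3 -m handwheel '[{"tx":-0.3,"ty":-0.1,"tz":1,"wx":0,"wy":0,"wz":0,"claw":0.5},{"tx":-0.3,"ty":-0.1,"tz":2,"wx":0,"wy":0,"wz":0,"claw":0.5},{"tx":-0.3,"ty":-0.1,"tz":3,"wx":0,"wy":0,"wz":0,"claw":0.5},{"tx":-0.3,"ty":-0.1,"tz":3.8,"wx":0,"wy":0,"wz":0,"claw":0.5},{"tx":-0.3,"ty":-0.1,"tz":4.3,"wx":0,"wy":0,"wz":0,"claw":0.5},{"tx":-0.3,"ty":-0.1,"tz":4.5,"wx":0,"wy":0,"wz":0,"claw":0.5},{"tx":-0.3,"ty":-0.1,"tz":4.5,"wx":0,"wy":0,"wz":0,"claw":0.5},{"tx":-0.3,"ty":-0.1,"tz":4.5,"wx":0,"wy":0,"wz":0,"claw":0.5}]' 40
python3 plan.py .4548 -.2735 .1325 -4.7
```

```text
clock: 43.65
position: [0.4553, -0.2753, 0.1373]
ee_rot: [2.311, 2.128, 0.0]
force: [0.3, -0.2, -1.7]
width: 0.608
clock 43.65 pos [ 0.4553 -0.2753  0.1373] yawy -4.7 width 0.608 F [ 0.3 -0.2 -1.7] J [ 0.88  0.47 -0.58  1.89  0.33  0.88  0.05]
shift cm [ 0.18 -0.07  0.48] turn deg [ 0.01 -0.   -0.04]
```

```bash
python3 -m handwheel '[{"tx":0.1,"ty":0,"tz":0.2,"wx":0,"wy":0,"wz":0,"claw":0.5},{"tx":0.2,"ty":-0.1,"tz":0.35,"wx":0,"wy":0,"wz":0,"claw":0.5},{"tx":0.2,"ty":-0.1,"tz":0.45,"wx":0,"wy":0,"wz":0,"claw":0.5},{"tx":0.2,"ty":-0.1,"tz":0.45,"wx":0,"wy":0,"wz":0,"claw":0.5},{"tx":0.2,"ty":-0.1,"tz":0.45,"wx":0,"wy":0,"wz":0,"claw":0.57},{"tx":0.2,"ty":-0.1,"tz":0.45,"wx":0,"wy":0,"wz":0,"claw":0.62},{"tx":0.2,"ty":-0.1,"tz":0.45,"wx":0,"wy":0,"wz":0,"claw":0.68},{"tx":0.2,"ty":-0.1,"tz":0.45,"wx":0,"wy":0,"wz":0,"claw":0.76},{"tx":0.2,"ty":-0.1,"tz":0.45,"wx":0,"wy":0,"wz":0,"claw":0.86},{"tx":0.2,"ty":-0.1,"tz":0.45,"wx":0,"wy":0,"wz":0,"claw":0.95},{"tx":0.2,"ty":-0.1,"tz":0.45,"wx":0,"wy":0,"wz":0,"claw":0.95}]' 40
python3 -m handwheel '[{"tx":0,"ty":0,"tz":-1,"wx":0,"wy":0,"wz":0,"claw":1},{"tx":0,"ty":0,"tz":-3,"wx":0,"wy":0,"wz":0,"claw":1},{"tx":0,"ty":0,"tz":-6,"wx":0,"wy":0,"wz":0,"claw":1},{"tx":0,"ty":0,"tz":-9,"wx":0,"wy":0,"wz":0,"claw":1},{"tx":2,"ty":0,"tz":-10,"wx":0,"wy":0,"wz":0,"claw":1},{"tx":5,"ty":-0.5,"tz":-10,"wx":0,"wy":0,"wz":0,"claw":1},{"tx":8.5,"ty":-1,"tz":-10,"wx":0,"wy":0,"wz":0,"claw":1},{"tx":12,"ty":-1.5,"tz":-10,"wx":0,"wy":0,"wz":0,"claw":1},{"tx":15.5,"ty":-2,"tz":-10,"wx":0,"wy":0,"wz":0,"claw":1},{"tx":19,"ty":-3,"tz":-10,"wx":0,"wy":0,"wz":0,"claw":1},{"tx":22.5,"ty":-4,"tz":-10,"wx":0,"wy":0,"wz":0,"claw":1},{"tx":26,"ty":-5,"tz":-10,"wx":0,"wy":0,"wz":0,"claw":1}]' 40
python3 pile.py j; python3 run1.py | egrep "tin|jar"; python3 plan.py .548 .167 .2 -11
```

```text
clock: 44.57
position: [0.4543, -0.2733, 0.1328]
ee_rot: [2.312, 2.127, 0.0]
force: [-0.3, -0.3, 1.2]
width: 0.918
clock: 45.57
position: [0.4254, -0.0083, 0.2335]
ee_rot: [2.311, 2.127, 0.001]
force: [0.6, 0.3, -0.1]
width: 1.001
top z 0.012 2244 zmed 0.0110 [ 467.2 -272.5] LxW 210.7 199.2 long 175.2
top z 0.08 217 zmed 0.0790 [ 453.5 -269.7] LxW 119.2 63.2 long 84.9
top z 0.14 897 zmed 0.1390 [ 454.1 -270.9] LxW 95.1 56.8 long 85.4
scene z 0.012 1085 zmed 0.0118 [ 455.5 -272.4] LxW 202.0 140.2 long 85.6
scene z 0.08 235 zmed 0.0787 [ 456.3 -271.7] LxW 121.8 64.8 long 84.9
scene z 0.14 522 zmed 0.1387 [ 454.8 -271.7] LxW 96.5 61.9 long 82.9
tin s0.82 uv [199. 184.] n 505 z70 0.026 med [0.5519 0.1672 0.0251] rect [553.3 166.7] [73.3 46.1] 79.2
jar s0.93 uv [136. 183.] n 681 z70 0.085 med [0.5512 0.3284 0.0844] rect [552.1 329. ] [56.9 55.5] 66.3
clock 46.32 pos [ 0.426  -0.0103  0.2326] yawy -4.8 width 1.000 F [0.3 0.3 0.9] J [ 0.58  0.2  -0.78  1.99  0.17  1.01 -0.36]
shift cm [18.68 10.68  3.26] turn deg [-0.01 -0.    6.22]
```

View pics/j_scene.png

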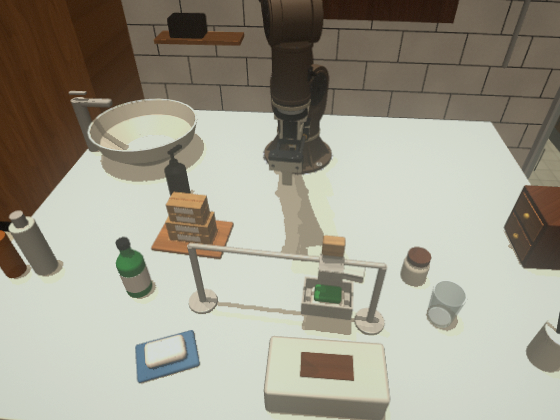

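The scene view shows a square four-carton column at (190,215), top at z ≈ 0.139 and centred to 1 mm. Next is the tin, again grasped with an offset toward the robot to stay clear of the caddy.

```bash
python3 -m handwheel '[{"tx":2,"ty":1,"tz":0.5,"wx":0,"wy":0,"wz":1,"claw":1},{"tx":4.5,"ty":2,"tz":1,"wx":0,"wy":0,"wz":2,"claw":1},{"tx":7,"ty":3.5,"tz":1.5,"wx":0,"wy":0,"wz":3,"claw":1},{"tx":9.5,"ty":5,"tz":2,"wx":0,"wy":0,"wz":4,"claw":1},{"tx":12,"ty":6.5,"tz":2.5,"wx":0,"wy":0,"wz":5,"claw":1},{"tx":14.5,"ty":8,"tz":3,"wx":0,"wy":0,"wz":6,"claw":1},{"tx":17,"ty":9,"tz":3.2,"wx":0,"wy":0,"wz":6.2,"claw":1},{"tx":19,"ty":9.7,"tz":3.2,"wx":0,"wy":0,"wz":6.2,"claw":1},{"tx":19,"ty":9.7,"tz":3.2,"wx":0,"wy":0,"wz":6.2,"claw":1},{"tx":19,"ty":9.7,"tz":3.2,"wx":0,"wy":0,"wz":6.2,"claw":1}]' 40
python3 wm.py w11 .026 .553 .167 .07;python3 wm.py w11 .026 .553 .167 .07; python3 plan.py .5386 .1696 .02 -11
```

```text
clock: 47.15
position: [0.5383, 0.1726, 0.2003]
ee_rot: [-2.42, -2.001, 0.0]
force: [0.2, -0.5, -0.4]
width: 1.002
n 4032 centre [553.7 165.9] LxW 72.2 46.5 long 79.8 short -10.2 z 0.0262 uv [295. 196.]
n 4013 centre [553.5 165.9] LxW 71.5 46.5 long 79.2 short -10.8 z 0.0262 uv [295. 194.]
clock 47.25 pos [0.5382 0.1704 0.2004] yawy -11.0 width 0.996 F [ 0.8 -0.4  0. ] J [ 0.11  0.48 -0.72  1.73  0.35  1.07 -0.92]
shift cm [-0.05  0.07 18.04] turn deg [-0.03  0.05  0.02]
```

View pics/w11.png

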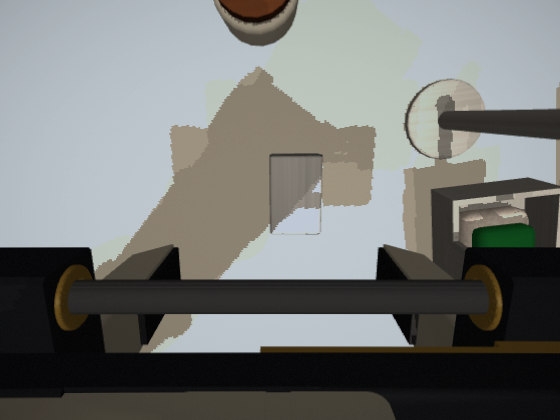

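```bash
python3 -m handwheel '[{"tx":-0.1,"ty":0,"tz":2,"wx":0,"wy":0,"wz":0,"claw":1},{"tx":-0.1,"ty":0,"tz":4,"wx":0,"wy":0,"wz":0,"claw":1},{"tx":-0.1,"ty":0,"tz":6,"wx":0,"wy":0,"wz":0,"claw":1},{"tx":-0.1,"ty":0,"tz":8.5,"wx":0,"wy":0,"wz":0,"claw":1},{"tx":-0.1,"ty":0,"tz":11,"wx":0,"wy":0,"wz":0,"claw":1},{"tx":-0.1,"ty":0,"tz":13,"wx":0,"wy":0,"wz":0,"claw":1},{"tx":-0.1,"ty":0,"tz":15,"wx":0,"wy":0,"wz":0,"claw":1},{"tx":-0.1,"ty":0,"tz":16.5,"wx":0,"wy":0,"wz":0,"claw":1},{"tx":-0.1,"ty":0,"tz":17.5,"wx":0,"wy":0,"wz":0,"claw":1},{"tx":-0.1,"ty":0,"tz":18.1,"wx":0,"wy":0,"wz":0,"claw":1},{"tx":-0.1,"ty":0,"tz":18.1,"wx":0,"wy":0,"wz":0,"claw":1}]' 40
python3 plan.py .5386 .169 .019 -11
```

```text
clock: 48.17
position: [0.5378, 0.1692, 0.019]
ee_rot: [-2.424, -1.998, 0.002]
force: [-0.5, -0.2, 0.4]
width: 1.003
clock 48.17 pos [0.5378 0.1692 0.019 ] yawy -11.0 width 1.003 F [-0.5 -0.2  0.4] J [ 0.01  0.69 -0.58  1.89  0.56  0.73 -1.09]
shift cm [-0.01  0.08  0.  ] turn deg [-0.05  0.06 -0.01]
```

```bash
python3 -m handwheel '[{"tx":0,"ty":0,"tz":0,"wx":0,"wy":0,"wz":0,"claw":0.35},{"tx":0,"ty":0,"tz":0,"wx":0,"wy":0,"wz":0,"claw":0.35},{"tx":0,"ty":0,"tz":0,"wx":0,"wy":0,"wz":0,"claw":0.35},{"tx":0,"ty":0,"tz":0,"wx":0,"wy":0,"wz":0,"claw":0.35},{"tx":0,"ty":0,"tz":0,"wx":0,"wy":0,"wz":0,"claw":0.35},{"tx":0,"ty":0,"tz":0,"wx":0,"wy":0,"wz":0,"claw":0.35},{"tx":0,"ty":0,"tz":0,"wx":0,"wy":0,"wz":0,"claw":0.35},{"tx":0,"ty":0,"tz":0,"wx":0,"wy":0,"wz":0,"claw":0.35},{"tx":0,"ty":0,"tz":0,"wx":0,"wy":0,"wz":0,"claw":0.35},{"tx":0,"ty":0,"tz":0,"wx":0,"wy":0,"wz":0,"claw":0.35},{"tx":0,"ty":0,"tz":0,"wx":0,"wy":0,"wz":0,"claw":0.35},{"tx":0,"ty":0,"tz":0,"wx":0,"wy":0,"wz":0,"claw":0.35}]' 40
python3 -m handwheel '[{"tx":0,"ty":0,"tz":-1,"wx":0,"wy":0,"wz":0,"claw":0.35},{"tx":0,"ty":0,"tz":-2.5,"wx":0,"wy":0,"wz":0,"claw":0.35},{"tx":0,"ty":0,"tz":-4,"wx":0,"wy":0,"wz":0,"claw":0.35},{"tx":0,"ty":0,"tz":-6,"wx":0,"wy":0,"wz":0,"claw":0.35},{"tx":0,"ty":0,"tz":-8,"wx":0,"wy":0,"wz":0,"claw":0.35},{"tx":0,"ty":-1,"tz":-10,"wx":0,"wy":0,"wz":0,"claw":0.35},{"tx":0,"ty":-2,"tz":-12,"wx":0,"wy":0,"wz":0,"claw":0.35},{"tx":0,"ty":-4,"tz":-14,"wx":0,"wy":0,"wz":0,"claw":0.35},{"tx":0,"ty":-5,"tz":-16,"wx":0,"wy":0,"wz":0,"claw":0.35},{"tx":0,"ty":-6,"tz":-18,"wx":0,"wy":0,"wz":0,"claw":0.35},{"tx":0,"ty":-7,"tz":-18.5,"wx":0,"wy":0,"wz":0,"claw":0.35},{"tx":0,"ty":-7,"tz":-18.5,"wx":0,"wy":0,"wz":0,"claw":0.35}]' 40
python3 wm.py w12 .211 .47 .18; python3 plan.py .4548 -.2725 .2 -4.7
```

```text
clock: 49.17
position: [0.5385, 0.1703, 0.0199]
ee_rot: [2.423, 1.999, 0.001]
force: [1.1, -0.1, 5.5]
width: 0.496
clock: 50.17
position: [0.4677, 0.1845, 0.2059]
ee_rot: [2.421, 2.001, 0.001]
force: [0.7, -0.7, -2.2]
width: 0.5
n 9743 centre [472.  202.9] LxW 79.4 32.3 long 169.2 short 79.2 z 0.2122 uv [277. 241.]
n 3372 centre [464.5 164.1] LxW 46.2 16.9 long 168.9 short 78.9 z 0.2122 uv [277. 329.]
clock 50.22 pos [0.4686 0.1836 0.2047] yawy -10.9 width 0.497 F [-0.3 -0.2 -1.4] J [ 0.11  0.38 -0.77  1.87  0.31  1.02 -0.97]
shift cm [-45.05   7.27   0.5 ] turn deg [ 0.02  0.03 -6.19]
```

View pics/w12.png

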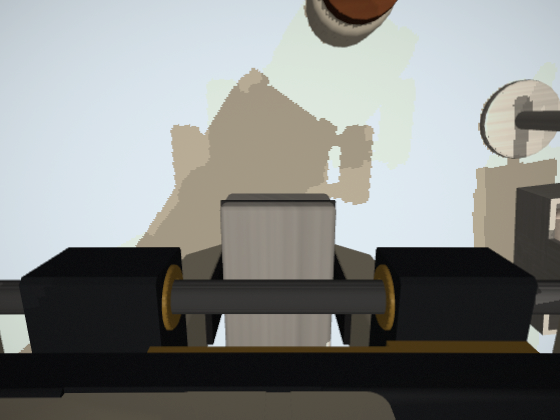

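```bash
python3 -m handwheel '[{"tx":-1,"ty":0.2,"tz":0,"wx":0,"wy":0,"wz":-0.5,"claw":0.35},{"tx":-3,"ty":0.5,"tz":0,"wx":0,"wy":0,"wz":-1,"claw":0.35},{"tx":-6,"ty":1,"tz":0,"wx":0,"wy":0,"wz":-1.5,"claw":0.35},{"tx":-9,"ty":1.5,"tz":0,"wx":0,"wy":0,"wz":-2,"claw":0.35},{"tx":-12,"ty":2,"tz":0,"wx":0,"wy":0,"wz":-2.5,"claw":0.35},{"tx":-15,"ty":2.5,"tz":0,"wx":0,"wy":0,"wz":-3,"claw":0.35},{"tx":-18,"ty":3,"tz":0,"wx":0,"wy":0,"wz":-3.5,"claw":0.35},{"tx":-21,"ty":3.5,"tz":0,"wx":0,"wy":0,"wz":-4,"claw":0.35},{"tx":-24,"ty":4,"tz":0,"wx":0,"wy":0,"wz":-4.5,"claw":0.35},{"tx":-27,"ty":4.5,"tz":0,"wx":0,"wy":0,"wz":-5,"claw":0.35},{"tx":-30,"ty":5,"tz":0,"wx":0,"wy":0,"wz":-5.5,"claw":0.35},{"tx":-32,"ty":5.2,"tz":0,"wx":0,"wy":0,"wz":-6.2,"claw":0.35}]' 40
python3 plan.py .4548 -.272 .2 -4.7
```

```text
clock: 51.22
position: [0.4588, -0.1444, 0.203]
ee_rot: [-2.313, -2.123, 0.003]
force: [-0.2, -1.3, -1.7]
width: 0.499
clock 51.22 pos [ 0.4588 -0.1444  0.203 ] yawy -4.9 width 0.499 F [-0.2 -1.3 -1.7] J [ 0.76  0.33 -0.71  1.92  0.26  0.99 -0.15]
shift cm [-12.75   0.7    0.3 ] turn deg [-0.15  0.01 -0.22]
```

```bash
python3 -m handwheel '[{"tx":-2.5,"ty":0.2,"tz":0,"wx":0,"wy":0,"wz":0,"claw":0.35},{"tx":-5,"ty":0.4,"tz":0,"wx":0,"wy":0,"wz":0,"claw":0.35},{"tx":-7.5,"ty":0.5,"tz":0,"wx":0,"wy":0,"wz":0,"claw":0.35},{"tx":-10,"ty":0.6,"tz":0,"wx":0,"wy":0,"wz":0,"claw":0.35},{"tx":-12,"ty":0.7,"tz":0,"wx":0,"wy":0,"wz":0,"claw":0.35},{"tx":-12.7,"ty":0.7,"tz":0,"wx":0,"wy":0,"wz":0,"claw":0.35},{"tx":-12.7,"ty":0.7,"tz":0,"wx":0,"wy":0,"wz":0,"claw":0.35},{"tx":-12.7,"ty":0.7,"tz":0,"wx":0,"wy":0,"wz":0,"claw":0.35},{"tx":-12.7,"ty":0.7,"tz":0,"wx":0,"wy":0,"wz":0,"claw":0.35}]' 40
python3 pile.py k; python3 wm.py w13 .209 .4548 -.272; python3 plan.py .4548 -.272 .16 -4.7
```

```text
clock: 51.97
position: [0.4563, -0.266, 0.2042]
ee_rot: [-2.309, -2.129, -0.001]
force: [0.4, 0.0, -1.4]
width: 0.5
top z 0.012 1341 zmed 0.0109 [ 450.7 -260.7] LxW 236.1 168.2 long 93.5
top z 0.08 174 zmed 0.0791 [ 455.5 -247.7] LxW 74.5 63.2 long 85.6
top z 0.14 181 zmed 0.1387 [ 457.2 -238.4] LxW 56.1 30.3 long 175.7
scene z 0.012 1092 zmed 0.0117 [ 454.9 -272.4] LxW 202.6 143.3 long 84.7
scene z 0.08 238 zmed 0.0789 [ 456.5 -271.5] LxW 121.1 65.0 long 86.4
scene z 0.14 518 zmed 0.1387 [ 455.3 -271.2] LxW 96.1 59.4 long 85.3
n 9836 centre [ 458.4 -247.5] LxW 79.6 32.2 long 175.4 short 85.4 z 0.2109 uv [277. 241.]
n 3375 centre [ 455.3 -286.8] LxW 46.2 16.8 long 175.5 short 85.5 z 0.211 uv [277. 329.]
clock 52.12 pos [ 0.4564 -0.2663  0.2048] yawy -4.6 width 0.497 F [ 0.2  0.5 -2.1] J [ 0.93  0.4  -0.66  1.81  0.28  1.03  0.08]
shift cm [-0.58 -0.12  4.48] turn deg [ 0.   -0.01  0.06]
```

View pics/w13.png

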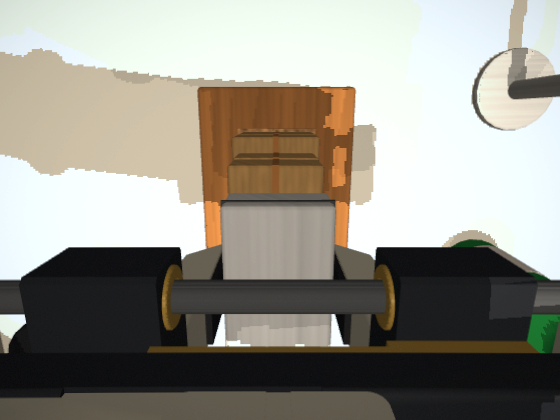

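View pics/k_scene.png

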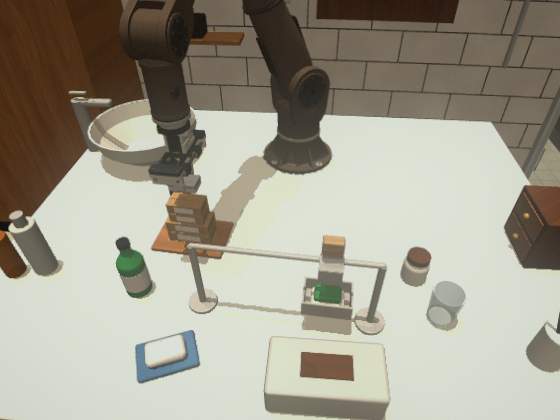

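```bash
python3 -m handwheel '[{"tx":-0.4,"ty":-0.1,"tz":1,"wx":0,"wy":0,"wz":0,"claw":0.35},{"tx":-0.4,"ty":-0.1,"tz":2,"wx":0,"wy":0,"wz":0,"claw":0.35},{"tx":-0.4,"ty":-0.1,"tz":3,"wx":0,"wy":0,"wz":0,"claw":0.35},{"tx":-0.4,"ty":-0.1,"tz":3.6,"wx":0,"wy":0,"wz":0,"claw":0.35},{"tx":-0.4,"ty":-0.1,"tz":4.1,"wx":0,"wy":0,"wz":0,"claw":0.35},{"tx":-0.4,"ty":-0.1,"tz":4.1,"wx":0,"wy":0,"wz":0,"claw":0.35},{"tx":-0.4,"ty":-0.1,"tz":4.1,"wx":0,"wy":0,"wz":0,"claw":0.35}]' 40
python3 plan.py .4548 -.2705 .1597 -4.7
```

```text
clock: 52.7
position: [0.4548, -0.2714, 0.1634]
ee_rot: [-2.311, -2.127, 0.0]
force: [0.5, -0.5, -1.3]
width: 0.497
clock 52.70 pos [ 0.4548 -0.2714  0.1634] yawy -4.7 width 0.497 F [ 0.5 -0.5 -1.3] J [ 0.91  0.44 -0.64  1.86  0.32  0.94  0.05]
shift cm [ 0.08 -0.01  0.37] turn deg [-0.03 -0.02 -0.04]
```

```bash
python3 -m handwheel '[{"tx":0.1,"ty":0,"tz":0.2,"wx":0,"wy":0,"wz":0,"claw":0.35},{"tx":0.1,"ty":0,"tz":0.35,"wx":0,"wy":0,"wz":0,"claw":0.35},{"tx":0.1,"ty":0,"tz":0.4,"wx":0,"wy":0,"wz":0,"claw":0.35},{"tx":0.1,"ty":0,"tz":0.4,"wx":0,"wy":0,"wz":0,"claw":0.4},{"tx":0.1,"ty":0,"tz":0.4,"wx":0,"wy":0,"wz":0,"claw":0.46},{"tx":0.1,"ty":0,"tz":0.4,"wx":0,"wy":0,"wz":0,"claw":0.51},{"tx":0.1,"ty":0,"tz":0.4,"wx":0,"wy":0,"wz":0,"claw":0.56},{"tx":0.1,"ty":0,"tz":0.4,"wx":0,"wy":0,"wz":0,"claw":0.64},{"tx":0.1,"ty":0,"tz":0.4,"wx":0,"wy":0,"wz":0,"claw":0.74},{"tx":0.1,"ty":0,"tz":0.4,"wx":0,"wy":0,"wz":0,"claw":0.84},{"tx":0.1,"ty":0,"tz":0.4,"wx":0,"wy":0,"wz":0,"claw":0.9},{"tx":0.1,"ty":0,"tz":0.4,"wx":0,"wy":0,"wz":0,"claw":0.9}]' 40
python3 -m handwheel '[{"tx":0,"ty":0,"tz":-1,"wx":0,"wy":0,"wz":0,"claw":1},{"tx":0,"ty":0,"tz":-3,"wx":0,"wy":0,"wz":0,"claw":1},{"tx":0,"ty":0,"tz":-6,"wx":0,"wy":0,"wz":0,"claw":1},{"tx":0,"ty":0,"tz":-9,"wx":0,"wy":0,"wz":0,"claw":1},{"tx":2,"ty":0,"tz":-10,"wx":0,"wy":0,"wz":0,"claw":1},{"tx":5,"ty":-0.5,"tz":-10,"wx":0,"wy":0,"wz":0,"claw":1},{"tx":8.5,"ty":-1,"tz":-10,"wx":0,"wy":0,"wz":0,"claw":1},{"tx":12,"ty":-1.5,"tz":-10,"wx":0,"wy":0,"wz":0,"claw":1},{"tx":15.5,"ty":-2,"tz":-10,"wx":0,"wy":0,"wz":0,"claw":1},{"tx":19,"ty":-3,"tz":-10,"wx":0,"wy":0,"wz":0,"claw":1},{"tx":22.5,"ty":-4,"tz":-10,"wx":0,"wy":0,"wz":0,"claw":1},{"tx":26,"ty":-5,"tz":-10,"wx":0,"wy":0,"wz":0,"claw":1}]' 40
python3 pile.py m; python3 chk.py m
python3 - <<'E'
from h import *
for n in("scene","top"):
    d=np.load(f"m_{n}.npz")["d"];P,uv=cloud(n,d)
    m=(abs(P[:,0]-.69)<.06)&(abs(P[:,1]-.103)<.08)
    for lo,hi in((.07,.115),(.24,.27)):
        q=P[m&(P[:,2]>lo)&(P[:,2]<hi)]
        if len(q)>20:r=cv2.minAreaRect((q[:,:2]*1000).astype(np.float32));print("caddy",n,len(q),r)
E
python3 plan.py .42 0 .25 -4.7
```

```text
clock: 53.7
position: [0.4549, -0.2705, 0.1597]
ee_rot: [2.312, 2.127, -0.0]
force: [0.1, 1.0, -0.6]
width: 0.867
clock: 54.7
position: [0.4261, -0.0055, 0.2605]
ee_rot: [2.311, 2.127, 0.0]
force: [1.0, 0.7, -1.1]
width: 1.006
top z 0.012 2024 zmed 0.0109 [ 448.2 -283.1] LxW 251.5 200.1 long 100.9
top z 0.08 220 zmed 0.0790 [ 453.7 -269.8] LxW 118.7 63.0 long 85.2
top z 0.14 915 zmed 0.1387 [ 470.2 -271.9] LxW 95.6 87.3 long 85.6
scene z 0.012 1092 zmed 0.0117 [ 456.2 -273.1] LxW 202.6 140.5 long 85.8
scene z 0.08 152 zmed 0.0790 [ 486.5 -249.1] LxW 129.1 50.3 long 129.5
scene z 0.11 183 zmed 0.1099 [ 494.3 -262.7] LxW 124.1 76.1 long 113.6
scene z 0.14 520 zmed 0.1389 [ 455.9 -271.4] LxW 95.5 59.1 long 86.3
caddy scene 1608 ((693.2232055664062, 102.89697265625), (110.56385040283203, 79.544189453125), 86.21540832519531)
caddy scene 336 ((691.2406616210938, 102.65535736083984), (43.68247604370117, 26.23371124267578), 88.36847686767578)
caddy top 489 ((690.8519897460938, 103.43499755859375), (110.97734832763672, 73.53723907470703), 86.91407012939453)
caddy top 255 ((688.7971801757812, 102.91488647460938), (44.115928649902344, 24.766883850097656), 86.94584655761719)
clock 54.90 pos [ 0.4267 -0.0064  0.2605] yawy -4.6 width 1.000 F [ 0.6 -1.2 -0.4] J [ 0.63  0.18 -0.84  1.94  0.15  1.08 -0.35]
shift cm [ 0.59 -0.72  1.05] turn deg [0.06 0.04 0.11]
```

View pics/m_scene.png

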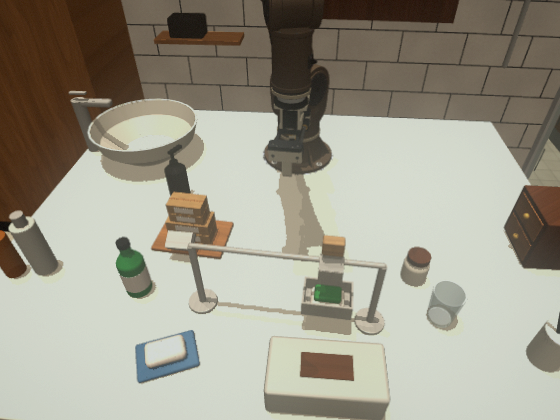

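View pics/m_top.png

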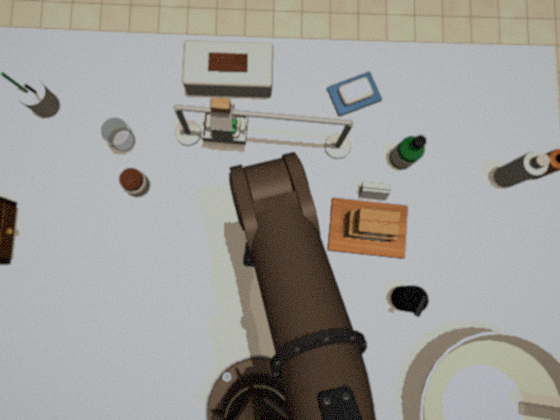

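The tin is no longer on the column. It now lies beyond the board at top-view (376,189), so the mid-run knock probably hit it. I'll look closer.

```bash
python3 - <<'E'
from h import *
f=np.load("m_top.npz");s=np.load("m_scene.npz")
z=cv2.resize(f["p"][170:265,320:430],None,fx=6,fy=6,interpolation=cv2.INTER_CUBIC);z2=cv2.resize(s["p"][180:270,120:250],None,fx=6,fy=6,interpolation=cv2.INTER_CUBIC)
cv2.imwrite("pics/n1.png",np.clip(z*1.6,0,255).astype(np.uint8));cv2.imwrite("pics/n2.png",np.clip(z2*1.2,0,255).astype(np.uint8))
for n,d in(("top",f["d"]),("scene",s["d"])):
    P,uv=cloud(n,d);m=(abs(P[:,0]-.545)<.06)&(abs(P[:,1]+.28)<.07)&(P[:,2]>.006)&(P[:,2]<.1)
    if n=="scene": m&=P[:,0]>.531
    q=P[m];print(n,len(q),np.percentile(q[:,2],[5,25,50,75,95]),q.min(0),q.max(0))
    h=q[q[:,2]>np.percentile(q[:,2],40)];print(cv2.minAreaRect((h[:,:2]*1000).astype(np.float32)))
E
```

```text
top 925 [0.00758026 0.01109571 0.01591314 0.04406416 0.0504514 ] [ 0.48588342 -0.3499176   0.00604754] [ 0.59880591 -0.21011988  0.08093197]
((532.432373046875, -276.31256103515625), (77.9353256225586, 139.9828338623047), 7.729722499847412)
scene 199 [0.0379098  0.05222885 0.0565555  0.06050259 0.06500486] [ 0.53112483 -0.32170348  0.01369884] [ 0.55001222 -0.21914176  0.06802978]
((540.4876708984375, -282.16180419921875), (66.05583953857422, 18.83648681640625), 89.6948471069336)
```

View pics/n1.png

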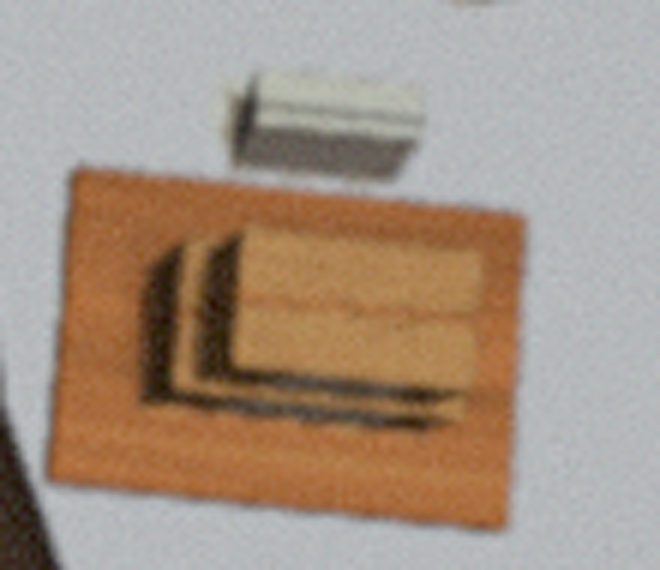

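View pics/n2.png

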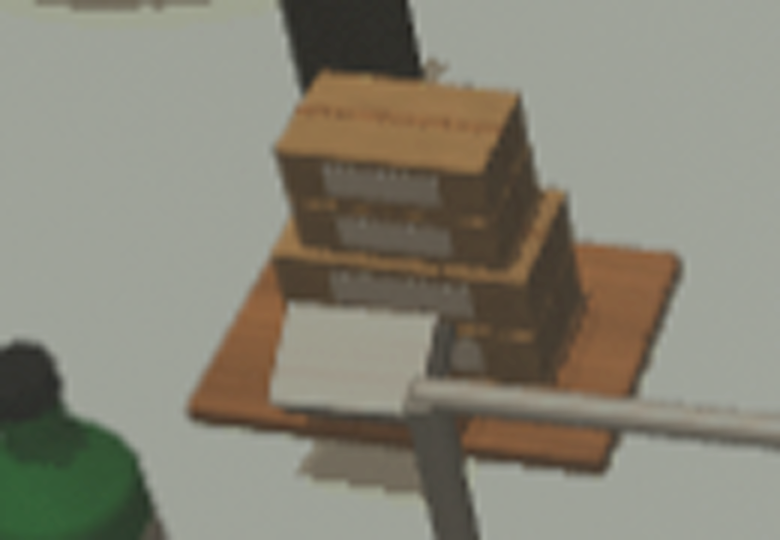

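In these pictures the tin is in mid-air, falling just beyond the board. I'll let it settle and look again.

```bash
python3 -m handwheel '[{"tx":0,"ty":0,"tz":0,"wx":0,"wy":0,"wz":0,"claw":1},{"tx":0,"ty":0,"tz":0,"wx":0,"wy":0,"wz":0,"claw":1},{"tx":0,"ty":0,"tz":0,"wx":0,"wy":0,"wz":0,"claw":1},{"tx":0,"ty":0,"tz":0,"wx":0,"wy":0,"wz":0,"claw":1},{"tx":0,"ty":0,"tz":0,"wx":0,"wy":0,"wz":0,"claw":1},{"tx":0,"ty":0,"tz":0,"wx":0,"wy":0,"wz":0,"claw":1},{"tx":0,"ty":0,"tz":0,"wx":0,"wy":0,"wz":0,"claw":1},{"tx":0,"ty":0,"tz":0,"wx":0,"wy":0,"wz":0,"claw":1},{"tx":0,"ty":0,"tz":0,"wx":0,"wy":0,"wz":0,"claw":1},{"tx":0,"ty":0,"tz":0,"wx":0,"wy":0,"wz":0,"claw":1},{"tx":0,"ty":0,"tz":0,"wx":0,"wy":0,"wz":0,"claw":1},{"tx":0,"ty":0,"tz":0,"wx":0,"wy":0,"wz":0,"claw":1}]' 40
python3 chk.py p; python3 run1.py | egrep "tin|medium|shampoo|pump"; python3 pile.py p2
```

```text
clock: 55.9
position: [0.4267, -0.0073, 0.2597]
ee_rot: [2.312, 2.127, -0.0]
force: [-0.2, 0.4, -0.1]
width: 1.0
medium_1 s0.74 uv [379. 218.] n 992 z70 0.140 med [ 0.4532 -0.2696  0.1386] rect [ 454.3 -269.8] [94.6 55.4] 85.6
medium_1 s0.49 uv [357. 218.] n 86 z70 0.106 med [ 0.4547 -0.2237  0.106 ] rect [ 446.1 -230.3] [65.6 31.3] 34.4
tin s0.80 uv [374. 173.] n 554 z70 0.025 med [ 0.5967 -0.2871  0.0243] rect [ 597.4 -287.4] [72.4 47.5] 80.7
tin s0.36 uv [358. 237.] n 2434 z70 0.012 med [ 0.4304 -0.2551  0.011 ] rect [ 454.9 -271.7] [198.9 140.1] 84.9
shampoo s0.78 uv [407. 152.] n 863 z70 0.122 med [ 0.6353 -0.3517  0.1211] rect [ 642.1 -359.5] [49.3 44. ] 40.5
pump s0.67 uv [407. 298.] n 887 z70 0.123 med [ 0.2832 -0.3485  0.1197] rect [ 276.7 -357.8] [50.4 50.4] 1.0
pump s0.39 uv [225. 127.] n 1566 z70 0.192 med [0.6701 0.1038 0.1924] rect [681.9 101.6] [54.6 54.5] 5.1
top z 0.012 2287 zmed 0.0111 [ 456.6 -271.6] LxW 254.3 211.4 long 2.1
top z 0.08 216 zmed 0.0790 [ 454.1 -270.1] LxW 118.2 63.6 long 86.0
top z 0.14 905 zmed 0.1389 [ 454.4 -270.8] LxW 95.4 56.7 long 85.7
scene z 0.012 1093 zmed 0.0118 [ 481.4 -275.4] LxW 202.7 195.3 long 84.6
scene z 0.08 240 zmed 0.0788 [ 459.6 -272. ] LxW 121.8 62.6 long 87.3
scene z 0.14 518 zmed 0.1389 [ 455.8 -271.9] LxW 96.6 58.3 long 84.6
```

```bash
python3 - <<'E'
import cv2,numpy as np
f=np.load("p_top.npz");s=np.load("p_scene.npz")
a=cv2.resize(f["p"][130:265,320:430],None,fx=4,fy=4,interpolation=cv2.INTER_CUBIC)*1.6;b=cv2.resize(s["p"][180:315,100:250],None,fx=4,fy=4,interpolation=cv2.INTER_CUBIC)*1.2
cv2.imwrite("pics/p3.png",np.clip(a,0,255).astype(np.uint8));cv2.imwrite("pics/p4.png",np.clip(b,0,255).astype(np.uint8))
E
```

```text
(no output)
```

View pics/p3.png

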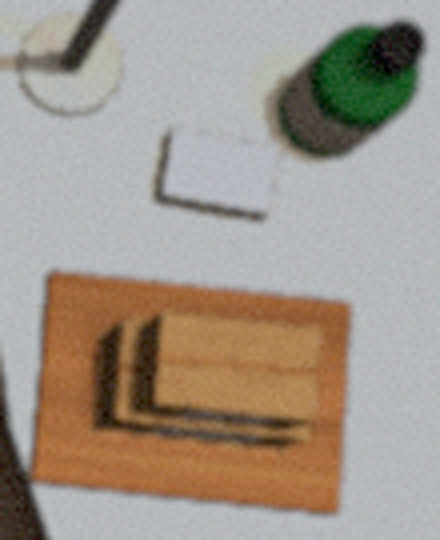

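View pics/p4.png

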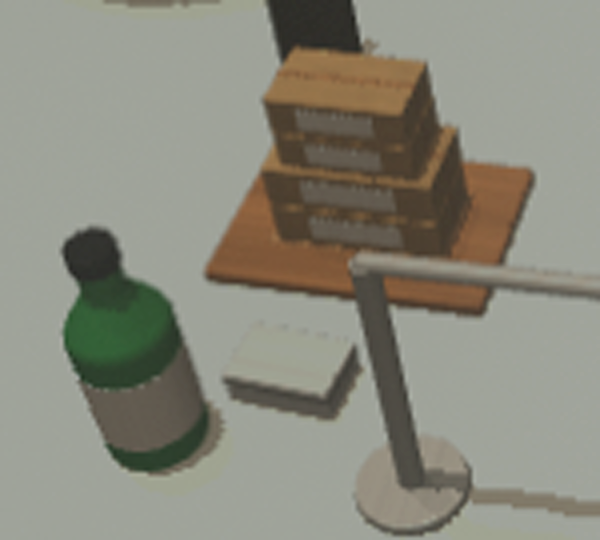

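The tin has settled flat at (0.597, -0.287), pixel (374,173), with its long axis at 80.7°. The column is untouched. The shampoo bottle is close, so I'll grip the tin off-centre, away from the bottle.

```bash
python3 plan.py .588 -.268 .26 -9.3
```

```text
clock 56.75 pos [ 0.4266 -0.0073  0.2597] yawy -4.8 width 0.996 F [-0.8 -0.  -0.3] J [ 0.63  0.18 -0.83  1.95  0.15  1.08 -0.35]
shift cm [-24.65  18.24  -0.03] turn deg [-0.    0.    4.54]
```

```bash
python3 -m handwheel '[{"tx":-2,"ty":1.5,"tz":-0.5,"wx":0,"wy":0,"wz":0.5,"claw":1},{"tx":-4.5,"ty":3.5,"tz":-1,"wx":0,"wy":0,"wz":1,"claw":1},{"tx":-7,"ty":5.3,"tz":-1,"wx":0,"wy":0,"wz":1.5,"claw":1},{"tx":-9.5,"ty":7,"tz":-1,"wx":0,"wy":0,"wz":2,"claw":1},{"tx":-12,"ty":9,"tz":-1,"wx":0,"wy":0,"wz":2.5,"claw":1},{"tx":-14.5,"ty":10.8,"tz":-1,"wx":0,"wy":0,"wz":3,"claw":1},{"tx":-17,"ty":12.6,"tz":-1,"wx":0,"wy":0,"wz":3.5,"claw":1},{"tx":-19.5,"ty":14.5,"tz":-1,"wx":0,"wy":0,"wz":4,"claw":1},{"tx":-22,"ty":16.3,"tz":-0.5,"wx":0,"wy":0,"wz":4.5,"claw":1},{"tx":-24,"ty":17.6,"tz":0,"wx":0,"wy":0,"wz":4.5,"claw":1},{"tx":-24.6,"ty":18.2,"tz":0,"wx":0,"wy":0,"wz":4.5,"claw":1},{"tx":-24.6,"ty":18.2,"tz":0,"wx":0,"wy":0,"wz":4.5,"claw":1}]' 40
python3 -m handwheel '[{"tx":0,"ty":0,"tz":0,"wx":0,"wy":0,"wz":0,"claw":1},{"tx":0,"ty":0,"tz":0,"wx":0,"wy":0,"wz":0,"claw":1}]' 40
python3 wm.py w14 .026 .597 -.287 .06; python3 plan.py .588 -.268 .02 -9.3
python3 - <<'E'
from h import *
o=sensors.observe();p,d=vision.get_image("wrist");P,uv=cloud("wrist",d,None,o)
m=(P[:,2]>.03)&(P[:,2]<.19)&(P[:,0]>.59)&(P[:,1]<-.31);q=P[m]
for lo,hi in((.03,.08),(.08,.13),(.13,.19)):
    k=q[(q[:,2]>lo)&(q[:,2]<hi)]
    if len(k)>20: print(lo,len(k),cv2.minEnclosingCircle((k[:,:2]*1000).astype(np.float32)),k.min(0),k.max(0))
E
```

```text
clock: 57.75
position: [0.5879, -0.2696, 0.2584]
ee_rot: [-2.395, -2.031, 0.001]
force: [-0.6, -0.1, 0.1]
width: 1.0
clock: 57.92
position: [0.5876, -0.2656, 0.2602]
ee_rot: [-2.391, -2.037, -0.001]
force: [-0.6, 0.4, 0.2]
width: 1.001
n 2813 centre [ 598.2 -290.3] LxW 72.5 46.1 long 80.7 short -9.3 z 0.0262 uv [290. 201.]
clock 57.97 pos [ 0.5875 -0.2657  0.2604] yawy -9.1 width 1.001 F [ 0.1 -0.2 -0.3] J [ 0.75  0.54 -0.65  1.45  0.33  1.26 -0.09]
shift cm [-0.23  0.07 24.04] turn deg [ 0.02 -0.02  0.17]
0.03 1037 ((643.6263427734375, -358.73358154296875), 31.74245262145996) [ 0.61237477 -0.36429357  0.03003778] [ 0.67487801 -0.33221884  0.0798888 ]
0.08 1435 ((644.1502685546875, -363.05023193359375), 31.396175384521484) [ 0.61434492 -0.39085585  0.08001887] [ 0.67038543 -0.33251084  0.12965967]
0.13 1297 ((644.45458984375, -364.9173889160156), 15.706448554992676) [ 0.62917119 -0.37510848  0.13013545] [ 0.66004408 -0.34922303  0.17210059]
```

View pics/w14.png

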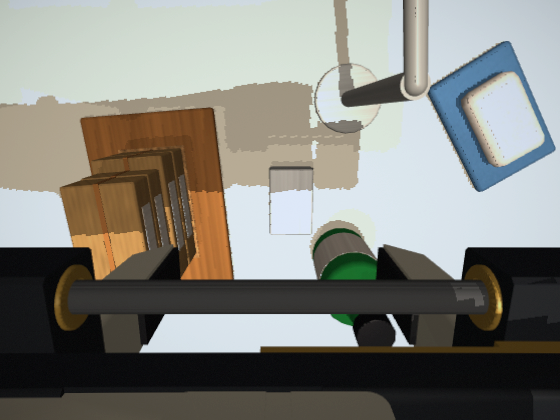

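The tin is at (0.598, -0.289) and the shampoo's centre at (0.644, -0.364). A grasp at (0.607, -0.272) leaves about 15 mm to both the bottle and the column.

```bash
python3 plan.py .6068 -.2722 .02 -9.3
```

```text
clock 58.02 pos [ 0.5875 -0.2659  0.2604] yawy -9.1 width 0.998 F [ 0.9  0.7 -0.5] J [ 0.75  0.54 -0.65  1.45  0.33  1.26 -0.09]
shift cm [-0.31  1.99 24.05] turn deg [ 0.03 -0.    0.16]
```

```bash
python3 -m handwheel '[{"tx":-0.2,"ty":1,"tz":0,"wx":0,"wy":0,"wz":0.2,"claw":1},{"tx":-0.3,"ty":2,"tz":0,"wx":0,"wy":0,"wz":0.2,"claw":1},{"tx":-0.3,"ty":2,"tz":1.5,"wx":0,"wy":0,"wz":0.2,"claw":1},{"tx":-0.3,"ty":2,"tz":3,"wx":0,"wy":0,"wz":0.2,"claw":1},{"tx":-0.3,"ty":2,"tz":5,"wx":0,"wy":0,"wz":0.2,"claw":1},{"tx":-0.3,"ty":2,"tz":7,"wx":0,"wy":0,"wz":0.2,"claw":1},{"tx":-0.3,"ty":2,"tz":9,"wx":0,"wy":0,"wz":0.2,"claw":1},{"tx":-0.3,"ty":2,"tz":11,"wx":0,"wy":0,"wz":0.2,"claw":1},{"tx":-0.3,"ty":2,"tz":12,"wx":0,"wy":0,"wz":0.2,"claw":1},{"tx":-0.3,"ty":2,"tz":12,"wx":0,"wy":0,"wz":0.2,"claw":1}]' 40
python3 plan.py .6068 -.2722 .02 -9.3; python3 chk.py q
```

```text
clock: 58.85
position: [0.6054, -0.2729, 0.1378]
ee_rot: [-2.394, -2.03, 0.003]
force: [-0.3, -0.3, -0.3]
width: 1.004
clock 58.85 pos [ 0.6054 -0.2729  0.1378] yawy -9.4 width 1.004 F [-0.3 -0.3 -0.3] J [ 0.71  0.67 -0.6   1.54  0.41  1.06 -0.15]
shift cm [ 0.08  0.16 11.78] turn deg [-0.2  -0.03 -0.1 ]
```

View pics/q_scene.png

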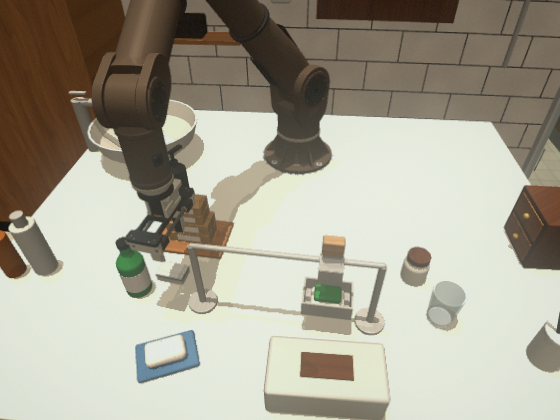

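The gripper is clear of the bottle at (130,268), the column at (197,220) and the post at (200,275). I'll descend.

```bash
python3 -m handwheel '[{"tx":0,"ty":0.1,"tz":1.5,"wx":0,"wy":0,"wz":0,"claw":1},{"tx":0,"ty":0.1,"tz":3,"wx":0,"wy":0,"wz":0,"claw":1},{"tx":0,"ty":0.1,"tz":4.5,"wx":0,"wy":0,"wz":0,"claw":1},{"tx":0,"ty":0.1,"tz":6,"wx":0,"wy":0,"wz":0,"claw":1},{"tx":0,"ty":0.1,"tz":7.5,"wx":0,"wy":0,"wz":0,"claw":1},{"tx":0,"ty":0.1,"tz":9,"wx":0,"wy":0,"wz":0,"claw":1},{"tx":0,"ty":0.1,"tz":10.3,"wx":0,"wy":0,"wz":0,"claw":1},{"tx":0,"ty":0.1,"tz":11.3,"wx":0,"wy":0,"wz":0,"claw":1},{"tx":0,"ty":0.1,"tz":11.9,"wx":0,"wy":0,"wz":0,"claw":1},{"tx":0,"ty":0.1,"tz":11.9,"wx":0,"wy":0,"wz":0,"claw":1},{"tx":0,"ty":0.1,"tz":11.9,"wx":0,"wy":0,"wz":0,"claw":1}]' 40
python3 plan.py .6068 -.2722 .02 -9.3
```

```text
clock: 59.87
position: [0.6081, -0.2738, 0.0209]
ee_rot: [2.397, 2.031, 0.0]
force: [-0.1, -1.1, 0.2]
width: 1.0
clock 59.87 pos [ 0.6081 -0.2738  0.0209] yawy -9.5 width 1.000 F [-0.1 -1.1  0.2] J [ 0.68  0.8  -0.54  1.62  0.5   0.86 -0.23]
shift cm [ 0.14 -0.16  0.09] turn deg [ 0.01 -0.   -0.15]
```

```bash
python3 -m handwheel '[{"tx":0.1,"ty":-0.1,"tz":0.1,"wx":0,"wy":0,"wz":0,"claw":0.35},{"tx":0.1,"ty":-0.1,"tz":0.1,"wx":0,"wy":0,"wz":0,"claw":0.35},{"tx":0.1,"ty":-0.1,"tz":0.1,"wx":0,"wy":0,"wz":0,"claw":0.35},{"tx":0.1,"ty":-0.1,"tz":0.1,"wx":0,"wy":0,"wz":0,"claw":0.35},{"tx":0.1,"ty":-0.1,"tz":0.1,"wx":0,"wy":0,"wz":0,"claw":0.35},{"tx":0.1,"ty":-0.1,"tz":0.1,"wx":0,"wy":0,"wz":0,"claw":0.35},{"tx":0.1,"ty":-0.1,"tz":0.1,"wx":0,"wy":0,"wz":0,"claw":0.35},{"tx":0.1,"ty":-0.1,"tz":0.1,"wx":0,"wy":0,"wz":0,"claw":0.35},{"tx":0.1,"ty":-0.1,"tz":0.1,"wx":0,"wy":0,"wz":0,"claw":0.35},{"tx":0.1,"ty":-0.1,"tz":0.1,"wx":0,"wy":0,"wz":0,"claw":0.35},{"tx":0.1,"ty":-0.1,"tz":0.1,"wx":0,"wy":0,"wz":0,"claw":0.35},{"tx":0.1,"ty":-0.1,"tz":0.1,"wx":0,"wy":0,"wz":0,"claw":0.35}]' 50
python3 -m handwheel '[{"tx":0,"ty":0,"tz":-1,"wx":0,"wy":0,"wz":0,"claw":0.35},{"tx":0,"ty":0,"tz":-2.5,"wx":0,"wy":0,"wz":0,"claw":0.35},{"tx":0,"ty":0,"tz":-4,"wx":0,"wy":0,"wz":0,"claw":0.35},{"tx":0,"ty":0,"tz":-6,"wx":0,"wy":0,"wz":0,"claw":0.35},{"tx":0,"ty":0,"tz":-8,"wx":0,"wy":0,"wz":0,"claw":0.35},{"tx":0,"ty":0,"tz":-10,"wx":0,"wy":0,"wz":0,"claw":0.35},{"tx":0,"ty":0,"tz":-12,"wx":0,"wy":0,"wz":0,"claw":0.35},{"tx":0,"ty":0,"tz":-14,"wx":0,"wy":0,"wz":0,"claw":0.35},{"tx":0,"ty":0,"tz":-16,"wx":0,"wy":0,"wz":0,"claw":0.35},{"tx":0,"ty":0,"tz":-18,"wx":0,"wy":0,"wz":0,"claw":0.35},{"tx":0,"ty":0,"tz":-19,"wx":0,"wy":0,"wz":0,"claw":0.35},{"tx":0,"ty":0,"tz":-19,"wx":0,"wy":0,"wz":0,"claw":0.35}]' 50
python3 wm.py w15 .216 .607 -.272;python3 plan.py .455 -.255 .21 -4.7
```

```text
clock: 60.87
position: [0.6069, -0.2727, 0.0197]
ee_rot: [-2.397, -2.031, 0.0]
force: [-1.7, 0.7, 2.3]
width: 0.497
clock: 61.87
position: [0.6087, -0.2728, 0.2139]
ee_rot: [2.393, 2.028, 0.005]
force: [1.2, 0.9, -0.5]
width: 0.496
n 5102 centre [ 610.9 -263.4] LxW 79.2 15.2 long 168.9 short 78.9 z 0.2199 uv [277. 259.]
n 3361 centre [ 605.2 -293. ] LxW 45.9 16.7 long 170.8 short 80.8 z 0.2203 uv [275. 329.]
clock 61.92 pos [ 0.6078 -0.2728  0.2116] yawy -9.5 width 0.496 F [-0.4 -0.2 -1.6] J [ 0.73  0.6  -0.63  1.46  0.37  1.19 -0.12]
shift cm [ -0.76 -15.37   0.11] turn deg [ 0.18  0.05 -4.75]
```

View pics/w15.png

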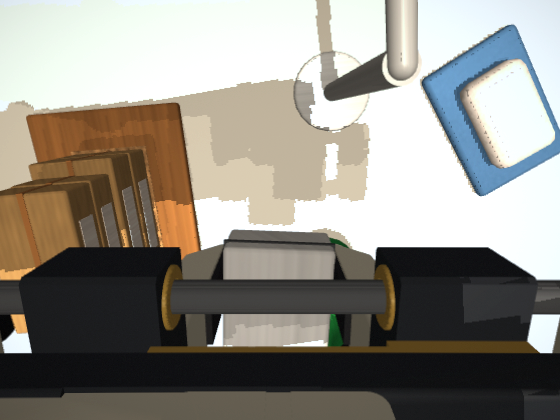

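```bash
python3 -m handwheel '[{"tx":0,"ty":-0.5,"tz":0,"wx":0,"wy":0,"wz":-0.3,"claw":0.35},{"tx":-0.1,"ty":-2,"tz":0,"wx":0,"wy":0,"wz":-0.6,"claw":0.35},{"tx":-0.2,"ty":-3.8,"tz":0,"wx":0,"wy":0,"wz":-1,"claw":0.35},{"tx":-0.3,"ty":-5.6,"tz":0,"wx":0,"wy":0,"wz":-1.6,"claw":0.35},{"tx":-0.3,"ty":-7.4,"tz":0,"wx":0,"wy":0,"wz":-2.2,"claw":0.35},{"tx":-0.4,"ty":-9.2,"tz":0,"wx":0,"wy":0,"wz":-2.8,"claw":0.35},{"tx":-0.4,"ty":-11,"tz":0,"wx":0,"wy":0,"wz":-3.4,"claw":0.35},{"tx":-0.5,"ty":-12.8,"tz":0,"wx":0,"wy":0,"wz":-4,"claw":0.35},{"tx":-0.5,"ty":-14.3,"tz":0,"wx":0,"wy":0,"wz":-4.7,"claw":0.35},{"tx":-0.5,"ty":-15.2,"tz":0,"wx":0,"wy":0,"wz":-4.7,"claw":0.35},{"tx":-0.5,"ty":-15.2,"tz":0,"wx":0,"wy":0,"wz":-4.7,"claw":0.35},{"tx":-0.5,"ty":-15.2,"tz":0,"wx":0,"wy":0,"wz":-4.7,"claw":0.35}]' 50
python3 wm.py w16 .216 .456 -.255;python3 plan.py .4564 -.2525 .16 -4.7; python3 pile.py r
```

```text
clock: 62.92
position: [0.4561, -0.2528, 0.2094]
ee_rot: [-2.312, -2.126, 0.0]
force: [-0.3, 0.1, -0.2]
width: 0.5
n 4793 centre [ 457.6 -242.8] LxW 79.4 14.9 long 175.4 short 85.4 z 0.2158 uv [277. 262.]
n 3377 centre [ 454.3 -273.5] LxW 45.8 17.6 long 173.5 short 83.5 z 0.2159 uv [275. 329.]
clock 62.97 pos [ 0.4567 -0.2528  0.2095] yawy -4.8 width 0.500 F [ 1.1  0.2 -1.1] J [ 0.94  0.39 -0.71  1.82  0.29  1.04  0.04]
shift cm [ 0.03 -0.04  4.95] turn deg [ 0.02 -0.01 -0.08]
top z 0.012 1304 zmed 0.0112 [ 433.4 -255.1] LxW 231.3 184.4 long 85.2
top z 0.08 159 zmed 0.0791 [ 456.6 -239.6] LxW 63.9 58.7 long 176.5
top z 0.14 191 zmed 0.1388 [ 457.3 -234.5] LxW 55.2 22.1 long 175.5
scene z 0.012 1098 zmed 0.0117 [ 455.  -272.6] LxW 202.0 141.7 long 85.3
scene z 0.08 231 zmed 0.0789 [ 460.6 -270.8] LxW 122.8 61.3 long 89.3
scene z 0.14 517 zmed 0.1388 [ 455.7 -271.7] LxW 95.3 59.7 long 84.1
```

View pics/w16.png

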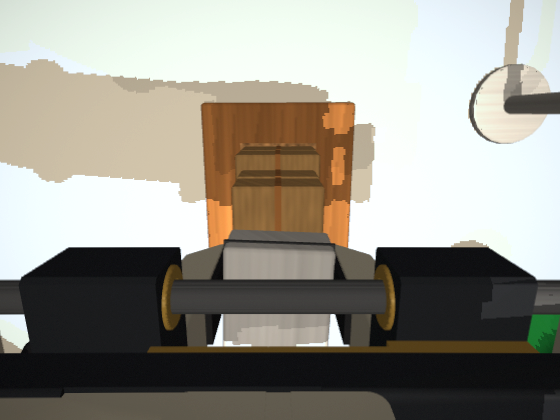

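```bash
python3 -m handwheel '[{"tx":0,"ty":0,"tz":1,"wx":0,"wy":0,"wz":0,"claw":0.35},{"tx":0,"ty":0,"tz":2,"wx":0,"wy":0,"wz":0,"claw":0.35},{"tx":0,"ty":0,"tz":3,"wx":0,"wy":0,"wz":0,"claw":0.35},{"tx":0,"ty":0,"tz":3.8,"wx":0,"wy":0,"wz":0,"claw":0.35},{"tx":0,"ty":0,"tz":4.4,"wx":0,"wy":0,"wz":0,"claw":0.35},{"tx":0,"ty":0,"tz":4.6,"wx":0,"wy":0,"wz":0,"claw":0.35},{"tx":0,"ty":0,"tz":4.6,"wx":0,"wy":0,"wz":0,"claw":0.35},{"tx":0,"ty":0,"tz":4.6,"wx":0,"wy":0,"wz":0,"claw":0.35}]' 50
python3 plan.py .4564 -.2525 .16 -4.7; python3 wm.py w17 .17 .456 -.255
```

```text
clock: 63.73
position: [0.4565, -0.2526, 0.1638]
ee_rot: [2.311, 2.128, 0.0]
force: [0.2, 0.2, -1.1]
width: 0.5
clock 63.73 pos [ 0.4565 -0.2526  0.1638] yawy -4.7 width 0.500 F [ 0.2  0.2 -1.1] J [ 0.92  0.44 -0.69  1.88  0.34  0.94 -0.01]
shift cm [ 0.01 -0.01  0.38] turn deg [ 0.01 -0.   -0.04]
n 4847 centre [ 457.9 -242.5] LxW 79.0 14.8 long 175.6 short 85.6 z 0.1702 uv [277. 261.]
n 3375 centre [ 454.7 -273.2] LxW 46.0 17.0 long 174.6 short 84.6 z 0.1703 uv [275. 329.]
```

```bash
python3 -m handwheel '[{"tx":0,"ty":0,"tz":0.2,"wx":0,"wy":0,"wz":0,"claw":0.35},{"tx":0,"ty":0,"tz":0.35,"wx":0,"wy":0,"wz":0,"claw":0.35},{"tx":0,"ty":0,"tz":0.4,"wx":0,"wy":0,"wz":0,"claw":0.35},{"tx":0,"ty":0,"tz":0.4,"wx":0,"wy":0,"wz":0,"claw":0.4},{"tx":0,"ty":0,"tz":0.4,"wx":0,"wy":0,"wz":0,"claw":0.45},{"tx":0,"ty":0,"tz":0.4,"wx":0,"wy":0,"wz":0,"claw":0.49},{"tx":0,"ty":0,"tz":0.4,"wx":0,"wy":0,"wz":0,"claw":0.52},{"tx":0,"ty":0,"tz":0.4,"wx":0,"wy":0,"wz":0,"claw":0.57},{"tx":0,"ty":0,"tz":0.4,"wx":0,"wy":0,"wz":0,"claw":0.65},{"tx":0,"ty":0,"tz":0.4,"wx":0,"wy":0,"wz":0,"claw":0.75},{"tx":0,"ty":0,"tz":0.4,"wx":0,"wy":0,"wz":0,"claw":0.85},{"tx":0,"ty":0,"tz":0.4,"wx":0,"wy":0,"wz":0,"claw":0.85}]' 20
python3 -m handwheel '[{"tx":0,"ty":0,"tz":-0.5,"wx":0,"wy":0,"wz":0,"claw":0.9},{"tx":0,"ty":0,"tz":-1.5,"wx":0,"wy":0,"wz":0,"claw":0.9},{"tx":0,"ty":0,"tz":-3,"wx":0,"wy":0,"wz":0,"claw":0.9},{"tx":0,"ty":0,"tz":-5,"wx":0,"wy":0,"wz":0,"claw":0.9},{"tx":0,"ty":0,"tz":-7,"wx":0,"wy":0,"wz":0,"claw":0.9},{"tx":0,"ty":0,"tz":-9,"wx":0,"wy":0,"wz":0,"claw":0.9},{"tx":0,"ty":0,"tz":-9,"wx":0,"wy":0,"wz":0,"claw":0.9}]' 20
python3 wm.py w18 .166 .456 -.272;python3 plan.py .4564 -.2525 .16 -4.7
```

```text
clock: 64.78
position: [0.4563, -0.2527, 0.1598]
ee_rot: [2.312, 2.127, 0.0]
force: [0.2, -0.7, 0.5]
width: 0.811
clock: 65.37
position: [0.4584, -0.2529, 0.2544]
ee_rot: [2.307, 2.124, 0.004]
force: [0.6, -0.2, 0.3]
width: 0.895
n 5673 centre [ 455.5 -265.8] LxW 59.8 46.3 long 83.3 short -6.7 z 0.1662 uv [273. 236.]
clock 65.42 pos [ 0.4576 -0.2529  0.2526] yawy -4.8 width 0.903 F [ 0.1 -0.1 -0.7] J [ 0.96  0.35 -0.73  1.76  0.25  1.12  0.07]
shift cm [ 0.05 -0.17  9.26] turn deg [ 0.24  0.11 -0.05]
```

View pics/w18.png

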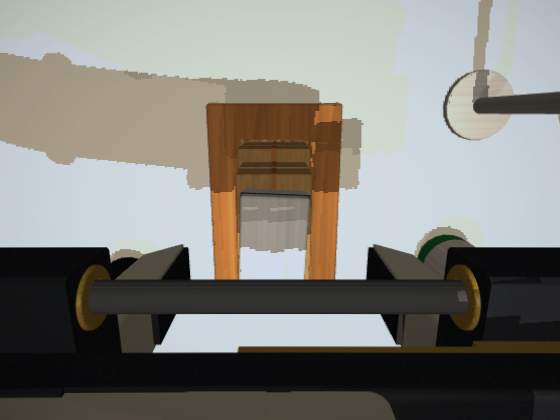

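The tin lies flat at z 0.166, centred on the column. I'll retreat and check again.

```bash
python3 -m handwheel '[{"tx":2,"ty":-0.5,"tz":-2,"wx":0,"wy":0,"wz":0,"claw":1},{"tx":4,"ty":-1,"tz":-3,"wx":0,"wy":0,"wz":0,"claw":1},{"tx":7,"ty":-1.5,"tz":-3,"wx":0,"wy":0,"wz":0,"claw":1},{"tx":10,"ty":-2,"tz":-3,"wx":0,"wy":0,"wz":0,"claw":1},{"tx":13,"ty":-2.5,"tz":-3,"wx":0,"wy":0,"wz":0,"claw":1},{"tx":16,"ty":-3,"tz":-3,"wx":0,"wy":0,"wz":0,"claw":1},{"tx":19,"ty":-3.5,"tz":-3,"wx":0,"wy":0,"wz":0,"claw":1},{"tx":22,"ty":-4,"tz":-3,"wx":0,"wy":0,"wz":0,"claw":1},{"tx":25,"ty":-4.5,"tz":-3,"wx":0,"wy":0,"wz":0,"claw":1},{"tx":27,"ty":-5,"tz":-3,"wx":0,"wy":0,"wz":0,"claw":1},{"tx":28,"ty":-5,"tz":-3,"wx":0,"wy":0,"wz":0,"claw":1},{"tx":28,"ty":-5,"tz":-3,"wx":0,"wy":0,"wz":0,"claw":1}]' 20
python3 -m handwheel '[{"tx":0,"ty":0,"tz":0,"wx":0,"wy":0,"wz":0,"claw":1},{"tx":0,"ty":0,"tz":0,"wx":0,"wy":0,"wz":0,"claw":1},{"tx":0,"ty":0,"tz":0,"wx":0,"wy":0,"wz":0,"claw":1},{"tx":0,"ty":0,"tz":0,"wx":0,"wy":0,"wz":0,"claw":1},{"tx":0,"ty":0,"tz":0,"wx":0,"wy":0,"wz":0,"claw":1},{"tx":0,"ty":0,"tz":0,"wx":0,"wy":0,"wz":0,"claw":1},{"tx":0,"ty":0,"tz":0,"wx":0,"wy":0,"wz":0,"claw":1},{"tx":0,"ty":0,"tz":0,"wx":0,"wy":0,"wz":0,"claw":1},{"tx":0,"ty":0,"tz":0,"wx":0,"wy":0,"wz":0,"claw":1},{"tx":0,"ty":0,"tz":0,"wx":0,"wy":0,"wz":0,"claw":1},{"tx":0,"ty":0,"tz":0,"wx":0,"wy":0,"wz":0,"claw":1},{"tx":0,"ty":0,"tz":0,"wx":0,"wy":0,"wz":0,"claw":1}]' 20
python3 pile.py s; python3 run1.py | egrep "tin|jar|shampoo|pump|tumbler"; python3 chk.py s
python3 - <<'E'
from h import *
for n in("scene","top"):
    d=np.load(f"s_{n}.npz")["d"];P,uv=cloud(n,d)
    m=(abs(P[:,0]-.69)<.06)&(abs(P[:,1]-.103)<.08)
    for lo,hi in((.07,.115),(.24,.27)):
        q=P[m&(P[:,2]>lo)&(P[:,2]<hi)]
        if len(q)>20:r=cv2.minAreaRect((q[:,:2]*1000).astype(np.float32));print("caddy",n,len(q),r)
E
```

```text
clock: 66.42
position: [0.4292, 0.0331, 0.2799]
ee_rot: [-2.307, -2.132, -0.001]
force: [0.5, -0.7, -0.1]
width: 1.002
clock: 67.42
position: [0.4297, 0.0305, 0.2797]
ee_rot: [2.312, 2.127, -0.0]
force: [0.1, 0.6, 0.2]
width: 1.001
top z 0.012 2250 zmed 0.0109 [ 440.3 -265.8] LxW 222.6 211.0 long 91.4
top z 0.08 224 zmed 0.0790 [ 453.6 -270.1] LxW 119.5 63.2 long 84.5
top z 0.14 259 zmed 0.1387 [ 454.7 -270.7] LxW 95.3 56.2 long 85.2
top z 0.166 579 zmed 0.1647 [ 453.9 -270.2] LxW 72.8 46.8 long 82.5
scene z 0.012 1099 zmed 0.0118 [ 454.7 -272.8] LxW 202.8 142.2 long 85.5
scene z 0.08 238 zmed 0.0788 [ 458.9 -271.2] LxW 122.7 63.1 long 88.2
scene z 0.14 223 zmed 0.1388 [ 458.  -271.5] LxW 95.5 56.2 long 86.9
scene z 0.166 335 zmed 0.1648 [ 455.6 -270.6] LxW 72.0 49.1 long 84.2
tin s0.67 uv [382. 220.] n 693 z70 0.166 med [ 0.4535 -0.2692  0.1646] rect [ 454. -270.] [73.4 46.3] 83.1
jar s0.86 uv [140. 185.] n 707 z70 0.084 med [0.5518 0.3285 0.0844] rect [552.1 328.9] [55.9 56.7] 23.7
shampoo s0.74 uv [407. 150.] n 908 z70 0.122 med [ 0.6358 -0.3496  0.1203] rect [ 639.7 -358.7] [51.8 44.8] 48.6
pump s0.77 uv [412. 298.] n 922 z70 0.122 med [ 0.2831 -0.3479  0.1189] rect [ 279.2 -357.5] [49.3 58. ] 13.0
tumbler s0.64 uv [121. 136.] n 942 z70 0.077 med [0.6786 0.3818 0.0776] rect [670.4 373.9] [71.9 64.1] 42.3
caddy scene 1614 ((692.64697265625, 103.03426361083984), (110.39385986328125, 78.93296813964844), 86.46788024902344)
caddy scene 340 ((691.10009765625, 102.68714904785156), (43.81959533691406, 27.224449157714844), 89.51480865478516)
caddy top 490 ((691.04541015625, 102.95002746582031), (110.03691864013672, 73.34142303466797), 86.79631042480469)
caddy top 260 ((688.7942504882812, 102.70553588867188), (43.84587097167969, 24.08878517150879), 86.57733917236328)
```

View pics/s_scene.png

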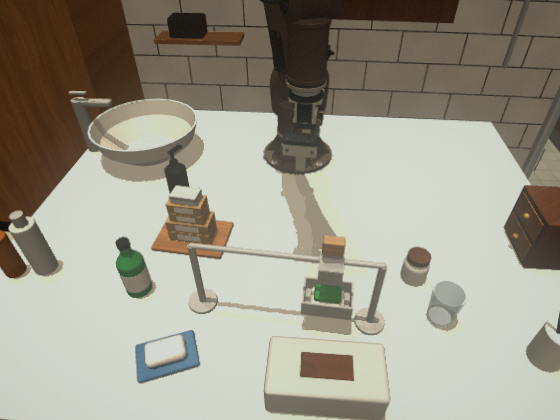

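View pics/s_top.png

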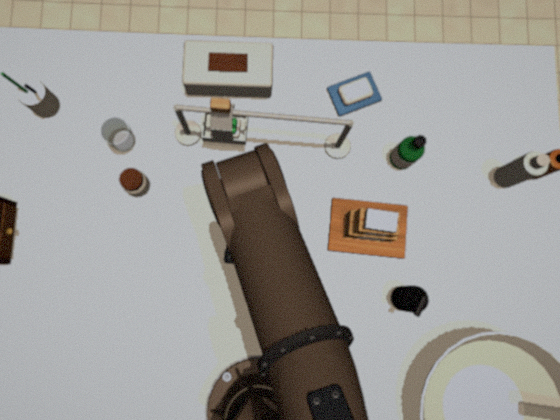

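The views show the full column, tin on top, at (188,215) in the scene view. The caddy hangs at the band, nothing else has moved, and the gripper touches nothing. Handing in.

```bash
python3 -c "
from cell import arm
print(arm.sign_off())"
```

```text
the job is handed in; nothing more can be done
None
```

I finished the whole task and handed it in at about 68 s on the clock; no verdict was reported.

- **Caddy:** I hooked it onto the rail about 17 cm short of the band, on the board's side. I slid it along without unhooking it, held about 3 mm above the bar, and set it down over the band. The last check put its hook at y ≈ 0.103, with the band at 0.1035. It hangs upright.
- **Column:** From the bottom it is two large cartons, two medium cartons and the tin, on the cork pad. The last check put the layers I could measure within about 2 mm of the pad's centre. All lie flat, and the tin is turned about 2° from the board's long side.
- **Tin knocked off once:** After I first placed the tin it came off the column and landed flat beside the shampoo. It was most likely the announced knock, but a fault in my release is possible. I picked it up off-centre, clear of the bottle, and put it back; it stayed.
- **Bystanders:** The jar, shampoo and pump are where they were at the start, within camera noise. The tumbler wasn't picked up in the first measurement. A misread of it soon after the start agrees with its final position.
- **Camera disagreement:** The cameras differed by up to about 3 mm on single points, and the scene camera's view of the lower layers was noisier because they were partly hidden.

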